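Clamp the riser pipes and plug in the valve modules

ROBOT

A 6-joint arm with a two-finger parallel gripper is mounted at the origin on a cart in front of the work surface, level with it; the furniture and walls round the work are solid. World frame = base frame: x ahead of the robot, y to its left, z up, the work surface at z = 0. Lengths are in m, angles in degrees, forces in N, time in s.
With the tool pointing down it reaches from about 0.375 to 0.9 m from the base axis. Payload 3.1 kg.
Tool frame: the origin (TCP) lies between the finger pads; the fingertips stand 19 mm ahead of it and the grasp point (between the pads) is the TCP; z points along the fingers, x is the direction in which the jaws open and shut, and the axes are right-handed (so a half turn about z gives the same grasp; the last joint's range is limited). The gripper opens to 87 mm and grips with 3 to 60 N. Pads are 19 mm wide; open, the fingers measure 117 mm over their backs; the gripper's body (75 mm by 190 mm) begins 51 mm behind the grasp point.
Start: joints at [67.007, 30.224, 82.088, -0, 67.689, -10.227], TCP at [0.138, 0.61, 0.242] pointing down, gripper open.
Joint ranges: [-176.69, 176.69], [-43.24, 126.21], [12.49, 139.97], [-82, 262], [0, 151.66], [-163.58, 163.58]. Speed limits (degrees/s): [159.86, 159.86, 180, 180, 180, 180].

INTERFACE

Orientations are given as a 3x3 rotation matrix whose columns are the frame's x, y, z axes.
In Python, from rig import read_state, capture, camera_info, hand_in, spot_in, silhouettes gives the robot as it stands.
- The arm moves only by the shell command python3 -m jog 'ROWS'. ROWS is text: rows parted by semicolons, each of 7 numbers parted by spaces: the shift along the tool's x, y, z in m, then the turn, a rotation vector about the tool's x, y, z in degrees, then the opening, from 0 (shut) to 1 (fully open). A call has 1 to 8 rows; each row is the pose to reach, as a shift and turn from the pose commanded when the call began, along the tool's axes at that moment; what a row does not reach only later rows make up. A row lasts 1/8 s, in which the tool goes at most 62.5 mm and 10.7 degrees, less where a joint would pass 70% of its speed; a pose out of reach is approached as far as the arm can. A call with a gripper value outside its range is refused whole. The fingers move at their own pace and stop on an object; the grip force is fixed at half the most. Time passes only in rows, so rows that repeat a pose let the fingers close. It gives the time, the measured TCP pose, the force and the opening at its end, in the units of the state.
- read_state(): the state, without advancing time (a new reading comes with each control period).
- capture(name): name is "side" or "top"; returns (picture, depth): 480x640x3 uint8, red, green, blue; 480x640 float32, m along the optical axis (not along the pixel's ray), 0 where there is no reading.
- camera_info(name): a dict with "vfov" (degrees; the focal length in pixels is half the picture's height over the tangent of half this angle, whatever the lens; pixels are square), "cx", "cy" (the principal point, pixels), "R" (3x3) and "t" (3): a world point X has camera coordinates R X + t. Camera axes: x right, y down, z forward; pixel columns grow to the right and rows downward; lengths in m; the calibration is good to about 2 mm. A picture is of the moment at which its call begins. camera_info takes no time and is no camera call.
- hand_in(): hands the job in, once; it reports no verdict.
Trained networks look in the newest picture that a camera, given by its name, has taken for a name from the list of things; names that differ only in an ending like _2 or _b are one class to them, and where a whole thing is asked for, a point or a joint stands for the part that bears it (a point fixed in the world has none). Each returns a list of dicts, best first, with "score" (0 to 1); they miss things now and then, are a little off and sometimes report something else, mostly with a low value. They report only what shows in the picture. A call takes as long as a camera call. They do not tell look-alikes from the thing itself.
- spot_in(label, camera): "centre" ([x, y, z] in m, in world coordinates, good to about 4 mm: the middle of the surface that is visible of it).
- silhouettes(label, camera): "region" (480x640 bool, what is visible of it).
The state is a dict: "time_s": time; "joint_positions": joint angles; "qvel": joint speeds; "tau": joint torques, N m; "position": TCP position; "tcp_rot": TCP orientation; "force": force on the tool from outside, world axes, zero at the start; "moment": the same for the moment, N m; "opening": opening from 0.0 (shut) to 1.0 (fully open).
Only numpy, scipy, OpenCV 4.12 (cv2) and the standard library are available. Lean on these libraries where they do the work, as an engineer would, in place of code of your own. Each camera call takes 0.05 s, during which the arm holds its last target.

TASK

Put the bench's air station back together: first fit every U-bolt that is there round a riser pipe, one to a pipe (any pipe), both legs through the bracket's two holes and pushed fully home until its bow meets the pipe. Once the pipes are clamped, plug every valve module that is there fully down into a pocket of the manifold (any pocket, one to each). Let go of everything, and do not disturb the pot and the opened mould.

Things in the scene. Friction and masses are not known exactly. Their poses are not given: they have to be found in the camera images.
- station: fixed station: 3 upright copper pipes (44 mm dia., tops 79 mm up) 100 mm apart, each in a round shoulder (76 mm dia., flat top 43.5 mm up), base plate 6 mm. Beyond them a grey bracket plate, 310 x 10 mm, top 88.5 mm up, near face 40 mm from the pipe axes. Origin: on the bench at the middle pipe's axis; x level, square through the plate, away from the robot; y along the row; z up
- seat1 (a point): bow centre of a U-bolt when home round pipe 1 (1 at the +y end): 4 mm beyond the pipe's axis, 49.5 mm above the bench, axes as the station's. The plate has two round 16 mm holes for this pipe, 64 mm apart, at this height, one each side of it. A U-bolt slides in level along +x, a leg each side of the pipe, and rests on the shoulder
- seat2 (a point): bow centre of a U-bolt when home round pipe 2 (1 at the +y end): 4 mm beyond the pipe's axis, 49.5 mm above the bench, axes as the station's. The plate has two round 16 mm holes for this pipe, 64 mm apart, at this height, one each side of it. A U-bolt slides in level along +x, a leg each side of the pipe, and rests on the shoulder
- seat3 (a point): bow centre of a U-bolt when home round pipe 3 (1 at the +y end): 4 mm beyond the pipe's axis, 49.5 mm above the bench, axes as the station's. The plate has two round 16 mm holes for this pipe, 64 mm apart, at this height, one each side of it. A U-bolt slides in level along +x, a leg each side of the pipe, and rests on the shoulder
- ubolt1_bow (a point): steel U-bolt lying flat, 148 x 76 x 12 mm, 150 g, same either way up; may be absent. Bar 12 mm thick, legs 64 mm apart (centres). Point: centre of the half-round bow, half-way up the thickness; x along the legs, tips 75 mm from here; inside of the bow 26 mm behind. Hold it by the orange grip tab behind the bow: 22 mm wide (y), 12 thick, 38 long, its centre 54 mm from here to -x
- ubolt2_bow (a point): steel U-bolt lying flat, 148 x 76 x 12 mm, 150 g, same either way up; may be absent. Bar 12 mm thick, legs 64 mm apart (centres). Point: centre of the half-round bow, half-way up the thickness; x along the legs, tips 75 mm from here; inside of the bow 26 mm behind. Hold it by the orange grip tab behind the bow: 22 mm wide (y), 12 thick, 38 long, its centre 54 mm from here to -x
- ubolt3_bow (a point): steel U-bolt lying flat, 148 x 76 x 12 mm, 150 g, same either way up; may be absent. Bar 12 mm thick, legs 64 mm apart (centres). Point: centre of the half-round bow, half-way up the thickness; x along the legs, tips 75 mm from here; inside of the bow 26 mm behind. Hold it by the orange grip tab behind the bow: 22 mm wide (y), 12 thick, 38 long, its centre 54 mm from here to -x
- manifold: fixed aluminium valve manifold on the bench, 250 x 80 x 32 mm, with four rectangular pockets in its top, in a row along its long axis 58 mm apart. Origin: centre of its underside; x along the row, z up
- pocket1 (a point): centre of the floor of one of the four manifold pockets (1 at the +x end; 46 mm along x, 40 mm along y, 22 mm deep, floor 10 mm above the bench, rim bevelled 4 mm); axes as the manifold's
- pocket2 (a point): centre of the floor of one of the four manifold pockets (1 at the +x end; 46 mm along x, 40 mm along y, 22 mm deep, floor 10 mm above the bench, rim bevelled 4 mm); axes as the manifold's
- pocket3 (a point): centre of the floor of one of the four manifold pockets (1 at the +x end; 46 mm along x, 40 mm along y, 22 mm deep, floor 10 mm above the bench, rim bevelled 4 mm); axes as the manifold's
- pocket4 (a point): centre of the floor of one of the four manifold pockets (1 at the +x end; 46 mm along x, 40 mm along y, 22 mm deep, floor 10 mm above the bench, rim bevelled 4 mm); axes as the manifold's
- valve1_mid (a point): valve module, a plain black block 42 mm (x) by 36 mm (y) by 56 mm high, 160 g, grey foot, white plate and small red dot on top; stands upright on the bench; may be absent. Point: its centre, 28 mm above its underside; z up. Fits any pocket, its x along the manifold's x either way round; seated, its underside is on the pocket floor and its top 34 mm above the manifold's
- valve2_mid (a point): valve module, a plain black block 42 mm (x) by 36 mm (y) by 56 mm high, 160 g, grey foot, white plate and small red dot on top; stands upright on the bench; may be absent. Point: its centre, 28 mm above its underside; z up. Fits any pocket, its x along the manifold's x either way round; seated, its underside is on the pocket floor and its top 34 mm above the manifold's
- valve3_mid (a point): valve module, a plain black block 42 mm (x) by 36 mm (y) by 56 mm high, 160 g, grey foot, white plate and small red dot on top; stands upright on the bench; may be absent. Point: its centre, 28 mm above its underside; z up. Fits any pocket, its x along the manifold's x either way round; seated, its underside is on the pocket floor and its top 34 mm above the manifold's
- valve4_mid (a point): valve module, a plain black block 42 mm (x) by 36 mm (y) by 56 mm high, 160 g, grey foot, white plate and small red dot on top; stands upright on the bench; may be absent. Point: its centre, 28 mm above its underside; z up. Fits any pocket, its x along the manifold's x either way round; seated, its underside is on the pocket floor and its top 34 mm above the manifold's
- talc: bystander: round white plastic pot, 71 mm across, 45 mm high, origin under its centre
- cutmould: bystander: opened rubber mould half, cream and pink block 86 x 66 x 24 mm, origin under its centre
Mind the look-alikes: they are no part of the job. What is shaped like the part that bears valve2_mid but green or orange is not meant.

How it is judged:
By the outcome, as a careful person would: the job done as asked, in the order asked, and still so for the second after the job is handed in, with the robot touching nothing.
Of ubolt1, ubolt2, ubolt3 only 2 to 3 are there at a start; the rules pass over those that are not, and their reading is None.
Of valve1, valve2, valve3, valve4 only 3 to 4 are there at a start; the rules pass over those that are not, and their reading is None.
At some moment in a run one of ubolt1, ubolt2, ubolt3, valve1, valve2, valve3, valve4 may be knocked a few centimetres aside while the robot is not near it.
Once in a run the grip may slacken for a moment while it holds something.
It also fails if it takes over 210 s, if anything falls off the work surface, if the arm or the gripper's body presses on something with over 40 N, if the wrist force passes 120 N, or if a joint passes its speed limit or range.

## Working session

There is one attempt and no reset: what is moved stays moved. The work goes in short steps, Python scripts to look and compute and a shell command to move; the robot and the scene stay as the last step left them, time stands still between calls to the robot, and variables do not carry over. Pictures are saved under pics/ and viewed, and the job is handed in when it is done.

```bash
ls; mkdir -p pics
python3 - <<'E'
from rig import *
import cv2
s=read_state();print(s)
for n in("side","top"):
    p,d=capture(n);cv2.imwrite(f"pics/{n}0.png",p[:,:,::-1]);print(n,camera_info(n))
E
```

```text
pics
{'time_s': 0.0, 'joint_positions': array([ 6.70086471e+01,  3.02766519e+01,  8.21531115e+01, -2.93554418e-03,
        6.76880945e+01, -1.02284815e+01]), 'qvel': array([ 0.0168377 , -0.01020033,  0.01188141, -0.01544074,  0.05007664,
        0.00749486]), 'tau': array([ 1.12583530e-03, -4.40043283e+01, -1.76593316e+01,  6.34643831e-02,
        5.81308140e-02, -1.70055200e-04]), 'position': array([0.13780908, 0.60894323, 0.24061457]), 'tcp_rot': array([[ 2.20896747e-01,  9.75296903e-01, -7.59817110e-04],
       [ 9.75295081e-01, -2.20897824e-01, -1.91211993e-03],
       [-2.03272659e-03, -3.18664817e-04, -9.99997883e-01]]), 'force': array([ 0.51015276, -0.1935147 ,  0.48868725]), 'moment': array([ 0.0439789 , -0.00606224, -0.02289662]), 'opening': 1.003218500349494}
side {'vfov': 42.87028007770239, 'cx': 323.3408888973858, 'cy': 249.78590423160497, 'R': array([[ 0.95707126, -0.28981103, -0.00491677],
       [-0.15754127, -0.50587555, -0.84809827],
       [ 0.24330096,  0.81246507, -0.52981615]]), 't': array([-0.54389086,  0.10811294,  1.51950281])}
top {'vfov': 46.85344918468833, 'cx': 327.84682476144036, 'cy': 234.77291402861465, 'R': array([[-0.02214447, -0.9997385 , -0.00570576],
       [-0.99760965,  0.02247026, -0.06534578],
       [ 0.0654569 ,  0.00424507, -0.99784637]]), 't': array([-0.04859386,  0.55283282,  1.3492549 ])}
```

View pics/side0.png

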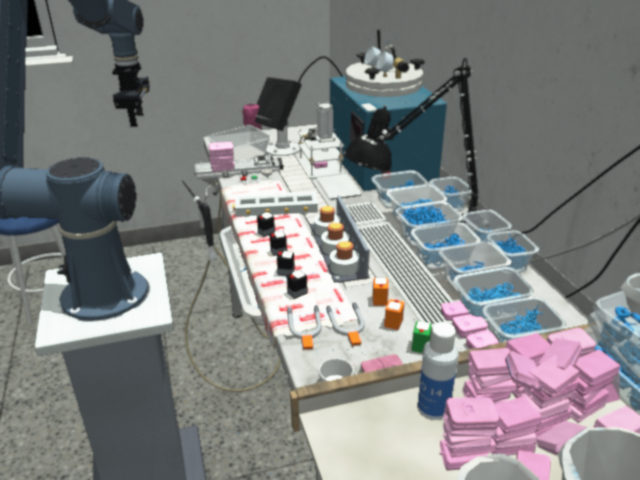

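View pics/top0.png

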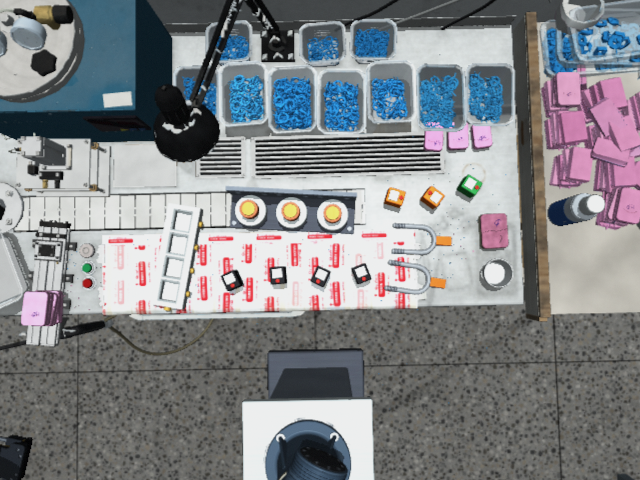

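```bash
cat > h.py <<'E'
from rig import *
import numpy as np,cv2
def K(n):
    c=camera_info(n);f=240/np.tan(np.radians(c['vfov']/2));return f,c['cx'],c['cy'],c['R'],c['t']
def cloud(n,d):
    f,cx,cy,R,t=K(n);v,u=np.mgrid[:480,:640]
    c=np.stack([(u-cx)/f*d,(v-cy)/f*d,d],-1);w=(c-t)@R;w[d==0]=np.nan;return w
def proj(n,X):
    f,cx,cy,R,t=K(n);c=np.atleast_2d(X)@R.T+t;return np.stack([c[:,0]/c[:,2]*f+cx,c[:,1]/c[:,2]*f+cy],1)
def atz(n,uv,z):
    f,cx,cy,R,t=K(n);uv=np.atleast_2d(uv).astype(float);o=-R.T@t
    r=np.stack([(uv[:,0]-cx)/f,(uv[:,1]-cy)/f,np.ones(len(uv))],1)@R
    return o+r*((z-o[2])/r[:,2])[:,None]
def crop(p,x0,y0,x1,y1,k,name):
    cv2.imwrite(name,cv2.resize(p[y0:y1,x0:x1,::-1],None,fx=k,fy=k,interpolation=cv2.INTER_CUBIC))
E
python3 - <<'E'
from h import *
p,d=capture("top");np.savez("t0.npz",p=p,d=d);w=cloud("top",d)
crop(p,150,190,350,320,4,"pics/a.png");crop(p,330,170,530,320,4,"pics/b.png")
p2,d2=capture("side");np.savez("s0.npz",p=p2,d=d2)
crop(p2,220,180,420,380,3,"pics/c.png")
for q in [(185,222),(180,240),(300,290),(430,290),(250,209),(291,212),(334,213),(232,279),(278,274),(322,275),(361,273),(442,241),(438,283),(494,231),(496,275),(396,196)]:
    print(q,np.round(w[q[1],q[0]],4))
for l in["ubolt1_bow","valve1_mid","seat1","station","manifold","talc","cutmould"]:
    for cam in("top","side"):
        print(l,cam,[(np.round(s['centre'],4).tolist(),round(s['score'],2)) for s in spot_in(l,cam)][:9])
E
```

```text
(185, 222) [0.5922 0.2947 0.0075]
(180, 240) [0.5473 0.3061 0.0121]
(300, 290) [ 4.168e-01  1.140e-02 -2.000e-04]
(430, 290) [ 0.4099 -0.3105  0.0044]
(250, 209) [0.6126 0.1214 0.081 ]
(291, 212) [0.6031 0.0244 0.0832]
(334, 213) [ 0.5987 -0.0769  0.0807]
(232, 279) [0.4485 0.1687 0.0645]
(278, 274) [0.4579 0.0596 0.0607]
(322, 275) [ 0.4532 -0.045   0.0548]
(361, 273) [ 0.4559 -0.138   0.0594]
(442, 241) [ 0.5304 -0.3437  0.0081]
(438, 283) [ 0.4268 -0.3306  0.0058]
(494, 231) [ 0.5514 -0.4695  0.0219]
(496, 275) [ 0.4433 -0.4743  0.0068]
(396, 196) [ 0.6388 -0.2271  0.0577]
ubolt1_bow top [([0.5322, -0.2991, 0.0084], 0.92)]
ubolt1_bow side [([0.531, -0.313, 0.0098], 0.94), ([0.4539, 0.0479, 0.0384], 0.17)]
valve1_mid top []
valve1_mid side [([0.4446, 0.1648, 0.0414], 0.75)]
seat1 top [([0.6146, 0.0285, 0.0482], 0.65)]
seat1 side [([0.6062, -0.0107, 0.0458], 0.96), ([0.5078, 0.2981, 0.0285], 0.59)]
station top [([0.6182, 0.0271, 0.044], 0.82)]
station side [([0.6097, -0.0151, 0.042], 0.89), ([0.5049, 0.2923, 0.0271], 0.67)]
manifold top [([0.5038, 0.3136, 0.0271], 0.74)]
manifold side [([0.5059, 0.2959, 0.026], 0.67), ([0.4278, -0.2979, 0.0104], 0.25)]
talc top [([0.4537, -0.4788, 0.0023], 0.92), ([0.4532, -0.0386, 0.0554], 0.38), ([0.6145, 0.0261, 0.0469], 0.19)]
talc side [([0.4549, -0.4464, 0.03], 0.64)]
cutmould top [([0.5596, -0.4686, 0.0258], 0.88), ([0.4565, -0.1348, 0.0576], 0.66)]
cutmould side [([0.4287, -0.2962, 0.01], 0.67), ([0.5532, -0.4563, 0.0218], 0.55)]
```

View pics/a.png

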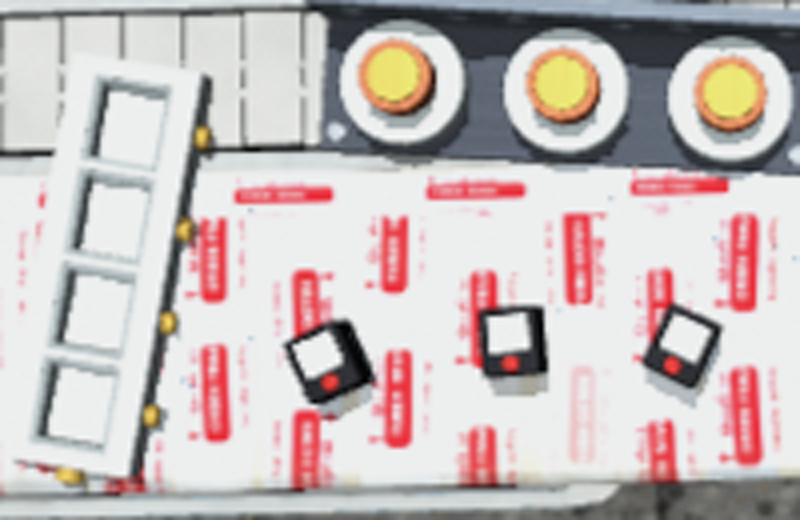

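View pics/b.png

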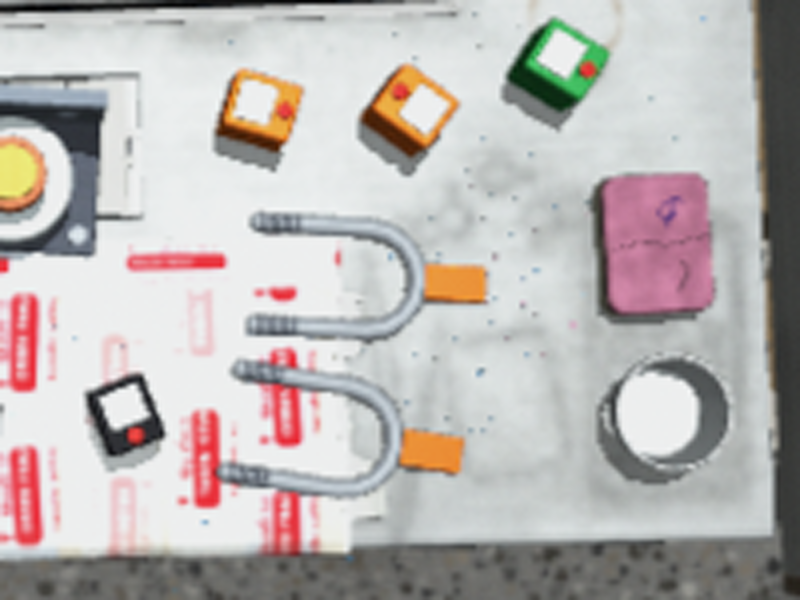

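View pics/c.png

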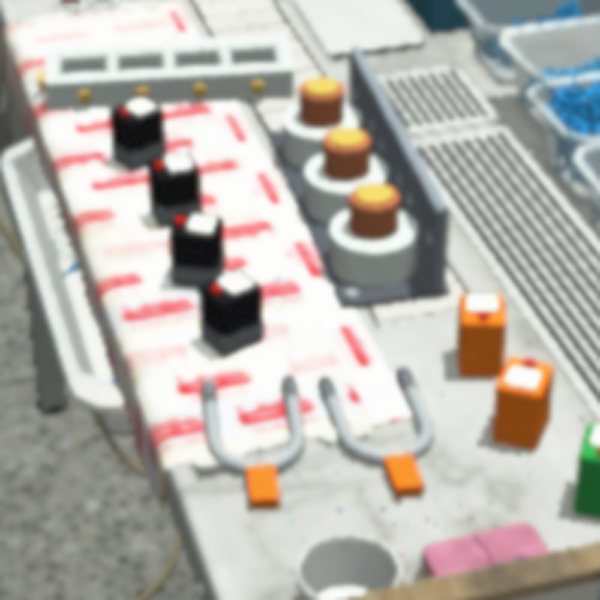

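```bash
cat >> h.py <<'E'
def ortho(n,p,x0,x1,y0,y1,z,s,name=None):
    # rows: x decreasing downward ; cols: y decreasing rightward; s px per m
    H=int((x1-x0)*s);W=int((y1-y0)*s)
    r,c=np.mgrid[:H,:W];X=np.stack([x1-r/s,y1-c/s,np.full(r.shape,z)],-1).reshape(-1,3)
    uv=proj(n,X).astype(np.float32).reshape(H,W,2)
    o=cv2.remap(p,uv[...,0],uv[...,1],cv2.INTER_CUBIC)
    if name: cv2.imwrite(name,o[:,:,::-1])
    return o
E
python3 - <<'E'
from h import *
import cv2
p=np.load("t0.npz")['p'];q=np.load("s0.npz")['p']
ortho("top",p,.37,.65,.2,.42,.032,2000,"pics/m_t.png")
ortho("side",q,.37,.65,.2,.42,.032,2000,"pics/m_s.png")
for n,im in(("top",p),("side",q)):
    hsv=cv2.cvtColor(im,cv2.COLOR_RGB2HSV)
    print(n,hsv[209,250] if n=="top" else hsv[206,327])
    m=cv2.inRange(hsv,(21,100,150),(35,255,255))
    k,l,st,c=cv2.connectedComponentsWithStats(m)
    for i in range(1,k):
        if st[i,4]>25: print(n,c[i].round(1),st[i,4],atz(n,c[i],.079).round(4))
    m=cv2.inRange(hsv,(5,150,120),(18,255,255))
    k,l,st,c=cv2.connectedComponentsWithStats(m)
    for i in range(1,k):
        if st[i,4]>25:
            pts=np.argwhere(l==i)[:,::-1];W=atz(n,pts,.012)
            print('or',n,c[i].round(1),st[i,4],W.mean(0).round(4),cv2.minAreaRect((W[:,:2]*1000).astype(np.float32)))
E
```

```text
top [ 28 131 236]
top [42.2 11.9] 158 [[1.1057 0.6205 0.079 ]]
top [247.8 208.1] 135 [[0.6151 0.1269 0.079 ]]
top [289.9 210.3] 135 [[0.6076 0.0272 0.079 ]]
top [332.1 212.6] 137 [[ 0.6    -0.0723  0.079 ]]
or top [431.9 195.5] 116 [ 0.6441 -0.3218  0.012 ] ((642.8475341796875, -325.1893310546875), (43.51533889770508, 35.918704986572266), 52.67561340332031)
or top [396.  197.3] 106 [ 0.6416 -0.2324  0.012 ] ((644.1867065429688, -229.85806274414062), (42.407501220703125, 34.913047790527344), 70.10209655761719)
or top [443.5 240.6] 115 [ 0.5311 -0.3467  0.012 ] ((530.3598022460938, -345.4277648925781), (34.58822250366211, 19.892574310302734), 87.90643310546875)
or top [437.5 282.5] 123 [ 0.4283 -0.3282  0.012 ] ((428.17718505859375, -328.2413024902344), (35.276206970214844, 20.620887756347656), 79.27031707763672)
side [ 24 116 236]
side [326.8 208.2] 37 [[0.6158 0.1219 0.079 ]]
side [335.2 225.2] 41 [[0.6088 0.0224 0.079 ]]
side [344.3 244. ] 48 [[ 0.6013 -0.0767  0.079 ]]
or side [380.1 294.3] 278 [ 0.6458 -0.2218  0.012 ] ((647.9068603515625, -217.9134063720703), (93.60682678222656, 35.81532287597656), 69.21248626708984)
or side [393.4 317.3] 308 [ 0.6425 -0.3147  0.012 ] ((646.654296875, -304.02679443359375), (101.3792953491211, 38.50581741333008), 62.3171501159668)
or side [354.  337.9] 111 [ 0.5311 -0.3571  0.012 ] ((531.0813598632812, -357.3659362792969), (40.94241714477539, 20.500579833984375), 83.41790771484375)
or side [307.  341.7] 114 [ 0.4284 -0.3386  0.012 ] ((426.9491882324219, -339.0712890625), (40.40373229980469, 19.957799911499023), 74.13410949707031)
```

View pics/m_t.png

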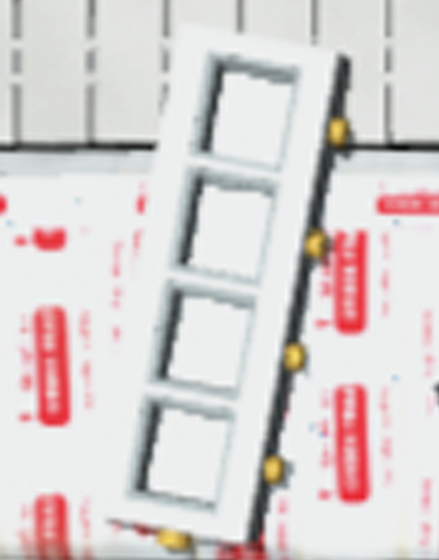

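View pics/m_s.png

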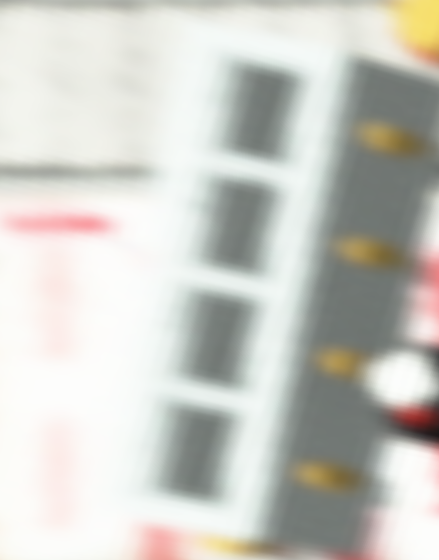

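```bash
cat >> h.py <<'E'
def orth2(n,p,cx,cy,yaw,L,W,z,s,name=None):
    # rows: local x decreasing downward; cols: local y decreasing rightward
    H=int(L*s);Wd=int(W*s);r,c=np.mgrid[:H,:Wd];a=L/2-r/s;b=W/2-c/s;C,S=np.cos(np.radians(yaw)),np.sin(np.radians(yaw))
    X=np.stack([cx+C*a-S*b,cy+S*a+C*b,np.full(r.shape,z)],-1).reshape(-1,3)
    uv=proj(n,X).astype(np.float32).reshape(H,Wd,2)
    o=cv2.remap(p,uv[...,0],uv[...,1],cv2.INTER_CUBIC)
    if name: cv2.imwrite(name,o[:,:,::-1])
    return o
E
python3 - <<'E'
from h import *
p=np.load("t0.npz")['p'];q=np.load("s0.npz")['p']
for n,im in(("top",p),("side",q)):
    o=orth2(n,im,.5073,.3093,-10.8,.28,.14,.032,2000)
    # draw model
    def rect(a,L,W,c):
        cv2.rectangle(o,(int(140-W*1000),int(280-a*2000-L*1000)),(int(140+W*1000),int(280-a*2000+L*1000)),c,1)
    rect(0,.25,.08,(255,0,0))
    for a in(-.087,-.029,.029,.087): rect(a,.054,.048,(0,0,255));rect(a,.046,.04,(0,160,0))
    cv2.imwrite(f"pics/mm_{n}.png",o[:,:,::-1])
a=cv2.imread("pics/mm_top.png");b=cv2.imread("pics/mm_side.png");cv2.imwrite("pics/mm.png",np.hstack([a,b]))
E
```

```text
(no output)
```

View pics/mm.png

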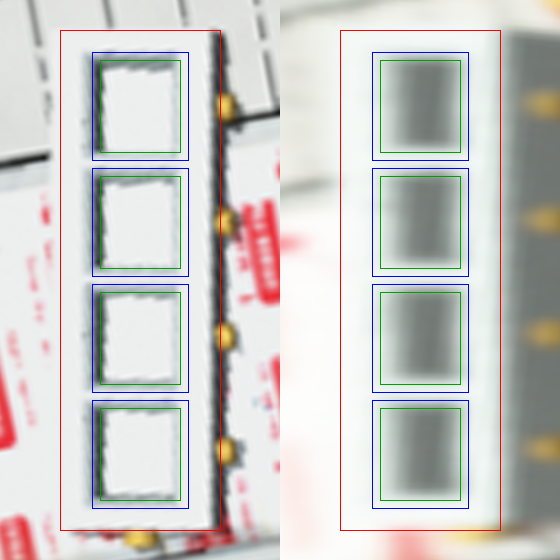

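```bash
cat >> h.py <<'E'
from scipy.spatial.transform import Rotation as Ro
def go(x,y,z,az,R=None,base=None):
    if base is None:
        s=read_state();R=s['tcp_rot'];base=s['position']
    a=np.radians(az);X=np.array([np.cos(a),np.sin(a),0]);Z=np.array([0,0,-1.]);T=np.stack([X,np.cross(Z,X),Z],1)
    d=R.T@(np.array([x,y,z])-base);rv=Ro.from_matrix(R.T@T).as_rotvec(degrees=True)
    print("d",d.round(4),"rv",rv.round(2),"rows",max(np.linalg.norm(d)/.0625,np.linalg.norm(rv)/10.7).round(1))
    return T
E
python3 - <<'E'
from h import *
go(.48,.12,.25,37)
E
```

```text
d [-0.4019  0.4416 -0.0084] rv [ 0.   -0.   40.23] rows 9.6
```

```bash
python3 -m jog '-0.402 0.442 -0.008 0 0 40 1; -0.402 0.442 -0.008 0 0 40 1; -0.402 0.442 -0.008 0 0 40 1; -0.402 0.442 -0.008 0 0 40 1; -0.402 0.442 -0.008 0 0 40 1; -0.402 0.442 -0.008 0 0 40 1; -0.402 0.442 -0.008 0 0 40 1; -0.402 0.442 -0.008 0 0 40 1'
python3 - <<'E'
from h import *
go(.531,-.345,.12,-3)
E
```

```text
time_s: 1.9
position: [0.4257, 0.198, 0.2487]
tcp_rot: [[0.796, 0.605, 0.001], [0.605, -0.796, 0.0], [0.001, 0.0, -1.0]]
force: [0.4, 1.5, 0.2]
opening: 1.003
d [-0.2448  0.496   0.1286] rv [-0.   -0.08 40.23] rows 9.1
```

```bash
python3 -m jog '-0.245 0.496 0.129 0 0 40 0.6; -0.245 0.496 0.129 0 0 40 0.6; -0.245 0.496 0.129 0 0 40 0.6; -0.245 0.496 0.129 0 0 40 0.6; -0.245 0.496 0.129 0 0 40 0.6; -0.245 0.496 0.129 0 0 40 0.6; -0.245 0.496 0.129 0 0 40 0.6; -0.245 0.496 0.129 0 0 40 0.6'
python3 - <<'E'
from h import *
go(.531,-.345,.12,-3)
E
```

```text
time_s: 2.9
position: [0.5173, -0.2806, 0.1343]
tcp_rot: [[0.999, -0.049, 0.001], [-0.049, -0.999, -0.0], [0.001, 0.0, -1.0]]
force: [0.8, -0.1, 0.2]
opening: 0.601
d [0.0169 0.0636 0.0144] rv [ 0.01 -0.04  0.2 ] rows 1.1
```

```bash
python3 -m jog '0.017 0.064 0.054 0 0 0 0.6; 0.017 0.064 0.054 0 0 0 0.6; 0.017 0.064 0.054 0 0 0 0.6'
python3 - <<'E'
from h import *
p,d=capture("side");crop(p,250,270,450,400,4,"pics/g1.png")
p,d=capture("top");crop(p,370,180,520,310,4,"pics/g2.png")
go(.531,-.345,.022,-3)
E
```

```text
time_s: 3.28
position: [0.5301, -0.343, 0.0795]
tcp_rot: [[0.999, -0.05, -0.002], [-0.05, -0.999, 0.002], [-0.002, -0.002, -1.0]]
force: [0.4, 0.8, 0.5]
opening: 0.602
d [0.0006 0.0036 0.0592] rv [-0.07  0.04  0.29] rows 0.9
```

View pics/g1.png

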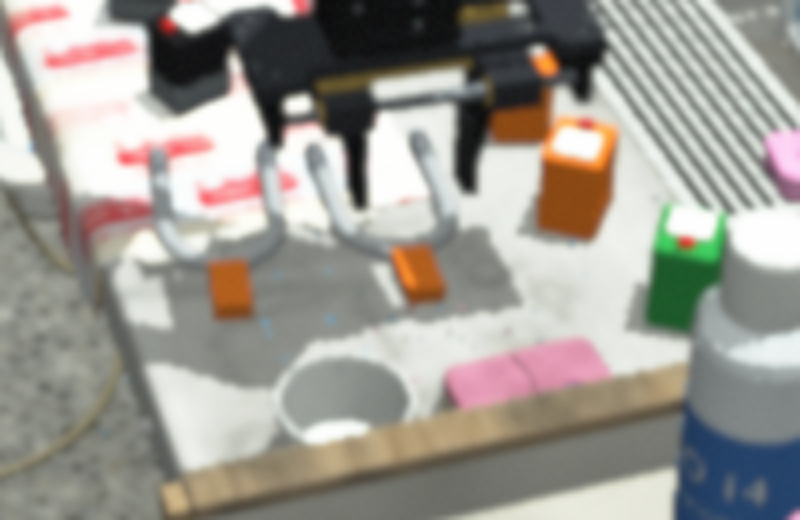

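View pics/g2.png

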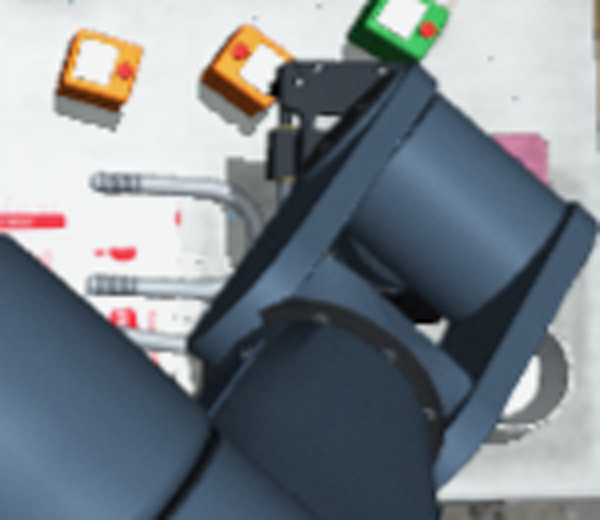

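Run:
```python
from h import *
p,d=capture("side");s=read_state();T=s['tcp_rot'];o=s['position']
im=cv2.resize(p[270:340,310:390,::-1],None,fx=8,fy=8,interpolation=cv2.INTER_CUBIC)
for sx in(-1,1):
  for e in(0.0262,.041):
    for sy in(-1,1):
        u=proj("side",o+T@np.array([sx*e,sy*.0095,.019]))[0]
        cv2.circle(im,(int((u[0]-310+.5)*8),int((u[1]-270+.5)*8)),3,(0,0,255) if sy>0 else (0,255,0),-1)
cv2.imwrite("pics/g3.png",im);print(s['opening'],o)
```

```text
0.5977683023361355 [ 0.53089669 -0.34125274  0.08175252]
```

View pics/g3.png

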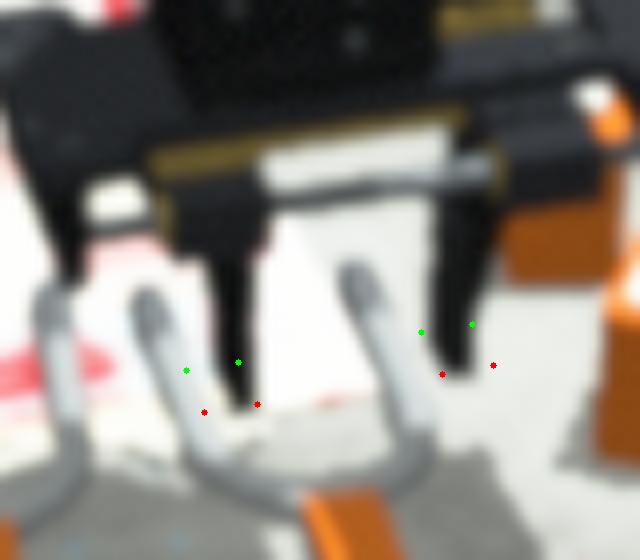

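Run:
```python
from h import *
for i in range(5):
    s=read_state();print(s['time_s'],s['position'].round(4),s['force'].round(2));capture("side")
go(.531,-.351,.023,-3)
```

```text
3.425 [ 0.5309 -0.3413  0.0818] [-0.29  0.78  0.33]
3.475 [ 0.5311 -0.3413  0.082 ] [ 1.05 -0.08 -0.24]
3.525 [ 0.5313 -0.3415  0.0821] [ 0.05 -0.37  0.3 ]
3.575 [ 0.5313 -0.3418  0.0821] [-0.    0.34  0.01]
3.625 [ 0.5313 -0.342   0.082 ] [0.56 0.34 0.02]
d [0.0001 0.0087 0.0588] rv [ 0.04 -0.05  0.31] rows 1.0
```

```bash
python3 -m jog '0 0.009 0.03 0 0 0.3 0.6; 0 0.009 0.058 0 0 0.3 0.6; 0 0.009 0.058 0 0 0.3 0.6; 0 0.009 0.058 0 0 0.3 0.6'
python3 - <<'E'
from h import *
p,d=capture("side");crop(p,310,270,410,370,6,"pics/g4.png");go(.531,-.351,.023,-3)
E
```

```text
time_s: 4.18
position: [0.5309, -0.3522, 0.0236]
tcp_rot: [[0.999, -0.053, 0.001], [-0.053, -0.999, -0.001], [0.001, 0.001, -1.0]]
force: [0.0, -0.5, -0.3]
opening: 0.6
d [-0.0002 -0.0014  0.001 ] rv [ 0.08 -0.1  -0.05] rows 0.0
```

View pics/g4.png

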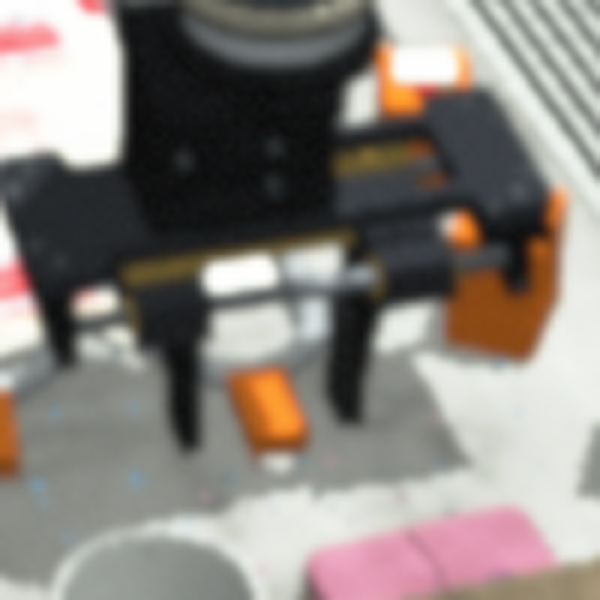

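```bash
python3 -m jog '0 0 0.001 0 0 0 0; 0 0 0.001 0 0 0 0; 0 0 0.001 0 0 0 0; 0 0 0.001 0 0 0 0; 0 0 0.001 0 0 0 0; 0 0 0.001 0 0 0 0'
python3 -m jog '0 0 -0.03 0 0 0 0; 0 0 -0.09 0 0 0 0;0 0 -0.11 0 0 0 0;0 0 -0.11 0 0 0 0'
python3 - <<'E'
from h import *
p,d=capture("side");crop(p,280,230,430,350,5,"pics/g5.png");print(read_state()['force'])
E
```

```text
time_s: 4.97
position: [0.531, -0.3525, 0.022]
tcp_rot: [[0.999, -0.054, 0.001], [-0.054, -0.999, -0.001], [0.001, 0.001, -1.0]]
force: [1.6, 0.3, 1.7]
opening: 0.249
time_s: 5.48
position: [0.5307, -0.3526, 0.1332]
tcp_rot: [[0.999, -0.053, 0.002], [-0.053, -0.999, -0.002], [0.002, 0.002, -1.0]]
force: [-0.2, 0.3, -0.6]
opening: 0.25
[-0.49494665  0.24000522 -1.38686079]
```

View pics/g5.png

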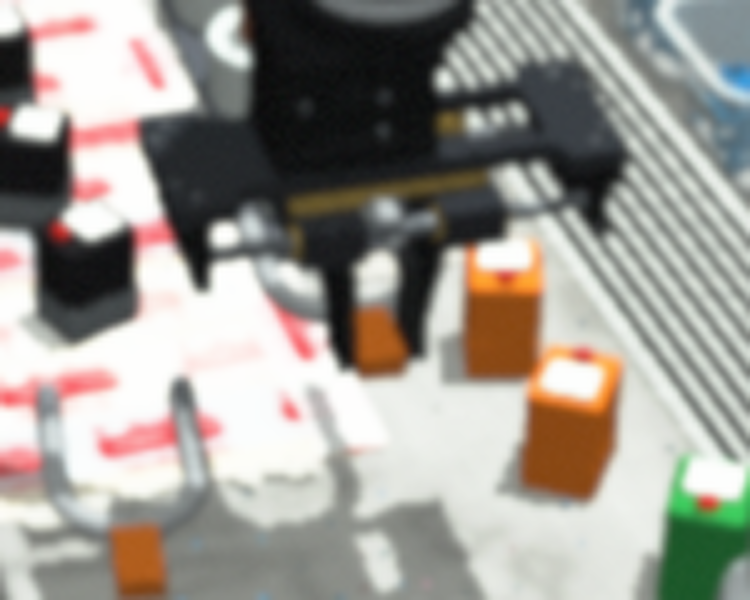

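Run:
```python
from h import *
go(.505,.03,.16,-94.25)
```

```text
d [-0.0451 -0.3799 -0.0284] rv [3.00e-02 5.00e-02 9.12e+01] rows 8.5
```

```bash
python3 -m jog '-0.006 -0.05 -0.03 0 0 11 0; -0.012 -0.1 -0.03 0 0 22 0; -0.018 -0.15 -0.03 0 0 33 0; -0.024 -0.2 -0.03 0 0 44 0; -0.03 -0.25 -0.03 0 0 55 0; -0.036 -0.3 -0.03 0 0 66 0; -0.042 -0.35 -0.03 0 0 77 0; -0.045 -0.38 -0.03 0 0 88 0'
python3 - <<'E'
from h import *
go(.505,.03,.16,-94.25)
E
```

```text
time_s: 6.52
position: [0.5032, 0.0322, 0.1596]
tcp_rot: [[0.021, -1.0, -0.006], [-1.0, -0.021, 0.001], [-0.001, 0.006, -1.0]]
force: [-0.6, -0.6, -0.4]
opening: 0.245
d [ 0.0022 -0.0018 -0.0004] rv [0.35 0.05 5.45] rows 0.5
```

```bash
python3 -m jog '0.002 -0.002 0 0 0 5.4 0; 0.002 -0.007 0.045 0 0 5.4 0;0.002 -0.007 0.045 0 0 5.4 0;0.002 -0.007 0.045 0 0 5.4 0'
python3 - <<'E'
from h import *
p,d=capture("top");np.savez("t1.npz",p=p,d=d);crop(p,210,180,370,300,5,"pics/i1.png")
p,d=capture("side");np.savez("s1.npz",p=p,d=d);crop(p,270,180,390,280,6,"pics/i2.png")
go(.5105,.0301,.115,-94.25);print(read_state()['position'])
E
```

```text
time_s: 7.02
position: [0.5119, 0.028, 0.1159]
tcp_rot: [[-0.069, -0.998, -0.003], [-0.998, 0.069, 0.0], [-0.0, 0.003, -1.0]]
force: [-0.6, -0.6, 0.4]
opening: 0.022
d [-0.0021  0.0024  0.0018] rv [0.01 0.   0.3 ] rows 0.1
[0.51275072 0.02787626 0.11681267]
```

View pics/i1.png

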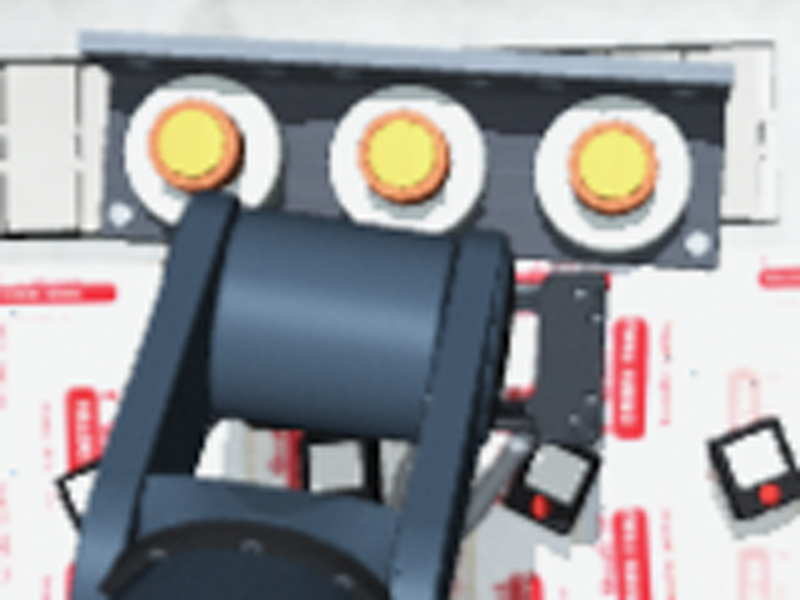

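View pics/i2.png

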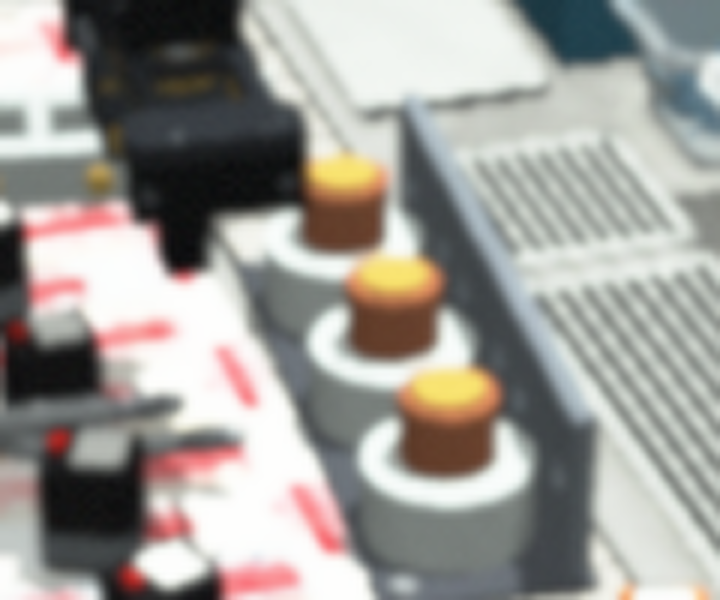

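```bash
python3 -m jog '0 0 -0.06 0 0 0 0.02; 0 0 -0.12 0 0 0 0.02; 0.06 0 -0.12 0 0 0 0.5; 0.12 0 -0.12 0 0 0 0.5;0.18 0 -0.12 0 0 0 0.5; 0.24 0 -0.12 0 0 0 0.5;0.3 0 -0.12 0 0 0 0.5;0.3 0 -0.12 0 0 0 0.5'
python3 - <<'E'
from h import *
p,d=capture("top");np.savez("t1.npz",p=p,d=d);crop(p,200,200,400,320,4,"pics/j1.png")
p,d=capture("side");np.savez("s1.npz",p=p,d=d);crop(p,230,180,390,320,5,"pics/j2.png")
E
```

```text
time_s: 8.12
position: [0.4921, -0.2763, 0.2375]
tcp_rot: [[-0.075, -0.997, 0.002], [-0.997, 0.075, -0.003], [0.003, -0.003, -1.0]]
force: [-0.2, 1.2, -0.3]
opening: 0.491
```

View pics/j1.png

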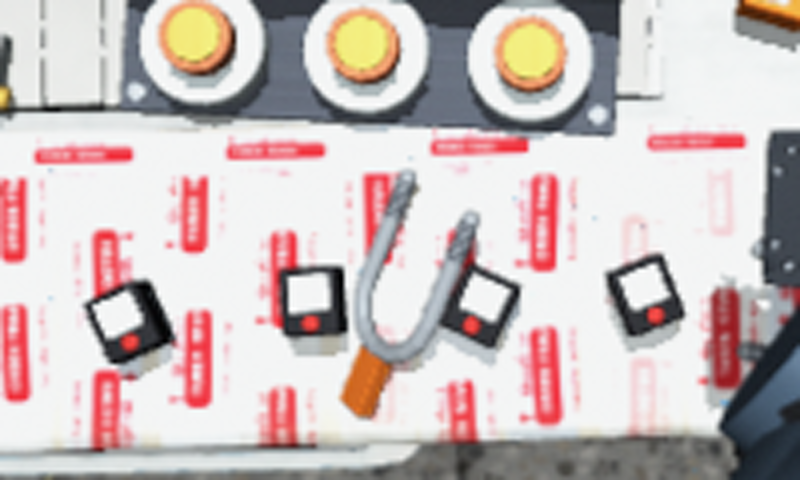

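View pics/j2.png

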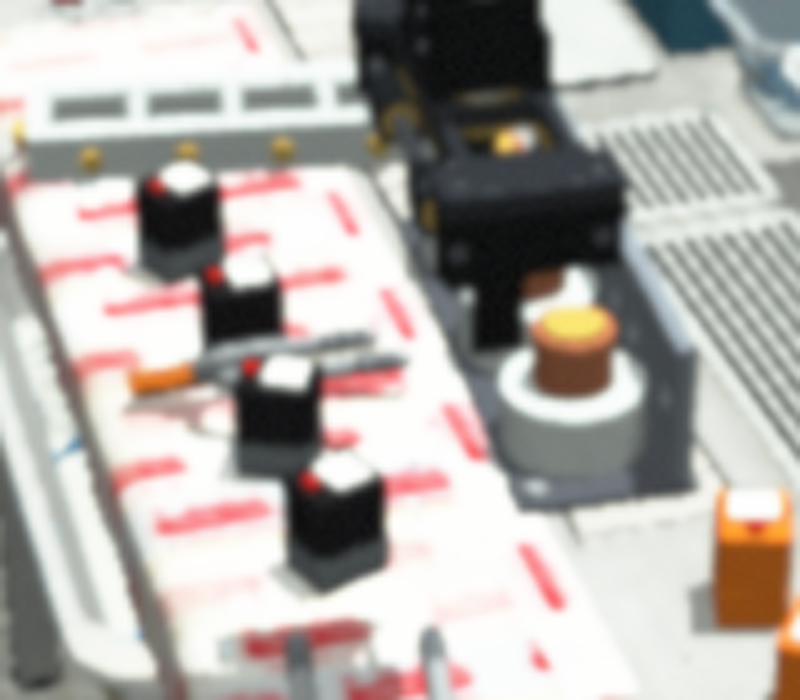

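Run:
```python
from h import *
z=np.load("t1.npz");w=cloud("top",z['d'])
for q in[(290,297),(294,289),(291,275),(298,285),(297,258),(301,246),(309,275),(314,262),(316,255)]:
    print(q,np.nanmedian(w[q[1]-1:q[1]+2,q[0]-1:q[0]+2],axis=(0,1)).round(4))
hsv=cv2.cvtColor(z['p'],cv2.COLOR_RGB2HSV);m=cv2.inRange(hsv,(5,150,120),(18,255,255));m[:, :260]=0;m[:,330:]=0;m[:280]=0
pts=np.argwhere(m)[:,::-1]
for zz in(.012,.06):
    W=atz("top",pts,zz);print(W.mean(0),cv2.minAreaRect((W[:,:2]*1000).astype(np.float32)))
z=np.load("s1.npz");w=cloud("side",z['d']);print("side")
for q in[(262,256),(257,257),(280,251),(300,248),(306,252)]:
    print(q,np.nanmedian(w[q[1]-1:q[1]+2,q[0]-1:q[0]+2],axis=(0,1)).round(4))
```

```text
(290, 297) [0.4011 0.0349 0.024 ]
(294, 289) [0.4205 0.0243 0.0301]
(291, 275) [0.4546 0.0321 0.0103]
(298, 285) [0.4293 0.0159 0.0038]
(297, 258) [0.496  0.0161 0.0193]
(301, 246) [0.525  0.0055 0.0254]
(309, 275) [ 0.4539 -0.0141  0.0585]
(314, 262) [ 0.4844 -0.0269  0.0649]
(316, 255) [ 0.5008 -0.032   0.0699]
[0.40444471 0.03342735 0.012     ] ((404.63348388671875, 33.458091735839844), (20.151615142822266, 38.182254791259766), 67.01571655273438)
[0.40646507 0.02991865 0.06      ] ((406.647216796875, 29.948318481445312), (19.44568634033203, 36.844688415527344), 67.01570129394531)
side
(262, 256) [0.4035 0.0217 0.0202]
(257, 257) [0.3929 0.0315 0.0159]
(280, 251) [ 0.4439 -0.024   0.0554]
(300, 248) [ 0.4953 -0.0379  0.0639]
(306, 252) [0.5206 0.0021 0.0225]
```

Run:
```python
from h import *
go(.500,-.037,.14,-111)
```

```text
d [-0.2346  0.0082  0.0971] rv [1.000e-02 3.000e-02 1.695e+01] rows 4.1
```

```bash
python3 -m jog '-0.06 0.008 0 0 0 5 0.4; -0.12 0.008 0 0 0 10 0.4; -0.18 0.008 0 0 0 17 0.4; -0.235 0.008 0 0 0 17 0.4; -0.235 0.008 0.06 0 0 17 0.4; -0.235 0.008 0.097 0 0 17 0.4; -0.235 0.008 0.097 0 0 17 0.4'
python3 - <<'E'
from h import *
p,d=capture("top");crop(p,240,200,400,320,5,"pics/k1.png")
p,d=capture("side");crop(p,230,180,390,300,5,"pics/k2.png");go(.5,-.037,.081,-111)
s=read_state();o=s['position'];T=s['tcp_rot'];print(o)
E
```

```text
time_s: 9.1
position: [0.4976, -0.0339, 0.1379]
tcp_rot: [[-0.355, -0.935, -0.007], [-0.935, 0.355, 0.002], [0.0, 0.007, -1.0]]
force: [0.7, -0.0, 0.1]
opening: 0.4
d [0.0016 0.     0.0596] rv [-0.04  0.01  0.14] rows 1.0
[ 0.50056505 -0.03549073  0.14057391]
```

View pics/k1.png

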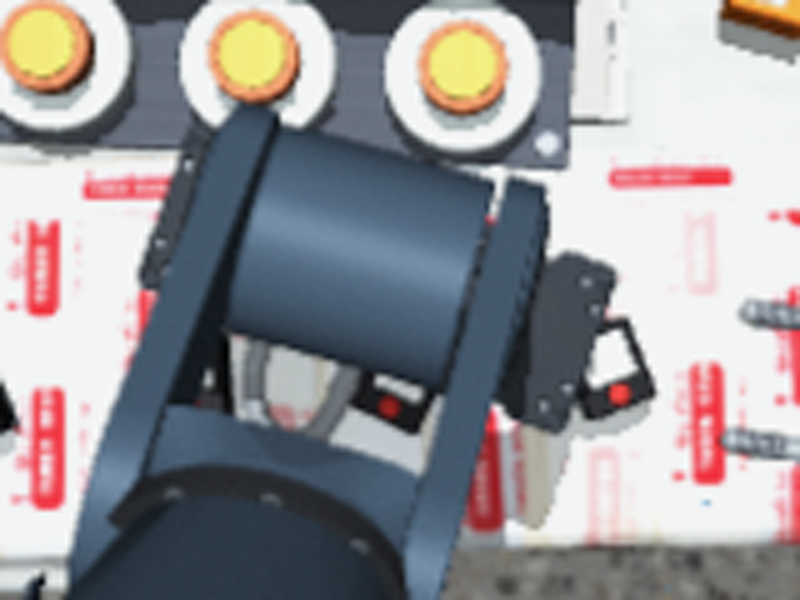

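View pics/k2.png

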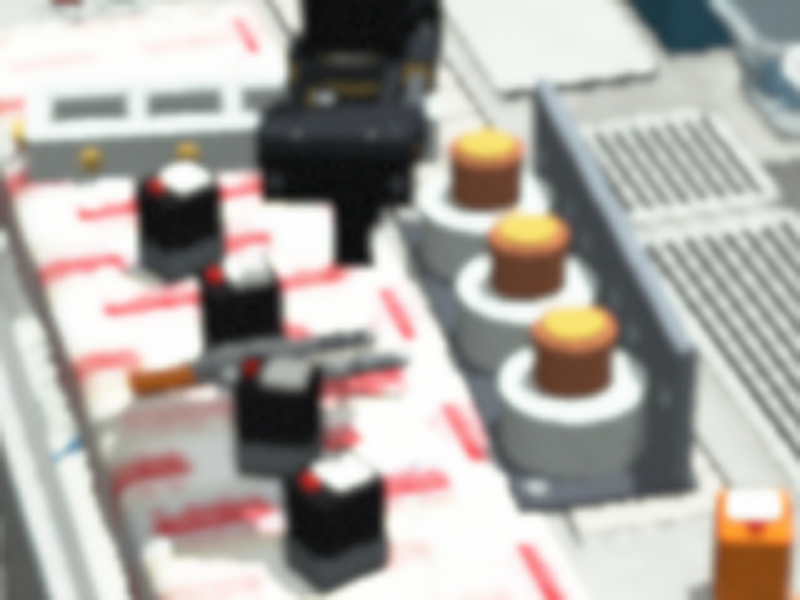

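```bash
python3 -m jog '0.001 0 0.03 0 0 0 0.4; 0.001 0 0.059 0 0 0 0.4; 0.001 0 0.059 0 0 0 0.4; 0.001 0 0.059 0 0 0 0.4'
python3 - <<'E'
from h import *
p,d=capture("side");np.savez("s1.npz",p=p,d=d)
crop(p,260,210,340,280,8,"pics/k3.png");go(.5,-.037,.081,-111)
E
```

```text
time_s: 9.7
position: [0.5013, -0.0376, 0.0825]
tcp_rot: [[-0.357, -0.934, 0.003], [-0.934, 0.357, -0.001], [-0.0, -0.003, -1.0]]
force: [0.5, 0.4, 0.6]
opening: 0.399
d [-0.0001  0.0015  0.0015] rv [-0.21  0.02  0.06] rows 0.0
```

View pics/k3.png

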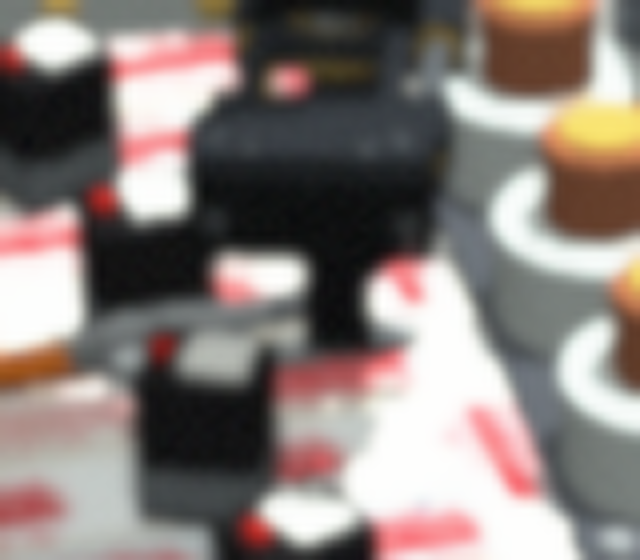

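```bash
python3 -m jog '0 0.008 0.001 0 0 0 0.4; 0 0.008 0.001 0 0 0 0.4; 0 0.008 0.001 0 0 0 0; 0 0.008 0.001 0 0 0 0;0 0.008 0.001 0 0 0 0;0 0.008 0.001 0 0 0 0;0 0.008 0.001 0 0 0 0;0 0.008 0.001 0 0 0 0'
```

```text
time_s: 10.75
position: [0.4925, -0.0344, 0.0796]
tcp_rot: [[-0.357, -0.934, -0.0], [-0.934, 0.357, 0.0], [0.0, 0.0, -1.0]]
force: [-0.4, -0.1, -0.9]
opening: 0.125
```

```bash
python3 -m jog '0 0 -0.02 0 0 0 0; 0 0 -0.05 0 0 0 0; 0 0 -0.09 0 0 0 0; 0 0 -0.13 0 0 0 0; 0 0 -0.13 0 0 0 0'
python3 - <<'E'
from h import *
p,d=capture("side");crop(p,230,150,390,300,5,"pics/k4.png");p,d=capture("top");crop(p,200,200,360,320,5,"pics/k5.png")
E
```

```text
time_s: 11.38
position: [0.4945, -0.035, 0.2124]
tcp_rot: [[-0.357, -0.934, 0.007], [-0.934, 0.357, -0.002], [-0.0, -0.008, -1.0]]
force: [0.8, -0.6, -1.6]
opening: 0.125
```

View pics/k4.png

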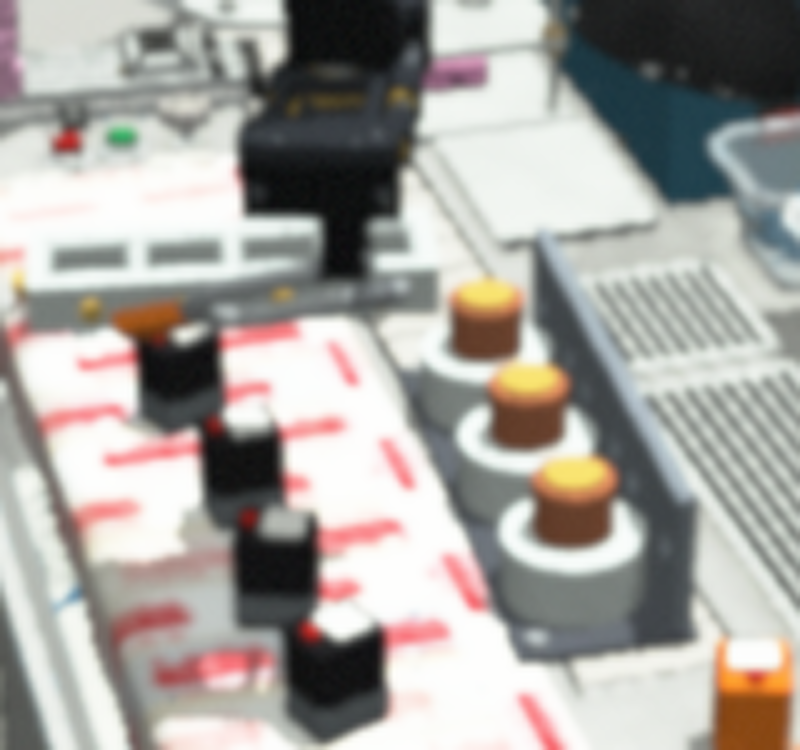

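View pics/k5.png

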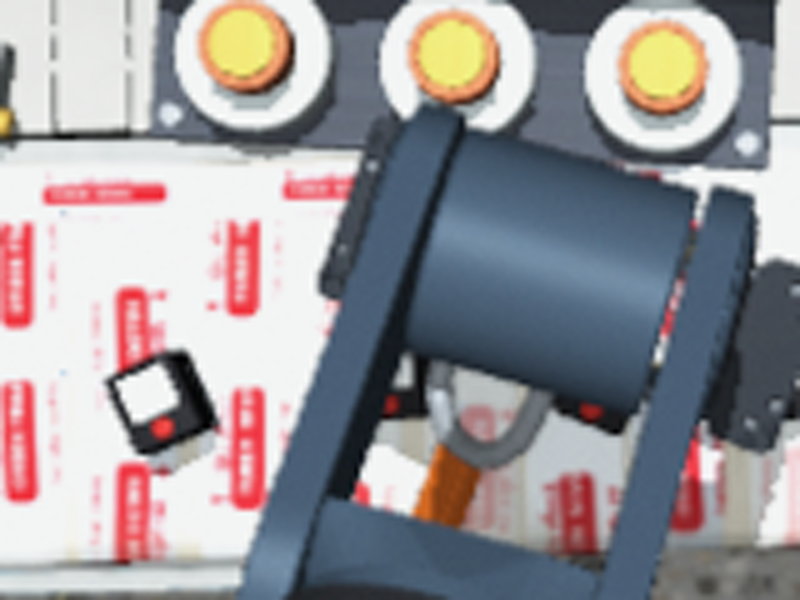

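Run:
```python
from h import *
go(.568,-.25,.19,-3)
```

```text
d [ 0.1743 -0.1481  0.0194] rv [ 3.0000e-02  2.0000e-02 -1.0794e+02] rows 10.1
```

```bash
python3 -m jog '0.02 -0.018 0 0 0 -10 0; 0.04 -0.036 0 0 0 -20 0; 0.06 -0.054 0 0 0 -30 0; 0.08 -0.07 0 0 0 -40 0; 0.1 -0.09 0 0 0 -50 0; 0.125 -0.11 0 0 0 -60 0; 0.15 -0.13 0 0 0 -70 0; 0.174 -0.148 0 0 0 -80 0'
python3 - <<'E'
from h import *
go(.568,-.25,.13,-3)
E
```

```text
time_s: 12.48
position: [0.5676, -0.2501, 0.2068]
tcp_rot: [[0.86, -0.509, -0.004], [-0.509, -0.86, 0.003], [-0.005, -0.001, -1.0]]
force: [-0.5, 0.1, -1.8]
opening: 0.13
d [ 0.0007 -0.0002  0.0768] rv [ -0.1    0.28 -27.63] rows 2.6
```

```bash
python3 -m jog '0 0 0.01 0 0 -10 0; 0 0 0.03 0 0 -20 0; 0 0 0.055 0 0 -27 0; 0 0 0.077 0 0 -27.6 0; 0 0 0.077 0 0 -27.6 0;0 0 0.077 0 0 -27.6 0'
python3 - <<'E'
from h import *
p,d=capture("side");crop(p,270,220,430,350,5,"pics/l1.png");go(.568,-.25,.021,-3)
E
```

```text
time_s: 13.22
position: [0.5684, -0.2496, 0.132]
tcp_rot: [[0.998, -0.058, -0.001], [-0.058, -0.998, 0.001], [-0.001, -0.001, -1.0]]
force: [1.0, 0.1, -0.9]
opening: 0.125
d [-8.000e-04  1.000e-04  1.118e-01] rv [ 0.   -0.01 -0.35] rows 1.8
```

View pics/l1.png

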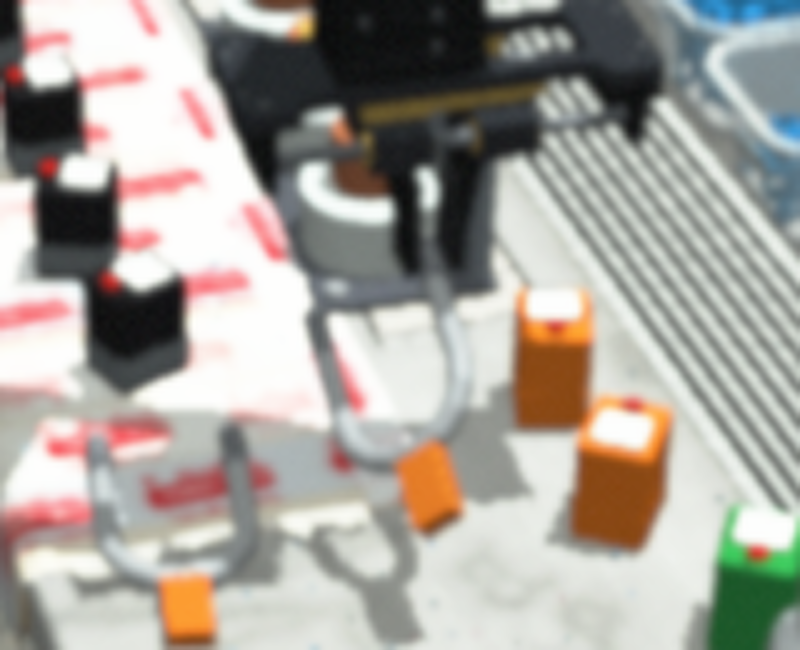

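```bash
python3 -m jog '0 0 0.03 0 0 0 0; 0 0 0.05 0 0 0 0; 0 0 0.06 0 0 0 0; 0 0 0.07 0 0 0 0; 0 0 0.08 0 0 0 0; 0 0 0.09 0 0 0 0; 0 0 0.1 0 0 0 0; 0 0 0.108 0 0 0 0'
python3 - <<'E'
from h import *
p,d=capture("side");crop(p,270,220,430,350,5,"pics/l2.png")
E
```

```text
time_s: 14.28
position: [0.569, -0.2504, 0.0244]
tcp_rot: [[0.998, -0.058, 0.001], [-0.058, -0.998, -0.001], [0.001, 0.001, -1.0]]
force: [2.4, 0.1, 2.4]
opening: 0.125
```

View pics/l2.png

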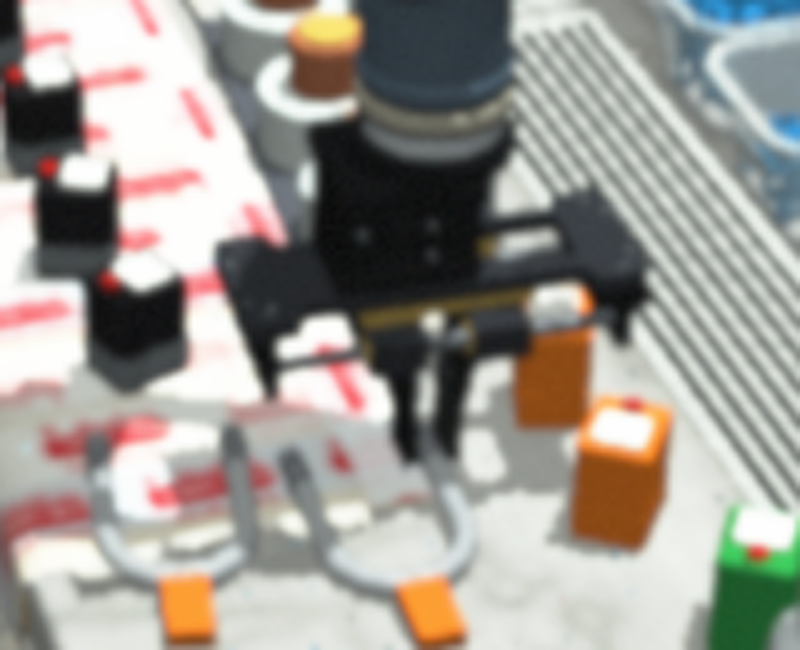

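Flattened on the bench. Release and lift.

```bash
python3 -m jog '0 0 0 0 0 0 0.35; 0 0 0 0 0 0 0.35; 0 0 0 0 0 0 0.35; 0 0 -0.03 0 0 0 0.35; 0 0 -0.08 0 0 0 0.4; 0 0 -0.14 0 0 0 0.4; 0 -0.06 -0.18 0 0 0 0.5; 0 -0.12 -0.18 0 0 0 0.5'
python3 -m jog '0 -0.06 0 0 0 0 0.6;0 -0.12 0 0 0 0 0.6;0 -0.12 0 0 0 0 0.6'
python3 - <<'E'
from h import *
p,d=capture("top");np.savez("t2.npz",p=p,d=d);crop(p,340,170,500,310,5,"pics/n1.png")
p,d=capture("side");np.savez("s2.npz",p=p,d=d);crop(p,270,250,430,360,5,"pics/n2.png")
for n in("top","side"):
    im=np.load(n[0]+"2.npz")['p']
    hsv=cv2.cvtColor(im,cv2.COLOR_RGB2HSV)
    m=cv2.inRange(hsv,(5,150,120),(18,255,255))
    k,l,st,c=cv2.connectedComponentsWithStats(m)
    for i in range(1,k):
        if st[i,4]>25:
            pts=np.argwhere(l==i)[:,::-1];W=atz(n,pts,.012)
            print('or',n,c[i].round(1),st[i,4],W.mean(0).round(4),cv2.minAreaRect((W[:,:2]*1000).astype(np.float32)))
E
```

```text
time_s: 15.32
position: [0.5771, -0.1364, 0.208]
tcp_rot: [[0.998, -0.061, 0.007], [-0.061, -0.998, -0.003], [0.007, 0.003, -1.0]]
force: [-0.0, 0.9, -0.6]
opening: 0.485
time_s: 15.7
position: [0.5812, -0.0115, 0.2044]
tcp_rot: [[0.999, -0.052, -0.001], [-0.052, -0.999, 0.001], [-0.001, -0.001, -1.0]]
force: [-0.8, -0.3, 0.1]
opening: 0.596
or top [431.7 196.3] 91 [ 0.642  -0.3212  0.012 ] ((642.50048828125, -325.3120422363281), (43.14756774902344, 35.66559982299805), 51.39072799682617)
or top [394.7 198.5] 79 [ 0.6388 -0.2291  0.012 ] ((643.7083740234375, -229.5958709716797), (42.5866813659668, 34.830570220947266), 71.85469055175781)
or top [449.5 241.5] 112 [ 0.5285 -0.3614  0.012 ] ((528.5507202148438, -361.4366760253906), (32.36488342285156, 17.342477798461914), 88.71160125732422)
or top [437.5 282.5] 123 [ 0.4283 -0.3282  0.012 ] ((428.17718505859375, -328.2413024902344), (35.276206970214844, 20.620887756347656), 79.27031707763672)
or side [380.1 294.3] 278 [ 0.6458 -0.2218  0.012 ] ((647.9068603515625, -217.9134063720703), (93.60682678222656, 35.81532287597656), 69.21248626708984)
or side [393.5 317.2] 307 [ 0.6426 -0.3146  0.012 ] ((646.654296875, -304.02679443359375), (101.3792953491211, 38.50581741333008), 62.3171501159668)
or side [307.  341.7] 115 [ 0.4283 -0.3385  0.012 ] ((426.9491882324219, -339.0712890625), (40.40373229980469, 19.957799911499023), 74.13410949707031)
or side [355.5 342.4] 116 [ 0.5292 -0.3723  0.012 ] ((529.7578735351562, -372.69561767578125), (40.9808349609375, 21.238943099975586), 89.35789489746094)
```

View pics/n1.png

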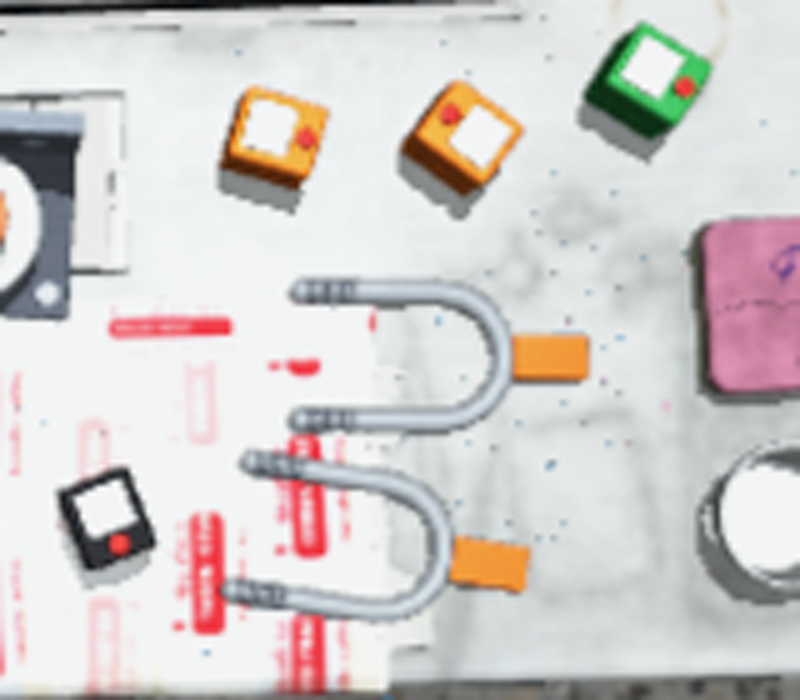

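View pics/n2.png

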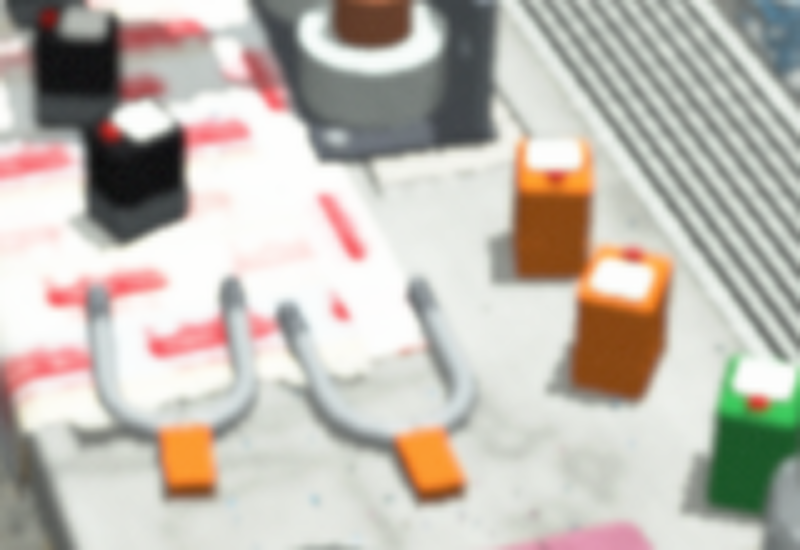

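Run:
```python
from h import *
go(.5287,-.367,.06,-1.5)
```

```text
d [-0.0335  0.3539  0.1446] rv [ 0.04  0.   -1.73] rows 6.1
```

```bash
python3 -m jog '-0.01 0.06 0 0 0 -1.7 0.6; -0.02 0.12 0 0 0 -1.7 0.6; -0.03 0.18 0 0 0 -1.7 0.6; -0.033 0.24 0.02 0 0 -1.7 0.6; -0.033 0.3 0.04 0 0 -1.7 0.6; -0.033 0.354 0.08 0 0 -1.7 0.6; -0.033 0.354 0.12 0 0 -1.7 0.6; -0.033 0.354 0.145 0 0 -1.7 0.6'
python3 - <<'E'
from h import *
capture("side");capture("side")
go(.5287,-.367,.0215,-1.5)
E
```

```text
time_s: 16.8
position: [0.5259, -0.3703, 0.0565]
tcp_rot: [[0.999, -0.034, -0.002], [-0.034, -0.999, 0.002], [-0.002, -0.002, -1.0]]
force: [-0.4, -0.1, 0.7]
opening: 0.6
d [ 0.0036 -0.001   0.0342] rv [-0.27  0.32 -0.35] rows 0.5
```

```bash
python3 -m jog '0.003 -0.001 0.02 0 0 -0.3 0.6; 0.003 -0.001 0.034 0 0 -0.3 0.6; 0.003 -0.001 0.034 0 0 -0.3 0.6; 0.003 -0.001 0.034 0 0 -0.3 0; 0.003 -0.001 0.034 0 0 -0.3 0; 0.003 -0.001 0.034 0 0 -0.3 0; 0.003 -0.001 0.034 0 0 -0.3 0; 0.003 -0.001 0.034 0 0 -0.3 0'
python3 -m jog '0 0 0 0 0 0 0; 0 0 -0.05 0 0 0 0; 0 0 -0.1 0 0 0 0; 0 0 -0.13 0 0 0 0;0 0 -0.13 0 0 0 0'
python3 - <<'E'
from h import *
p,d=capture("side");crop(p,270,200,430,350,5,"pics/o1.png");go(.505,.03,.16,-94.25)
E
```

```text
time_s: 17.9
position: [0.5319, -0.3666, 0.0257]
tcp_rot: [[1.0, -0.023, 0.001], [-0.023, -1.0, -0.0], [0.001, 0.0, -1.0]]
force: [-0.2, 0.9, 1.9]
opening: 0.242
time_s: 18.52
position: [0.5329, -0.3676, 0.1577]
tcp_rot: [[1.0, -0.023, 0.004], [-0.023, -1.0, -0.004], [0.004, 0.004, -1.0]]
force: [-0.3, -0.1, -2.0]
opening: 0.243
d [-0.036  -0.3959 -0.0048] rv [ 0.000e+00 -9.000e-02  9.292e+01] rows 8.7
```

View pics/o1.png

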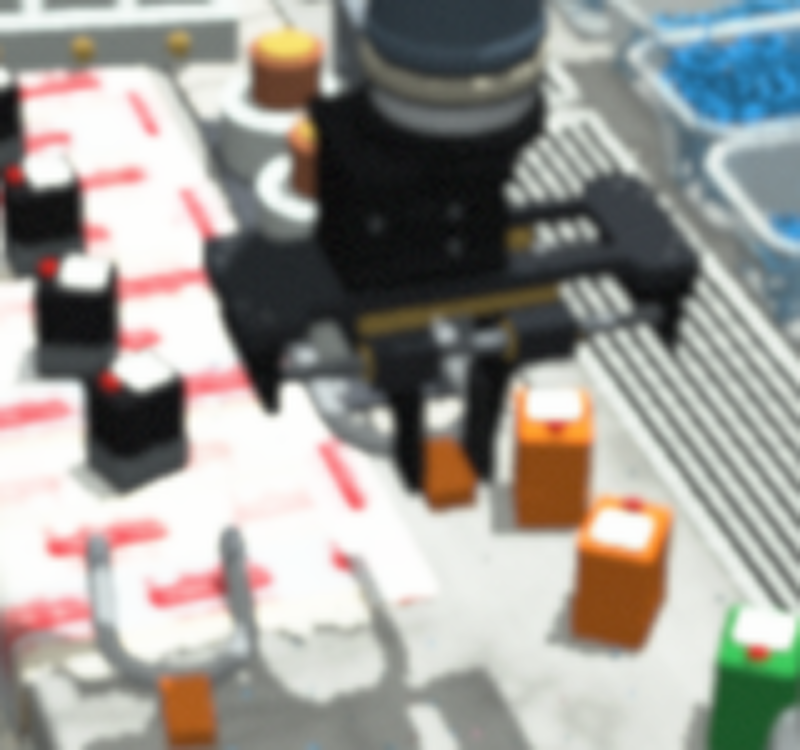

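```bash
python3 -m jog '0 0 0.05 0 0 0 0; 0 0 0.1 0 0 0 0; 0 0 0.125 0 0 0 0; 0 0 0.132 0 0 0 0; 0 0 0.132 0 0 0 0.4; 0 0 0.136 0 0 0 0.4; 0 0 0.136 0 0 0 0.4; 0 0 0.136 0 0 0 0.4'
python3 - <<'E'
from h import *
capture("side");go(.5329,-.367,.0215,-1.3)
E
```

```text
time_s: 19.58
position: [0.5313, -0.3661, 0.0181]
tcp_rot: [[1.0, -0.023, -0.001], [-0.023, -1.0, 0.001], [-0.001, -0.001, -1.0]]
force: [0.6, -0.1, -0.4]
opening: 0.397
d [ 0.0015  0.0008 -0.0031] rv [-0.05  0.05 -0.04] rows 0.1
```

```bash
python3 -m jog '0 0 -0.003 0 0 0 0.4; 0 0 -0.003 0 0 0 0; 0 0 -0.003 0 0 0 0; 0 0 -0.003 0 0 0 0; 0 0 -0.003 0 0 0 0; 0 0 -0.003 0 0 0 0'
python3 -m jog '0 0 -0.05 0 0 0 0; 0 0 -0.1 0 0 0 0; 0 0 -0.13 0 0 0 0;0 0 -0.13 0 0 0 0'
python3 - <<'E'
from h import *
go(.505,.03,.16,-94.25)
E
```

```text
time_s: 20.38
position: [0.5316, -0.3665, 0.0224]
tcp_rot: [[1.0, -0.023, -0.0], [-0.023, -1.0, -0.0], [-0.0, 0.0, -1.0]]
force: [-1.0, 0.3, 2.6]
opening: 0.246
time_s: 20.88
position: [0.5332, -0.3677, 0.1548]
tcp_rot: [[1.0, -0.023, 0.005], [-0.023, -1.0, -0.004], [0.005, 0.004, -1.0]]
force: [0.1, 0.1, -1.6]
opening: 0.25
d [-0.0374 -0.3969 -0.0071] rv [-3.000e-02 -4.200e-01  9.292e+01] rows 8.7
```

```bash
python3 -m jog '-0.006 -0.05 -0.007 0 0 10 0; -0.012 -0.1 -0.007 0 0 20.5 0; -0.018 -0.15 -0.007 0 0 31 0; -0.024 -0.2 -0.007 0 0 41.5 0; -0.03 -0.25 -0.007 0 0 52 0; -0.034 -0.3 -0.007 0 0 62.5 0; -0.037 -0.35 -0.007 0 0 73 0; -0.037 -0.397 -0.007 0 0 83 0'
python3 - <<'E'
from h import *
go(.5105,.0301,.16,-94.25)
E
```

```text
time_s: 21.88
position: [0.5022, 0.0331, 0.1574]
tcp_rot: [[0.093, -0.996, -0.004], [-0.996, -0.093, 0.001], [-0.001, 0.004, -1.0]]
force: [0.2, -0.2, -1.1]
opening: 0.244
d [ 0.0038 -0.0079 -0.0027] rv [0.24 0.05 9.57] rows 0.9
```

```bash
python3 -m jog '0.004 -0.008 0 0 0 9.5 0; 0.004 -0.008 0.02 0 0 9.5 0;0.004 -0.008 0.045 0 0 9.5 0;0.004 -0.008 0.045 0 0 9.5 0'
python3 - <<'E'
from h import *
capture("top")
p,d=capture("top");np.savez("t3.npz",p=p,d=d);crop(p,240,180,340,260,8,"pics/q1.png")
p,d=capture("side");np.savez("s3.npz",p=p,d=d);crop(p,270,170,390,270,6,"pics/q2.png")
go(.5105,.0301,.115,-94.25);print(read_state()['position'],read_state()['opening'])
E
```

```text
time_s: 22.38
position: [0.5095, 0.0287, 0.1113]
tcp_rot: [[-0.067, -0.998, -0.008], [-0.998, 0.067, 0.001], [-0.001, 0.008, -1.0]]
force: [0.1, -1.1, -0.8]
opening: 0.244
d [-0.0019  0.0019 -0.0009] rv [0.03 0.01 0.4 ] rows 0.0
[0.51227913 0.02809824 0.11406698] 0.24943357311748482
```

View pics/q1.png

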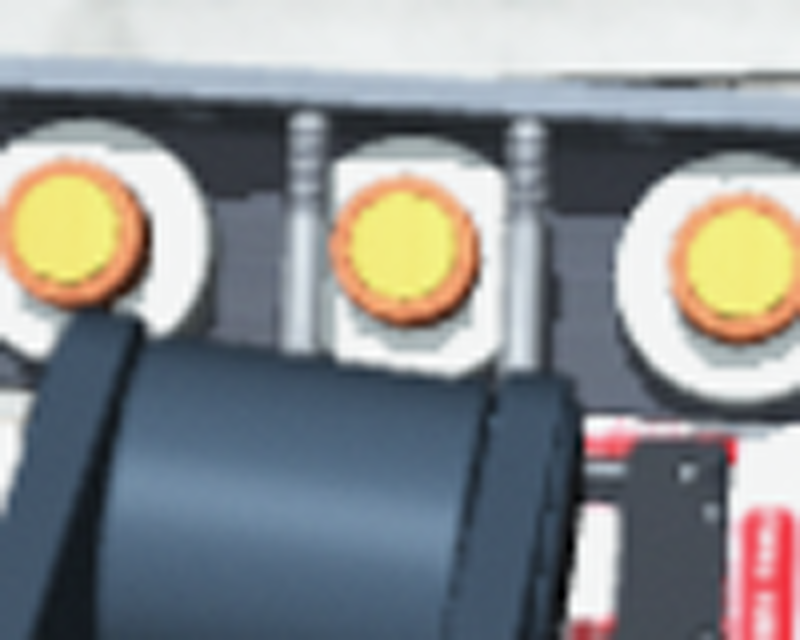

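View pics/q2.png

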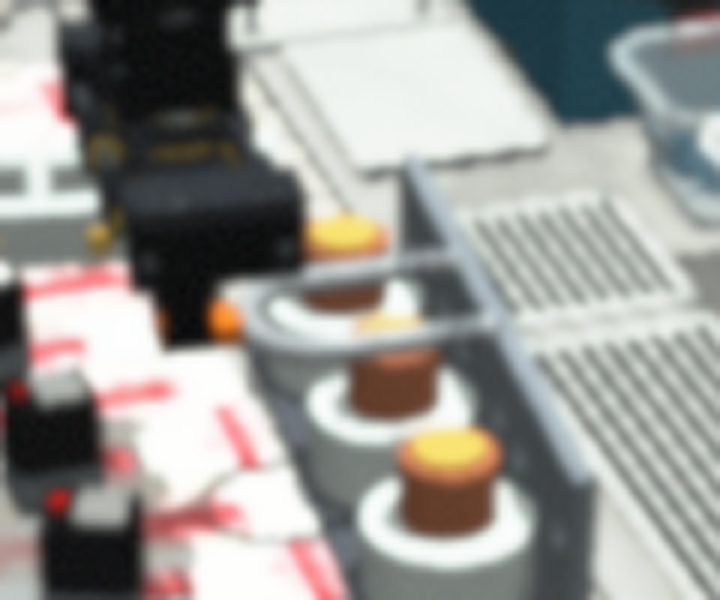

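Run:
```python
from h import *
def px(a,k=8,x0=240,y0=180): a=np.array(a,float);return (a+.5)/k-.5+[x0,y0]
z=.114-.0164
L=atz("top",px([(308,130),(301,340)]),z);R=atz("top",px([(528,140),(522,360)]),z)
P=atz("top",px([(70,233),(407,247),(742,263)]),.079)
print(L,R,P)
for A in(L,R): d=A[0]-A[1];print("heading",np.degrees(np.arctan2(d[1],d[0])))
d=P[0]-P[2];print("yaw",-np.degrees(np.arctan2(d[0],d[1])))
yaw=np.radians(-4.25);ex=np.array([np.cos(yaw),np.sin(yaw)]);ey=np.array([-ex[1],ex[0]])
o=P[1][:2]
for n,A in(("L",L),("R",R)): print(n,[( (a[:2]-o)@ex*1000,(a[:2]-o)@ey*1000) for a in A])
```

```text
[[0.64019384 0.05299052 0.0976    ]
 [0.57869887 0.05603026 0.0976    ]] [[ 0.63578261 -0.01119556  0.0976    ]
 [ 0.57140221 -0.00819247  0.0976    ]] [[ 0.61370782  0.12566331  0.079     ]
 [ 0.60727367  0.02600884  0.079     ]
 [ 0.60026756 -0.07291307  0.079     ]]
heading -2.8298668515838203
heading -2.6706907601059067
yaw -3.8720498905411316
L [(np.float64(30.830068540343003), np.float64(29.347144316626967)), (np.float64(-30.721068777316372), np.float64(27.82122537942196))]
R [(np.float64(31.187700974865738), np.float64(-34.98934832050422)), (np.float64(-33.23821844113917), np.float64(-36.76564366732721))]
```

Run:
```python
from h import *
z=np.load("t3.npz");w=cloud("top",z['d'])
for n,(a,b) in {"L":((308,130),(301,340)),"R":((528,140),(522,360))}.items():
    out=[]
    for t in np.linspace(0,1,12):
        q=(np.array(a)*(1-t)+np.array(b)*t+.5)/8-.5+[240,180]
        u,v=np.round(q).astype(int);out.append(round(float(np.nanmedian(w[v-1:v+2,u][:,2]))*1000,1))
    print(n,out)
z=np.load("s3.npz");w=cloud("side",z['d'])
for a,b in(((250,345),(490,322)),((300,275),(440,258))):
    out=[]
    for t in np.linspace(0,1,10):
        q=(np.array(a)*(1-t)+np.array(b)*t+.5)/6-.5+[270,170]
        u,v=np.round(q).astype(int);out.append((w[v,u]*1000).round(0).tolist())
    print(out)
```

```text
L [100.5, 100.6, 96.3, 96.1, 96.6, 102.4, 100.7, 98.6, 100.0, 100.0, 100.9, 101.3]
R [102.8, 102.2, 103.3, 98.5, 101.2, 100.4, 98.8, 99.6, 102.7, 101.6, 99.8, 98.9]
[[578.0, 155.0, 6.0], [546.0, -8.0, 101.0], [558.0, -4.0, 100.0], [572.0, -5.0, 98.0], [582.0, -7.0, 100.0], [591.0, -15.0, 103.0], [605.0, -12.0, 99.0], [615.0, -18.0, 103.0], [629.0, -16.0, 100.0], [639.0, -20.0, 104.0]]
[[541.0, -63.0, 166.0], [581.0, 54.0, 98.0], [588.0, 49.0, 99.0], [595.0, 53.0, 99.0], [602.0, 47.0, 102.0], [609.0, 44.0, 102.0], [617.0, 51.0, 97.0], [623.0, 41.0, 104.0], [632.0, 51.0, 98.0], [639.0, 48.0, 98.0]]
```

```bash
python3 -m jog '-0.006 0.001 0 0 0 1.4 0; -0.006 0.001 0 0 0 1.4 0; -0.006 0.001 0 0 0 1.4 0'
python3 - <<'E'
from h import *
capture("top")
p,d=capture("top");np.savez("t3.npz",p=p,d=d);crop(p,240,180,340,260,8,"pics/q3.png")
s=read_state();print(s['position'],s['tcp_rot'])
E
```

```text
time_s: 22.9
position: [0.512, 0.0342, 0.1147]
tcp_rot: [[-0.091, -0.996, 0.001], [-0.996, 0.091, -0.0], [0.0, -0.001, -1.0]]
force: [-0.0, 0.3, -1.7]
opening: 0.248
[0.51187601 0.03415322 0.11453696] [[-9.12477850e-02 -9.95828059e-01  5.64230140e-04]
 [-9.95828215e-01  9.12477217e-02 -1.36937804e-04]
 [ 8.48817933e-05 -5.74371564e-04 -9.99999831e-01]]
```

View pics/q3.png

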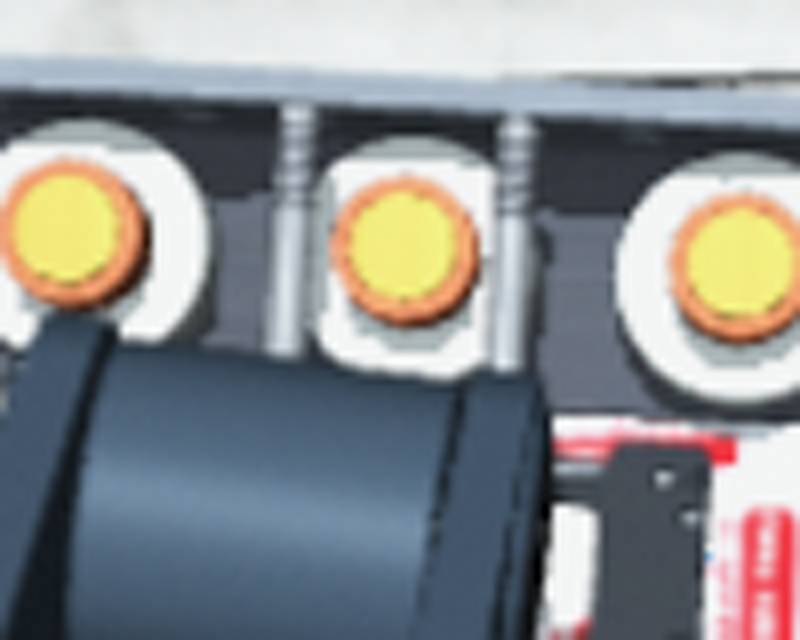

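```bash
cat >> h.py <<'E'
def legs(L,R,P,z,yaw=-4.2,k=8,x0=240,y0=180):
    px=lambda a:(np.array(a,float)+.5)/k-.5+[x0,y0]
    L=atz("top",px(L),z);R=atz("top",px(R),z);P=atz("top",px([P]),.079)
    for A in(L,R): d=A[0]-A[1];print("heading",np.degrees(np.arctan2(d[1],d[0])).round(2))
    y=np.radians(yaw);ex=np.array([np.cos(y),np.sin(y)]);ey=np.array([-ex[1],ex[0]]);o=P[0][:2]
    for i in(0,1): print("mid",[(((L[i]+R[i])/2)[:2]-o)@e*1000 for e in(ex,ey)],"span",(L[i]-R[i])[:2]@ey*1000)
def yaws():
    pass
E
python3 - <<'E'
from h import *
legs([(297,120),(286,340)],[(516,130),(508,360)],(406,248),.098)
# plate top front edge yaw: detect edge in t0
p=np.load("t0.npz")['p']
o=ortho("top",p,.62,.70,-.14,.18,.0885,2500,"pics/plate.png")
E
```

```text
heading -3.77
heading -3.09
mid [np.float64(34.03055741368522), np.float64(0.3584439519842898)] span 64.03712420849256
mid [np.float64(-31.918605160408017), np.float64(-0.5389307567093979)] span 64.85889203333569
```

View pics/plate.png

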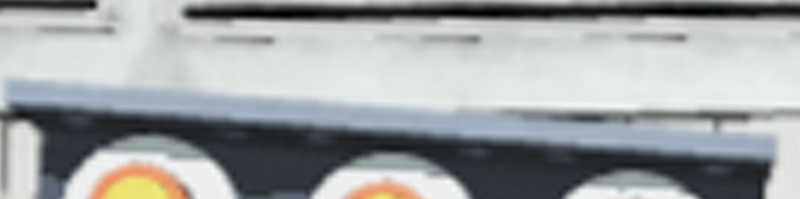

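```bash
python3 -m jog '-0.0014 0.004 0 0 0 0.7 0; -0.0014 0.004 0.02 0 0 0.7 0; -0.0014 0.004 0.035 0 0 0.7 0; -0.0014 0.004 0.046 0 0 0.7 0; -0.0014 0.004 0.046 0 0 0.7 0; -0.0014 0.004 0.046 0 0 0.7 0'
python3 - <<'E'
from h import *
capture("top")
p,d=capture("top");np.savez("t3.npz",p=p,d=d);crop(p,240,180,340,260,8,"pics/q4.png")
p,d=capture("side");crop(p,290,190,390,265,8,"pics/q5.png")
s=read_state();print(s['position'],s['tcp_rot'][:,0],s['force'])
E
```

```text
time_s: 23.75
position: [0.508, 0.0359, 0.0684]
tcp_rot: [[-0.103, -0.995, 0.0], [-0.995, 0.103, -0.0], [0.0, -0.0, -1.0]]
force: [-0.2, -0.1, -0.9]
opening: 0.246
[0.5081819  0.03590354 0.06867961] [-1.03422773e-01 -9.94637485e-01  5.49416986e-05] [-0.50365865 -0.16269148 -1.0285232 ]
```

View pics/q4.png

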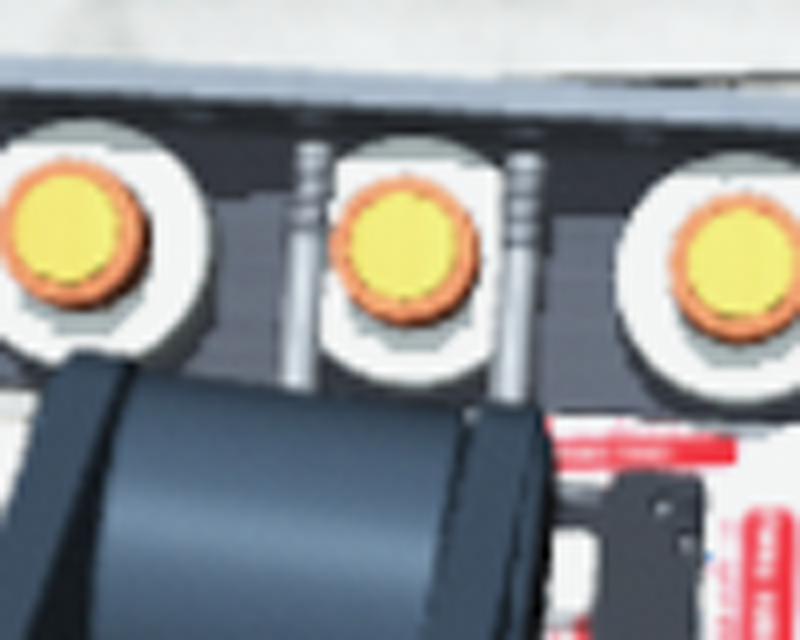

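View pics/q5.png

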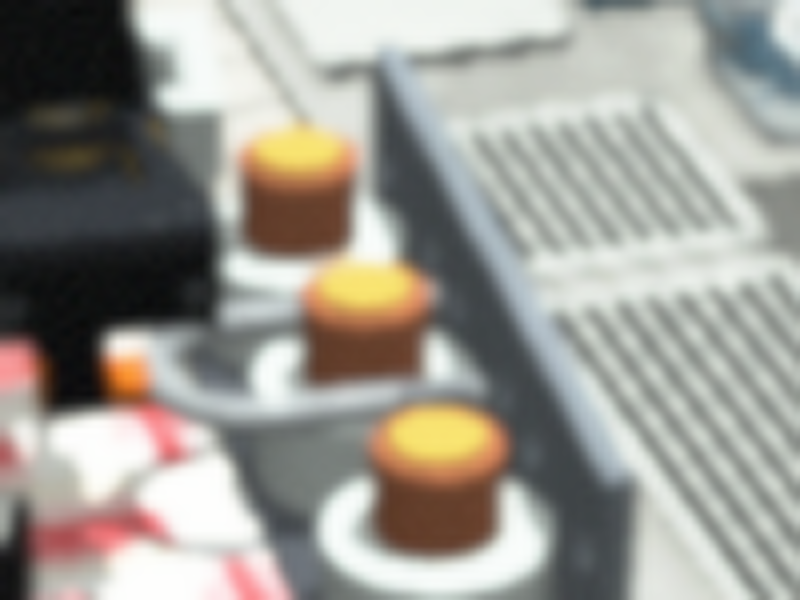

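Run:
```python
from h import *
legs([(313,150),(299,375)],[(526,165),(509,390)],(406,248),.052,yaw=-4.25)
```

```text
heading -4.48
heading -5.41
mid [np.float64(30.504760658765598), np.float64(-0.37222320915998003)] span 64.56947343652274
mid [np.float64(-37.83341626415107), np.float64(0.45679266127101753)] span 63.453379609669554
```

```bash
python3 -m jog '0.0005 0 0.0015 0 0 -0.5 0; 0.0005 0 0.0015 0 0 -0.5 0; 0.0005 -0.005 0.0015 0 0 -0.5 0; 0.0005 -0.01 0.0015 0 0 -0.5 0; 0.0005 -0.015 0.0015 0 0 -0.5 0; 0.0005 -0.015 0.0015 0 0 -0.5 0'
python3 - <<'E'
from h import *
p,d=capture("top");np.savez("t3.npz",p=p,d=d);crop(p,240,180,340,260,8,"pics/q6.png")
s=read_state();print(s['position'],s['tcp_rot'][:,0],s['force'])
E
```

```text
time_s: 24.65
position: [0.5238, 0.0337, 0.0668]
tcp_rot: [[-0.095, -0.995, 0.002], [-0.995, 0.095, -0.0], [0.0, -0.002, -1.0]]
force: [0.1, 0.2, 0.2]
opening: 0.248
[0.52333685 0.03379707 0.0667758 ] [-9.48945036e-02 -9.95487334e-01  2.41300622e-05] [ 0.54981393 -0.95502429 -1.38360469]
```

View pics/q6.png

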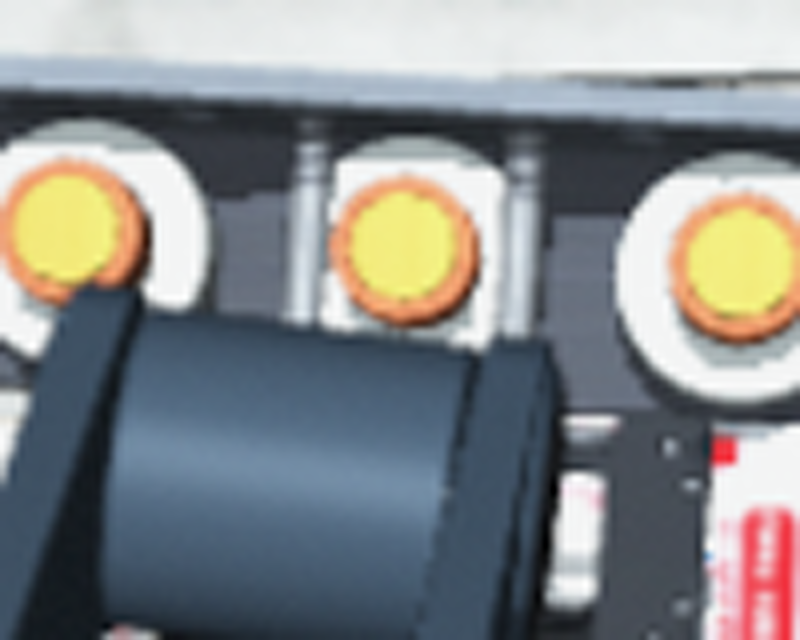

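```bash
python3 -m jog '-0.0001 -0.005 0 0 0 0 0; -0.0002 -0.01 0 0 0 0 0; -0.0003 -0.015 0 0 0 0 0;-0.0003 -0.015 0 0 0 0 0'
python3 -m jog '-0.0001 -0.004 0 0 0 0 0; -0.0002 -0.008 0 0 0 0 0; -0.0003 -0.012 0 0 0 0 0;-0.0003 -0.012 0 0 0 0 0'
```

```text
time_s: 25.2
position: [0.5387, 0.0327, 0.0669]
tcp_rot: [[-0.095, -0.995, 0.002], [-0.995, 0.095, -0.0], [-0.0, -0.002, -1.0]]
force: [0.6, 0.8, 0.1]
opening: 0.247
time_s: 25.7
position: [0.5483, 0.0322, 0.067]
tcp_rot: [[-0.095, -0.996, -0.003], [-0.996, 0.095, 0.0], [-0.0, 0.003, -1.0]]
force: [-4.4, 0.5, 5.0]
opening: 0.247
```

Run:
```python
from h import *
p,d=capture("top");np.savez("t3.npz",p=p,d=d);crop(p,240,180,340,260,8,"pics/q7.png")
p,d=capture("side");np.savez("s3.npz",p=p,d=d);crop(p,290,190,390,265,8,"pics/q8.png")
s=read_state();print(s['position'],s['force'],s['opening'])
```

```text
[0.54823551 0.03224166 0.06702224] [-4.03088496  1.58963774  5.22485119] 0.24431296764619798
```

View pics/q7.png

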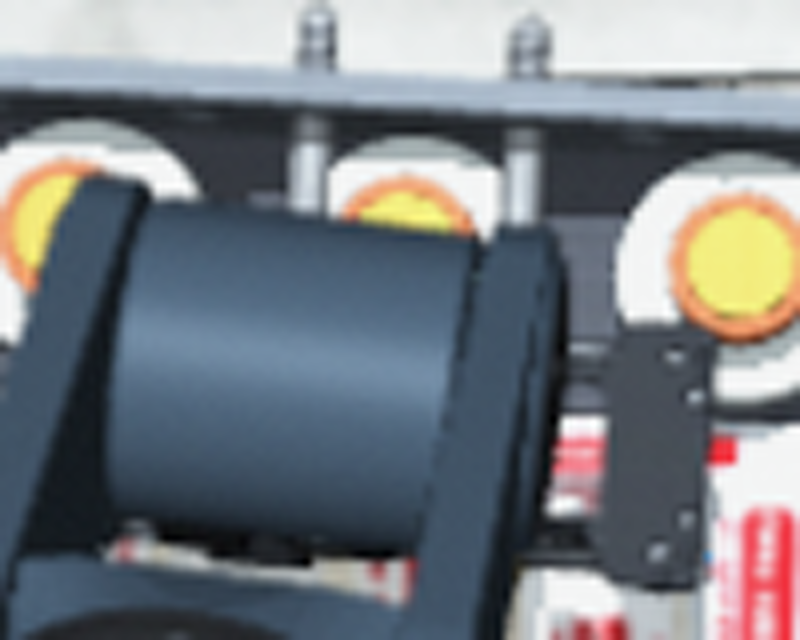

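View pics/q8.png

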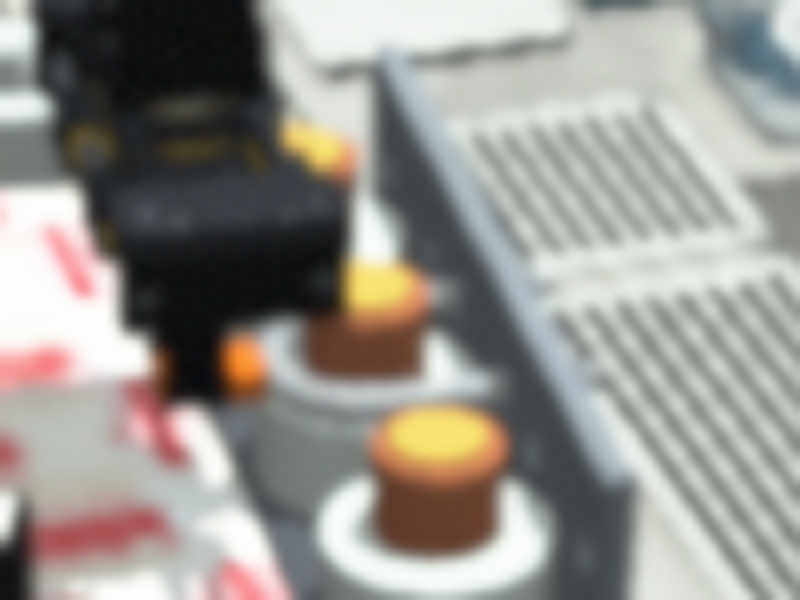

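Run:
```python
from h import *
legs([(318,6),(309,200)],[(530,18),(519,200)],(406,248),.05,yaw=-4.25)
```

```text
heading -3.58
heading -4.55
mid [np.float64(75.17272606430473), np.float64(0.9159399333379017)] span 64.45214274957323
mid [np.float64(17.754621898222663), np.float64(0.7137460050147973)] span 63.46311599171596
```

```bash
python3 -m jog '0.0006 -0.002 0 0 0 0 0; 0.0006 -0.004 0 0 0 0 0; 0.0006 -0.004 0 0 0 0 0'
python3 -m jog '0 -0.002 0 0 0 0 0; 0 -0.004 0 0 0 0 0; 0 -0.004 0 0 0 0 0'
```

```text
time_s: 26.18
position: [0.5505, 0.0316, 0.0671]
tcp_rot: [[-0.095, -0.995, -0.007], [-0.996, 0.095, 0.001], [-0.0, 0.007, -1.0]]
force: [-6.6, 0.6, 8.8]
opening: 0.245
time_s: 26.55
position: [0.5519, 0.0315, 0.0671]
tcp_rot: [[-0.094, -0.995, -0.012], [-0.996, 0.094, 0.001], [-0.0, 0.013, -1.0]]
force: [-11.0, 0.9, 13.6]
opening: 0.249
```

Run:
```python
from h import *
p,d=capture("top");np.savez("t3.npz",p=p,d=d);crop(p,240,170,340,250,8,"pics/q9.png")
p,d=capture("side");np.savez("s3.npz",p=p,d=d);crop(p,300,200,360,245,12,"pics/q10.png")
s=read_state();print(s['position'],s['force'],s['moment'])
```

```text
[0.55189348 0.03150604 0.06707039] [-10.59658621   0.92065344  12.94624388] [0.12552808 1.98203337 0.01192307]
```

View pics/q9.png

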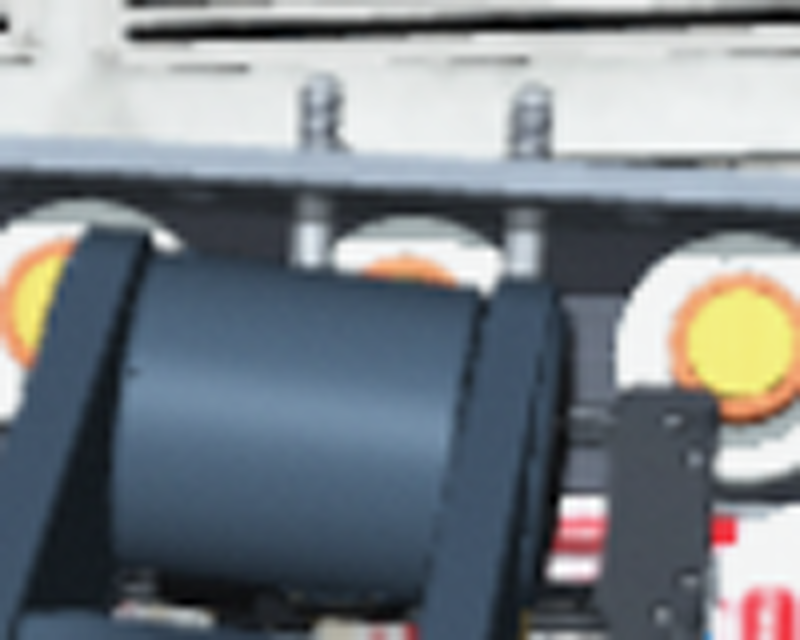

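View pics/q10.png

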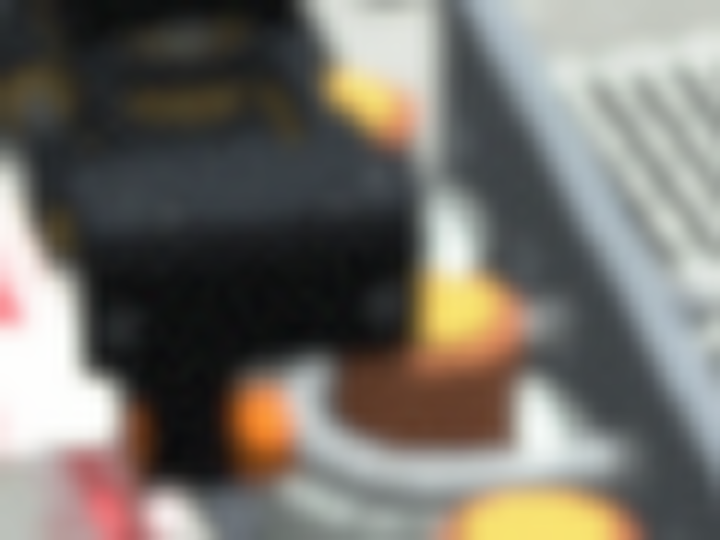

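```bash
python3 -m jog '0 0 0 0 0 0 0.4; 0 0 0 0 0 0 0.4; 0 0 0 0 0 0 0.4; 0 0 -0.02 0 0 0 0.4; 0 0 -0.05 0 0 0 0.4; 0 0 -0.05 0 0 0 0.4'
python3 - <<'E'
from h import *
p,d=capture("side");np.savez("s3.npz",p=p,d=d);crop(p,290,200,360,250,11,"pics/q11.png")
s=read_state();print(s['position'],s['force'],s['tcp_rot'][:,0])
E
```

```text
time_s: 27.4
position: [0.5598, 0.0302, 0.1186]
tcp_rot: [[-0.095, -0.995, 0.006], [-0.995, 0.095, -0.001], [0.0, -0.006, -1.0]]
force: [-0.4, -0.0, 0.6]
opening: 0.398
[0.55865173 0.03036658 0.11743393] [-0.27630131 -1.13050489 -0.58291119] [-9.48507332e-02 -9.95491489e-01  1.82622799e-04]
```

View pics/q11.png

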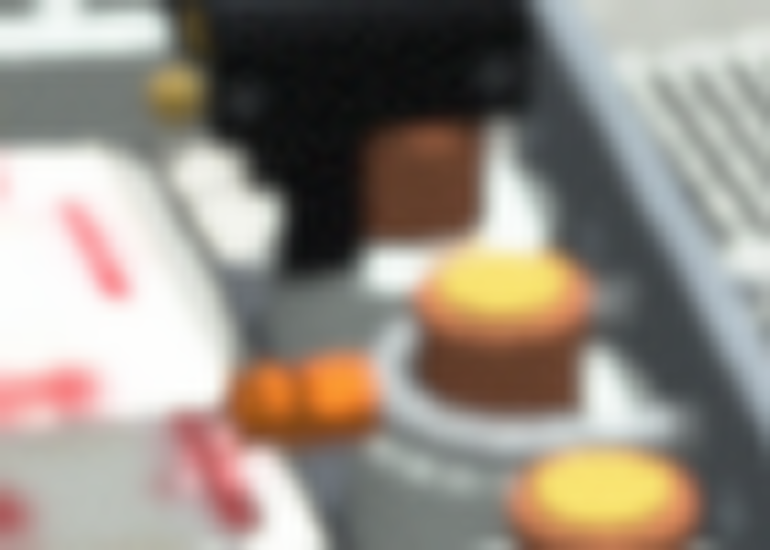

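```bash
python3 -m jog '0 0.047 -0.01 0 0 0 0; 0 0.047 -0.01 0 0 0 0; 0 0.047 -0.01 0 0 0 0; 0 0.047 0.02 0 0 0 0; 0 0.047 0.053 0 0 0 0;0 0.047 0.053 0 0 0 0'
python3 - <<'E'
from h import *
capture("side");go(.53,.0310,.0645,-94.25);print(read_state()['position'],read_state()['force'])
E
```

```text
time_s: 28.2
position: [0.5102, 0.035, 0.0614]
tcp_rot: [[-0.095, -0.995, -0.005], [-0.995, 0.095, 0.001], [-0.0, 0.005, -1.0]]
force: [-0.4, -0.5, 0.2]
opening: 0.007
d [ 0.0021 -0.0192 -0.0018] rv [ 0.11  0.01 -1.2 ] rows 0.3
[0.51107635 0.03490224 0.06269438] [-0.61898049  0.73235706 -0.06958707]
```

```bash
python3 -m jog '0.002 -0.008 -0.001 0 0 -1 0; 0.002 -0.014 -0.001 0 0 -1 0; 0.002 -0.018 -0.001 0 0 -1 0;0.002 -0.018 -0.001 0 0 -1 0'
python3 -m jog '0 -0.003 0 0 0 0 0; 0 -0.006 0 0 0 0 0;0 -0.006 0 0 0 0 0'
```

```text
time_s: 28.75
position: [0.5288, 0.0313, 0.0652]
tcp_rot: [[-0.077, -0.997, 0.001], [-0.997, 0.077, -0.0], [0.0, -0.001, -1.0]]
force: [-0.9, -0.0, -0.1]
opening: 0.002
time_s: 29.12
position: [0.5293, 0.0315, 0.0642]
tcp_rot: [[-0.077, -0.997, -0.012], [-0.997, 0.077, 0.001], [-0.0, 0.012, -1.0]]
force: [-9.1, -2.0, 5.6]
opening: 0.005
```

```bash
python3 -m jog '0 -0.003 0 0 0 0 0; 0 -0.006 0 0 0 0 0;0 -0.006 0 0 0 0 0'
python3 -m jog '0 0.01 0 0 0 0 0; 0 0.03 0 0 0 0 0;0 0.03 -0.04 0 0 0 0; 0 0.03 -0.08 0 0 0 0; -0.06 0.03 -0.1 0 0 0 0.3; -0.12 0.03 -0.1 0 0 0 0.5; -0.18 0.03 -0.1 0 0 0 0.6; -0.24 0.03 -0.1 0 0 0 0.6'
python3 - <<'E'
from h import *
p,d=capture("top");np.savez("t3.npz",p=p,d=d);crop(p,240,170,340,250,8,"pics/r1.png")
p,d=capture("side");np.savez("s3.npz",p=p,d=d);crop(p,290,200,360,250,11,"pics/r2.png")
E
```

```text
time_s: 29.5
position: [0.5297, 0.0315, 0.0641]
tcp_rot: [[-0.076, -0.997, -0.024], [-0.997, 0.076, 0.002], [-0.0, 0.024, -1.0]]
force: [-16.3, -2.0, 12.9]
opening: 0.004
time_s: 30.5
position: [0.5303, 0.2743, 0.1653]
tcp_rot: [[-0.078, -0.997, 0.003], [-0.997, 0.078, 0.001], [-0.001, -0.003, -1.0]]
force: [0.6, 0.1, -1.0]
opening: 0.375
```

View pics/r1.png

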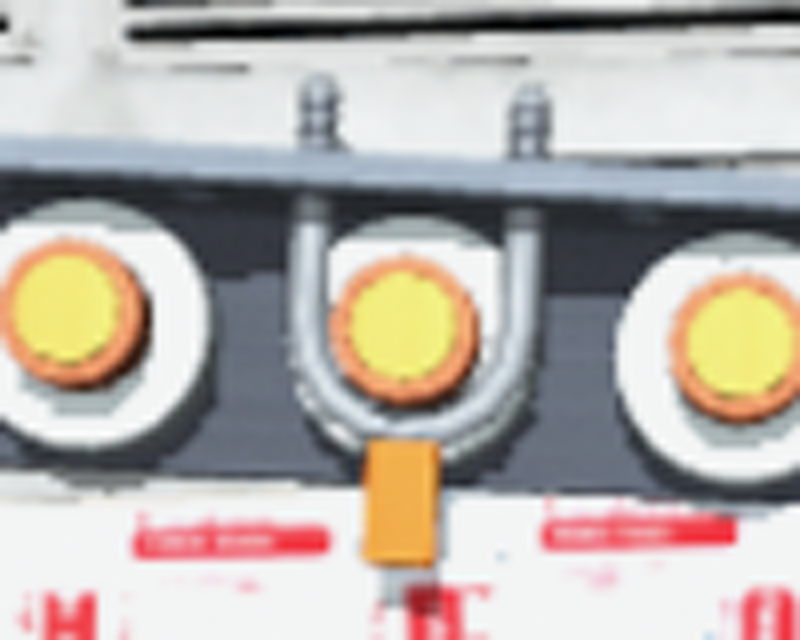

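View pics/r2.png

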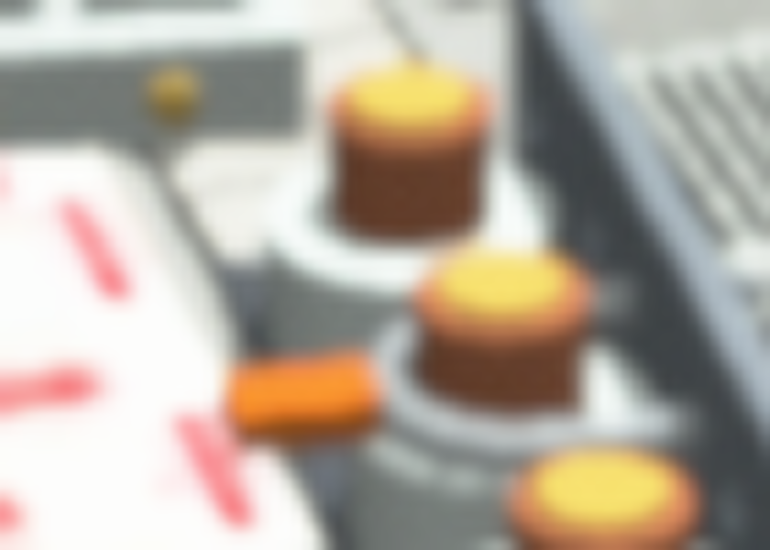

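Run:
```python
from h import *
legs([(320,74),(308,250)],[(530,84),(521,250)],(406,329),.05,yaw=-4.25,y0=170)
legs([(366,562),(371,445)],[(437,566),(439,443)],(406,329),.0555,yaw=-4.25,y0=170)
```

```text
heading -4.81
heading -4.2
mid [np.float64(79.45634828709055), np.float64(0.8524272245203677)] span 63.82391265913434
mid [np.float64(27.175338707287867), np.float64(1.0936432277304635)] span 64.39845522351104
heading 176.57
heading 178.03
mid [np.float64(-68.32917752413063), np.float64(-0.7820348973393403)] span 21.346469092256616
mid [np.float64(-32.216471389457915), np.float64(0.20706984940948922)] span 20.381636609971185
```

Run:
```python
from h import *
go(.48,-.1,.17,-50)
T=go(.428,-.329,.07,-9.7)
```

```text
d [ 0.3808  0.0233 -0.0064] rv [ -0.37   0.11 -44.08] rows 6.1
d [0.6133 0.0594 0.0925] rv [-4.100e-01 -2.000e-02 -8.438e+01] rows 10.0
```

```bash
python3 -m jog '0.06 0.005 0 0 0 -10 0.6; 0.12 0.01 0 0 0 -20 0.6; 0.18 0.015 0 0 0 -30 0.6; 0.24 0.02 0 0 0 -40 0.6; 0.3 0.02 0 0 0 -50 0.6; 0.36 0.03 0 0 0 -60 0.6; 0.42 0.04 0 0 0 -70 0.6; 0.48 0.05 0 0 0 -80 0.6'
python3 - <<'E'
from h import *
T=go(.428,-.329,.06,-9.7)
E
```

```text
time_s: 31.6
position: [0.4513, -0.1702, 0.165]
tcp_rot: [[0.949, -0.317, 0.002], [-0.317, -0.949, -0.001], [0.002, 0.001, -1.0]]
force: [1.0, -0.8, 0.6]
opening: 0.6
d [0.0279 0.1579 0.1052] rv [ 0.05 -0.13 -8.76] rows 3.1
```

```bash
python3 -m jog '0.01 0.055 0.02 0 0 -4 0.6; 0.02 0.11 0.05 0 0 -8.7 0.6; 0.028 0.158 0.08 0 0 -8.7 0.6; 0.028 0.158 0.105 0 0 -8.7 0.6; 0.028 0.158 0.105 0 0 -8.7 0.6'
python3 - <<'E'
from h import *
capture("side");capture("side")
p,d=capture("side");crop(p,270,270,370,370,7,"pics/u1.png")
go(.428,-.329,.021,-9.7)
E
```

```text
time_s: 32.22
position: [0.4258, -0.3264, 0.0581]
tcp_rot: [[0.984, -0.176, -0.002], [-0.176, -0.984, 0.003], [-0.003, -0.002, -1.0]]
force: [-0.0, -0.4, 0.9]
opening: 0.603
d [0.0008 0.0026 0.0396] rv [ 0.05 -0.06 -0.29] rows 0.6
```

View pics/u1.png

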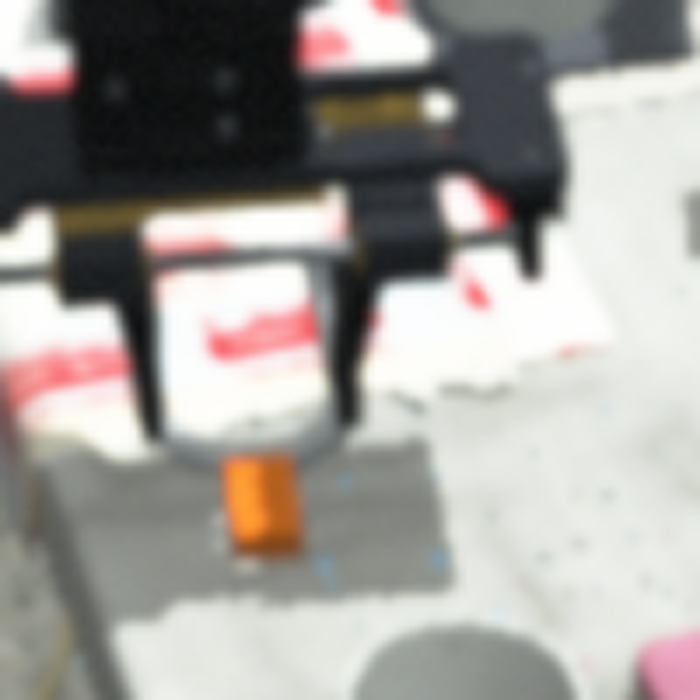

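```bash
python3 -m jog '0.001 0.004 0.02 0 0 -0.3 0.6; 0.001 0.004 0.037 0 0 -0.3 0.6; 0.001 0.004 0.038 0 0 -0.3 0.5; 0.001 0.004 0.038 0 0 -0.3 0.5'
python3 - <<'E'
from h import *
capture("side");go(.428,-.329,.021,-9.7)
p,d=capture("side");crop(p,270,270,370,370,7,"pics/u2.png")
E
```

```text
time_s: 32.88
position: [0.4278, -0.3301, 0.0221]
tcp_rot: [[0.986, -0.168, 0.0], [-0.168, -0.986, -0.0], [0.0, 0.0, -1.0]]
force: [-0.7, -0.1, 0.1]
opening: 0.516
d [-0.0002 -0.0013  0.0012] rv [ 0.03 -0.04 -0.  ] rows 0.0
```

View pics/u2.png

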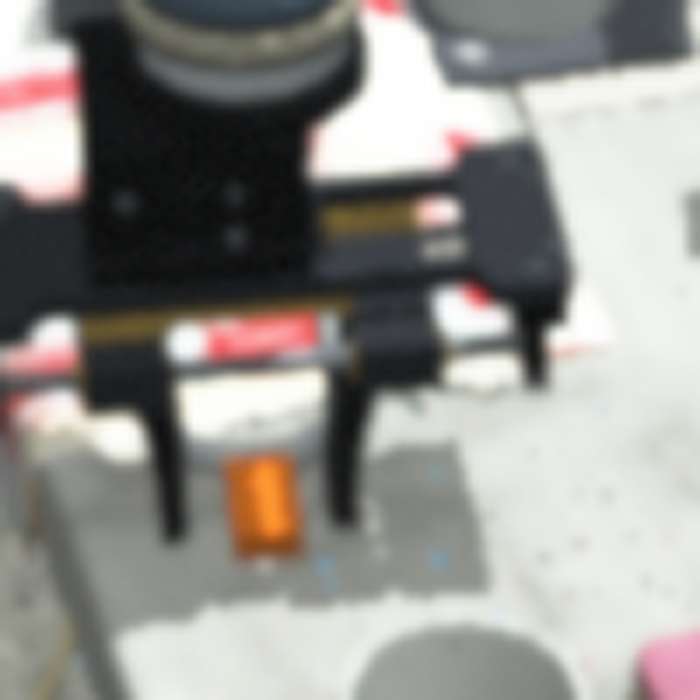

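```bash
python3 -m jog '0 0 0.0005 0 0 0 0; 0 0 0.0005 0 0 0 0; 0 0 0.0005 0 0 0 0; 0 0 0.0005 0 0 0 0; 0 0 0.0005 0 0 0 0; 0 0 0.0005 0 0 0 0'
python3 -m jog '0 0 -0.05 0 0 0 0; 0 0 -0.1 0 0 0 0; 0 0 -0.14 0 0 0 0;0 0 -0.14 0 0 0 0'
python3 - <<'E'
from h import *
capture("side")
# pipe3 axis (top) ~ (.600,-.0725); pre = axis-.100*ex
a=np.radians(-4.25);print(.600-.1*np.cos(a),-.0725-.1*np.sin(a))
go(.5003,-.0651,.16,-94.25)
E
```

```text
time_s: 33.72
position: [0.4278, -0.3306, 0.0214]
tcp_rot: [[0.986, -0.169, 0.001], [-0.169, -0.986, -0.001], [0.001, 0.001, -1.0]]
force: [0.5, -0.7, 1.6]
opening: 0.247
time_s: 34.22
position: [0.4287, -0.3315, 0.1639]
tcp_rot: [[0.986, -0.169, 0.004], [-0.169, -0.986, -0.005], [0.005, 0.004, -1.0]]
force: [0.2, -1.4, -1.8]
opening: 0.248
0.5002749814900513 -0.06508915098046007
d [ 0.0268 -0.2738  0.0017] rv [ 0.   -0.11 84.54] rows 7.9
```

```bash
python3 -m jog '0.003 -0.034 0 0 0 10.5 0; 0.006 -0.068 0 0 0 21 0; 0.01 -0.1 0 0 0 31.5 0; 0.013 -0.136 0 0 0 42 0; 0.017 -0.17 0 0 0 52.5 0; 0.02 -0.204 0 0 0 63 0; 0.024 -0.24 0 0 0 73.5 0; 0.027 -0.274 0 0 0 84 0'
python3 - <<'E'
from h import *
go(.5003,-.0651,.115,-94.25)
E
```

```text
time_s: 35.28
position: [0.4989, -0.0631, 0.1589]
tcp_rot: [[-0.071, -0.997, -0.005], [-0.997, 0.071, 0.002], [-0.002, 0.006, -1.0]]
force: [-0.6, 0.7, -1.4]
opening: 0.245
d [ 0.002  -0.0018  0.0439] rv [0.32 0.09 0.18] rows 0.7
```

```bash
python3 -m jog '0.001 0 0.02 0 0 0 0; 0.001 0 0.04 0 0 0 0; 0.001 0 0.044 0 0 0 0; 0.001 0 0.044 0 0 0 0'
python3 - <<'E'
from h import *
capture("top");capture("top")
p,d=capture("top");np.savez("t4.npz",p=p,d=d);crop(p,280,180,380,260,8,"pics/v1.png")
go(.5003,-.0651,.115,-94.25);print(read_state()['position'],read_state()['opening'])
E
```

```text
time_s: 35.78
position: [0.4995, -0.0656, 0.1161]
tcp_rot: [[-0.065, -0.998, -0.003], [-0.998, 0.065, 0.001], [-0.001, 0.003, -1.0]]
force: [-0.3, -0.5, -1.0]
opening: 0.243
d [-0.0009  0.0004  0.0026] rv [-0.03 -0.01  0.51] rows 0.0
[ 0.50064295 -0.06604469  0.11756009] 0.24718270249668056
```

View pics/v1.png

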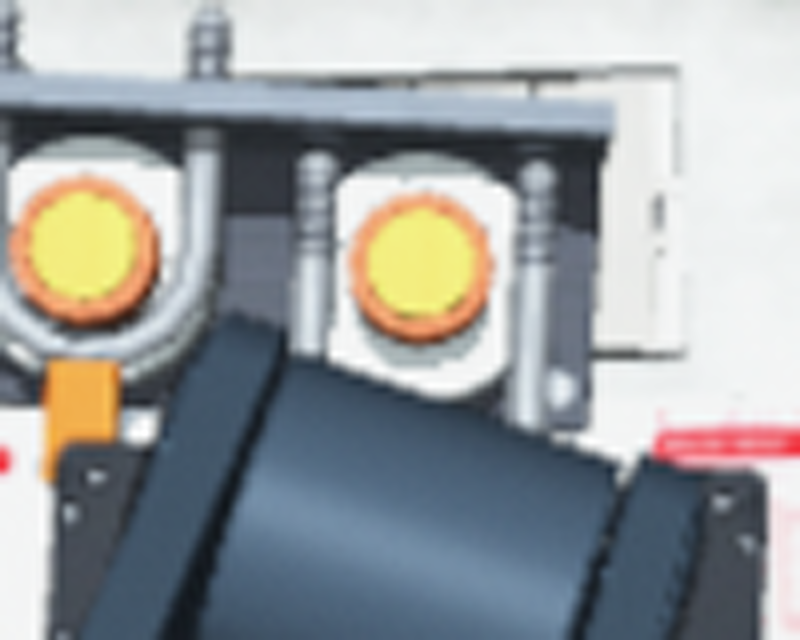

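Run:
```python
from h import *
legs([(318,160),(309,345)],[(538,165),(527,415)],(421,267),.102,yaw=-4.25,x0=280)
```

```text
heading -3.98
heading -3.9
mid [np.float64(28.16899614428248), np.float64(-0.5307153488999693)] span 63.945635539943936
mid [np.float64(-35.31423994200717), np.float64(-0.8809354834417953)] span 64.13560437737759
```

```bash
python3 -m jog '-0.0012 0 0.01 0 0 0.3 0; -0.0012 0 0.03 0 0 0.3 0; -0.0012 0 0.043 0 0 0.3 0; -0.0012 0 0.05 0 0 0.3 0; -0.0012 0 0.05 0 0 0.3 0; -0.0012 0 0.05 0 0 0.3 0'
python3 - <<'E'
from h import *
capture("top");capture("top")
p,d=capture("top");np.savez("t4.npz",p=p,d=d);crop(p,280,180,380,260,8,"pics/v2.png")
s=read_state();print(s['position'],s['tcp_rot'][:,0],s['force'])
E
```

```text
time_s: 36.67
position: [0.5007, -0.0647, 0.0676]
tcp_rot: [[-0.07, -0.998, 0.001], [-0.998, 0.07, -0.0], [0.0, -0.001, -1.0]]
force: [-0.7, 0.0, -1.3]
opening: 0.248
[ 0.50082755 -0.06472076  0.06767621] [-7.01850620e-02 -9.97533948e-01  2.81155254e-04] [ 0.63730069 -0.24412868 -1.44974698]
```

View pics/v2.png

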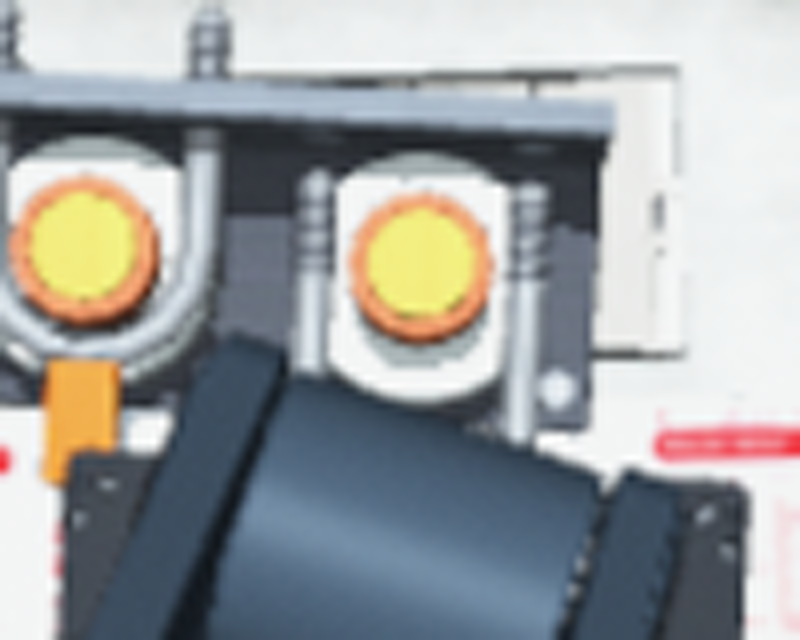

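Run:
```python
from h import *
legs([(317,180),(310,365)],[(530,188),(519,435)],(421,267),.052,yaw=-4.25,x0=280)
```

```text
heading -3.36
heading -3.92
mid [np.float64(28.02674916695393), np.float64(0.6384419633397778)] span 64.35862350135892
mid [np.float64(-37.426624735023886), np.float64(-0.007320404940396354)] span 63.91663273619774
```

```bash
python3 -m jog '0 0 0.0013 0 0 0.4 0; 0 0 0.0013 0 0 0.4 0; 0 -0.005 0.0013 0 0 0.4 0; 0 -0.01 0.0013 0 0 0.4 0; 0 -0.015 0.0013 0 0 0.4 0; 0 -0.02 0.0013 0 0 0.4 0; 0 -0.02 0.0013 0 0 0.4 0'
python3 -m jog '0 -0.005 0 0 0 0 0; 0 -0.01 0 0 0 0 0; 0 -0.015 0 0 0 0 0;0 -0.015 0 0 0 0 0'
```

```text
time_s: 37.7
position: [0.5216, -0.0662, 0.0661]
tcp_rot: [[-0.077, -0.997, 0.002], [-0.997, 0.077, -0.001], [0.0, -0.002, -1.0]]
force: [-0.2, 0.3, 1.1]
opening: 0.244
time_s: 38.2
position: [0.536, -0.0672, 0.0661]
tcp_rot: [[-0.077, -0.997, 0.001], [-0.997, 0.077, -0.0], [0.0, -0.001, -1.0]]
force: [-2.7, 1.4, 4.2]
opening: 0.252
```

```bash
python3 -m jog '0 -0.004 -0.0005 0 0 0 0; 0 -0.008 -0.0005 0 0 0 0; 0 -0.012 -0.0005 0 0 0 0;0 -0.014 -0.0005 0 0 0 0;0 -0.014 -0.0005 0 0 0 0'
python3 - <<'E'
from h import *
p,d=capture("top");np.savez("t4.npz",p=p,d=d);crop(p,280,170,380,250,8,"pics/v3.png")
E
```

```text
time_s: 38.83
position: [0.5493, -0.0682, 0.0665]
tcp_rot: [[-0.077, -0.997, -0.001], [-0.997, 0.077, 0.0], [-0.0, 0.001, -1.0]]
force: [-4.0, 0.3, 4.7]
opening: 0.25
```

View pics/v3.png

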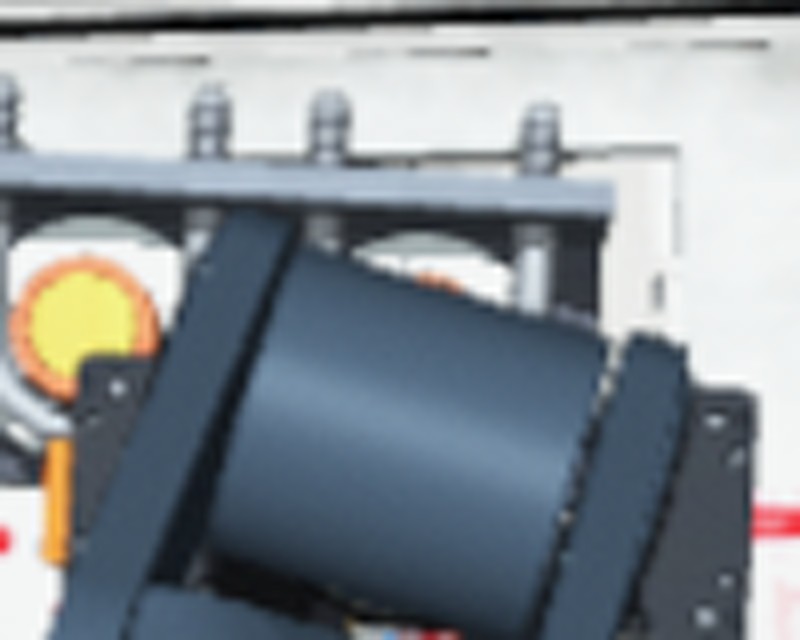

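```bash
python3 -m jog '0 -0.003 0 0 0 0 0; 0 -0.006 0 0 0 0 0;0 -0.006 0 0 0 0 0'
python3 -m jog '0 0.004 0 0 0 0 0; 0 0.004 0 0 0 0 0.4; 0 0.004 0 0 0 0 0.4; 0 0.004 -0.03 0 0 0 0.4; 0 0.03 -0.05 0 0 0 0; 0 0.05 -0.05 0 0 0 0; 0 0.05 -0.04 0 0 0 0; 0 0.05 -0.02 0 0 0 0'
python3 - <<'E'
from h import *
capture("side");capture("side");s=read_state();print(s['position'],s['opening'])
go(.5165,-.0670,.0645,-94.25)
E
```

```text
time_s: 39.25
position: [0.5498, -0.0682, 0.0664]
tcp_rot: [[-0.076, -0.997, -0.013], [-0.997, 0.076, 0.002], [-0.001, 0.013, -1.0]]
force: [-14.1, -1.9, 14.5]
opening: 0.249
time_s: 40.25
position: [0.5081, -0.0656, 0.0862]
tcp_rot: [[-0.077, -0.997, 0.005], [-0.997, 0.077, -0.002], [0.001, -0.005, -1.0]]
force: [-0.1, 0.0, -0.6]
opening: 0.05
[ 0.50589604 -0.06488062  0.08428762] 0.0171024496808527
d [ 0.0013 -0.0108  0.0198] rv [ 0.11  0.04 -0.18] rows 0.4
```

```bash
python3 -m jog '0.001 0 0.01 0 0 0 0; 0.001 0 0.02 0 0 0 0; 0.001 -0.008 0.02 0 0 0 0; 0.001 -0.014 0.02 0 0 0 0; 0.001 -0.018 0.02 0 0 0 0; 0.001 -0.022 0.02 0 0 0 0; 0.001 -0.025 0.02 0 0 0 0;0.001 -0.025 0.02 0 0 0 0'
python3 -m jog '0 0.03 0 0 0 0 0; 0 0.03 -0.04 0 0 0 0; 0 0.03 -0.1 0 0 0 0; -0.06 0.03 -0.11 0 0 0 0.3; -0.12 0.03 -0.11 0 0 0 0.5; -0.18 0.03 -0.11 0 0 0 0.6; -0.24 0.03 -0.11 0 0 0 0.6; -0.3 0.03 -0.11 0 0 0 0.6'
python3 - <<'E'
from h import *
p,d=capture("top");np.savez("t4.npz",p=p,d=d);crop(p,260,170,360,250,8,"pics/v4.png")
p,d=capture("side");np.savez("s4.npz",p=p,d=d);crop(p,290,190,390,270,8,"pics/v5.png")
E
```

```text
time_s: 41.35
position: [0.5224, -0.0665, 0.066]
tcp_rot: [[-0.075, -0.997, -0.018], [-0.997, 0.075, 0.003], [-0.002, 0.018, -1.0]]
force: [-13.5, -3.7, 8.5]
opening: 0.001
time_s: 42.35
position: [0.5242, 0.2359, 0.1772]
tcp_rot: [[-0.077, -0.997, 0.002], [-0.997, 0.077, 0.001], [-0.001, -0.002, -1.0]]
force: [1.4, -0.4, 0.9]
opening: 0.486
```

View pics/v4.png

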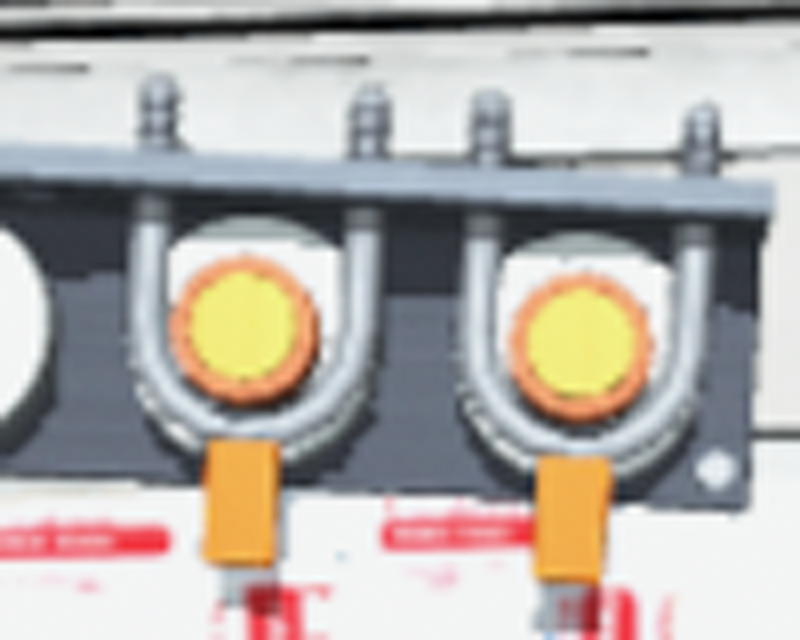

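View pics/v5.png

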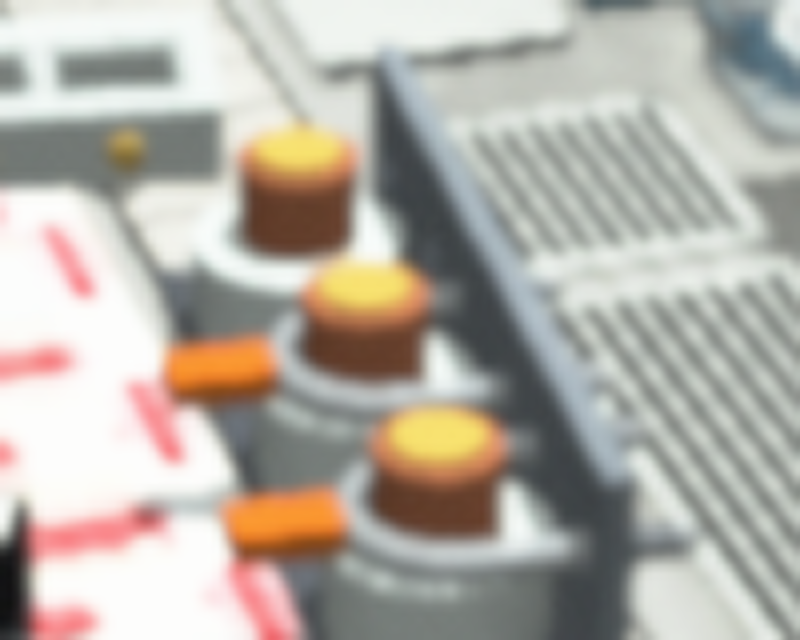

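```bash
python3 -m jog '0.06 0 -0.03 0 0 0 0.7; 0.12 0 -0.03 0 0 0 0.7; 0.18 0 -0.03 0 0 0 0.7; 0.24 0 -0.03 0 0 0 0.7; 0.3 0 -0.03 0 0 0 0.7; 0.36 0 -0.03 0 0 0 0.7; 0.42 0 -0.03 0 0 0 0.7; 0.48 0 -0.03 0 0 0 0.7'
python3 -m jog '0.06 0 0 0 0 0 0.7; 0.11 0 0 0 0 0 0.7; 0.11 0 0 0 0 0 0.7'
python3 - <<'E'
from h import *
p,d=capture("top");np.savez("t5.npz",p=p,d=d)
q,d=capture("side");np.savez("s5.npz",p=q,d=d)
legs([(158,76),(146,260)],[(370,85),(358,260)],(245,328),.05,x0=260,y0=170)
legs([(490,90),(480,260)],[(703,104),(694,260)],(582,346),.05,x0=260,y0=170)
crop(p,210,240,380,310,4.7,"pics/w1.png");crop(q,240,190,330,310,6,"pics/w2.png")
E
```

```text
time_s: 43.45
position: [0.4859, -0.2476, 0.207]
tcp_rot: [[-0.078, -0.997, 0.001], [-0.997, 0.078, -0.001], [0.001, -0.001, -1.0]]
force: [1.5, 0.7, 0.9]
opening: 0.7
time_s: 43.82
position: [0.4774, -0.3597, 0.2068]
tcp_rot: [[-0.083, -0.997, 0.002], [-0.997, 0.083, -0.003], [0.003, -0.002, -1.0]]
force: [0.5, 0.9, 0.2]
opening: 0.698
heading -4.64
heading -5.01
mid [np.float64(78.70167206939743), np.float64(0.7487430837316725)] span 64.4121406274815
mid [np.float64(23.816550919228472), np.float64(1.3449475068178747)] span 64.08981838387224
heading -4.56
heading -4.67
mid [np.float64(79.03008670428807), np.float64(-0.45686070054459227)] span 64.70702374816213
mid [np.float64(29.232707054394158), np.float64(-0.09621489576868389)] span 64.63830388910803
```

View pics/w1.png

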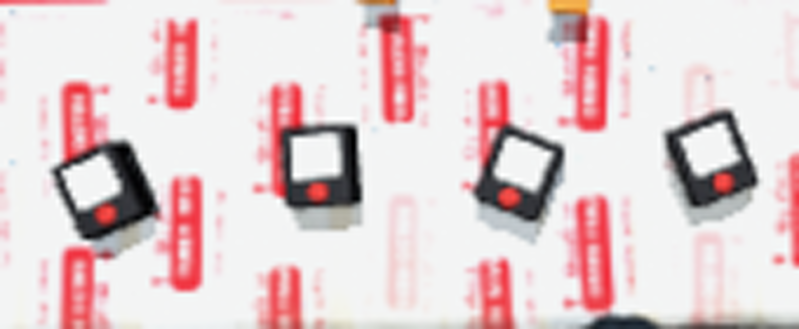

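View pics/w2.png

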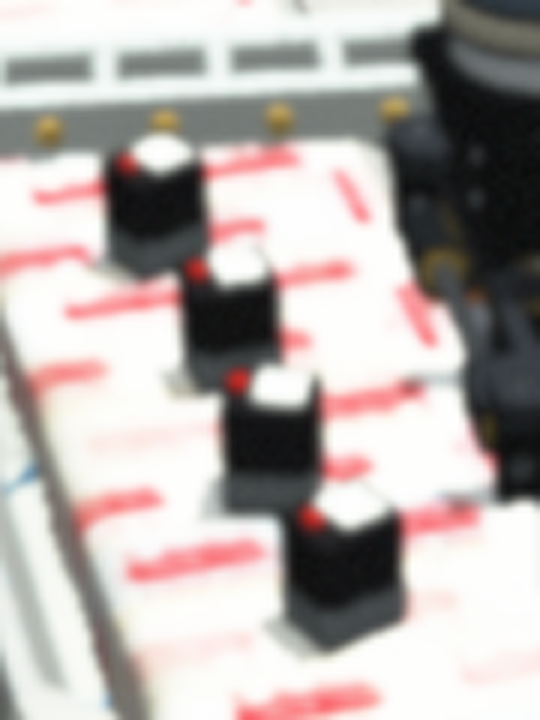

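```bash
cat >> h.py <<'E'
from scipy.optimize import minimize
def fitvalve(p,d,seeds,zb=0.0,zf=.014,k=8):
    hsv=cv2.cvtColor(p,cv2.COLOR_RGB2HSV);out=[]
    for (x,y) in seeds:
        c=proj("top",[x,y,zb+.056])[0];x0,y0=(c-16).astype(int)
        sub=p[y0:y0+32,x0:x0+32];big=cv2.resize(sub,None,fx=k,fy=k,interpolation=cv2.INTER_CUBIC)
        m=(big.max(2)<110).astype(np.uint8)
        kk,l,st,cc=cv2.connectedComponentsWithStats(m)
        i=1+np.argmax(st[1:,4]);pts=np.argwhere(l==i)[:,::-1]
        M=np.zeros(m.shape,np.uint8);cv2.fillPoly(M,[cv2.convexHull(pts.astype(np.int32))],1)
        def model(v):
            a=v[2];C,S=np.cos(a),np.sin(a)
            X=[[v[0]+C*u-S*w,v[1]+S*u+C*w,z] for u in(-.021,.021) for w in(-.018,.018) for z in(zb+zf,zb+.056)]
            uv=(proj("top",X)-[x0,y0]+.5)*k-.5
            T=np.zeros(m.shape,np.uint8);cv2.fillPoly(T,[cv2.convexHull(np.round(uv*16).astype(np.int32))],1,shift=4);return T
        best=None
        for a0 in np.radians(np.arange(0,180,15)):
            f=lambda v:float(np.sum(model([v[0]*.001+x,v[1]*.001+y,v[2]*.05+a0])!=M))
            r=minimize(f,[0,0,0],method="Nelder-Mead",options=dict(initial_simplex=[[0,0,0],[5,0,0],[0,5,0],[0,0,3]],xatol=.02,fatol=2))
            if best is None or r.fun<best[0]: best=(r.fun,x+r.x[0]*.001,y+r.x[1]*.001,np.degrees(a0+r.x[2]*.05)%180)
        out.append(best);print("valve",np.round(best[1:3],4),"yaw",round(best[3],1),"err",best[0],"of",int(M.sum()))
    return out
E
python3 - <<'E'
from h import *
z=np.load("t5.npz");fitvalve(z['p'],z['d'],[(.448,.165),(.456,.056),(.453,-.043),(.456,-.138)])
E
```

```text
valve [0.4455 0.1736] yaw 22.7 err 909.0 of 19962
valve [0.4554 0.0621] yaw 1.6 err 1007.0 of 17623
valve [ 0.4498 -0.0406] yaw 156.7 err 741.0 of 16408Traceback (most recent call last):
  File "<stdin>", line 2, in <module>
  File "h.py", line 66, in fitvalve
    r=minimize(f,[0,0,0],method="Nelder-Mead",options=dict(initial_simplex=[[0,0,0],[5,0,0],[0,5,0],[0,0,3]],xatol=.02,fatol=2))
    res = _minimize_neldermead(fun, x0, args, callback, bounds=bounds,
                               **options)
    fxr = func(xr)
    fx = function(np.copy(x), *(wrapper_args + args))
  File "h.py", line 65, in <lambda>
    f=lambda v:float(np.sum(model([v[0]*.001+x,v[1]*.001+y,v[2]*.05+a0])!=M))
                            ~~~~~^^^^^^^^^^^^^^^^^^^^^^^^^^^^^^^^^^^^^^^
  File "h.py", line 61, in model
    uv=(proj("top",X)-[x0,y0]+.5)*k-.5
        ~~~~^^^^^^^^^
  File "h.py", line 9, in proj
    f,cx,cy,R,t=K(n);c=np.atleast_2d(X)@R.T+t;return np.stack([c[:,0]/c[:,2]*f+cx,c[:,1]/c[:,2]*f+cy],1)
                ~^^^
  File "h.py", line 4, in K
    c=camera_info(n);f=240/np.tan(np.radians(c['vfov']/2));return f,c['cx'],c['cy'],c['R'],c['t']
ValueError: time passes only in moves, steps and waits
```

```bash
python3 - <<'E'
import re
s=open('h.py').read()
s=s.replace("def K(n):\n    c=camera_info(n)","_C={}\ndef K(n):\n    if n not in _C: _C[n]=camera_info(n)\n    c=_C[n]")
open('h.py','w').write(s)
E
python3 - <<'E'
from h import *
z=np.load("t5.npz");fitvalve(z['p'],z['d'],[(.448,.165),(.456,.056),(.453,-.043),(.456,-.138)])
E
```

```text
valve [0.4455 0.1736] yaw 22.7 err 909.0 of 19962
valve [0.4554 0.0621] yaw 1.6 err 1007.0 of 17623
valve [ 0.4498 -0.0406] yaw 156.7 err 741.0 of 16408
valve [ 0.4547 -0.1382] yaw 20.5 err 717.0 of 17200
```

Run:
```python
from h import *
go(.4547,-.1382,.11,-69.5)
```

```text
d [-0.2142  0.0395  0.0966] rv [ 2.000e-02  5.000e-02 -2.503e+01] rows 3.8
```

```bash
python3 -m jog '-0.055 0.01 0 0 0 -10 0.8; -0.11 0.02 0.02 0 0 -20 0.8; -0.165 0.03 0.05 0 0 -25 0.8; -0.214 0.04 0.09 0 0 -25 0.8; -0.214 0.04 0.097 0 0 -25 0.8;-0.214 0.04 0.097 0 0 -25 0.8'
python3 - <<'E'
from h import *
capture("side");capture("side")
p,d=capture("side");crop(p,250,220,350,310,7,"pics/x1.png")
go(.4547,-.1382,.047,-69.5)
E
```

```text
time_s: 44.68
position: [0.4548, -0.1373, 0.1094]
tcp_rot: [[0.354, -0.935, -0.0], [-0.935, -0.354, 0.0], [-0.0, 0.0, -1.0]]
force: [0.0, 0.1, -0.2]
opening: 0.796
d [-0.0019  0.0009  0.0634] rv [-0.12 -0.16  0.04] rows 1.0
```

View pics/x1.png

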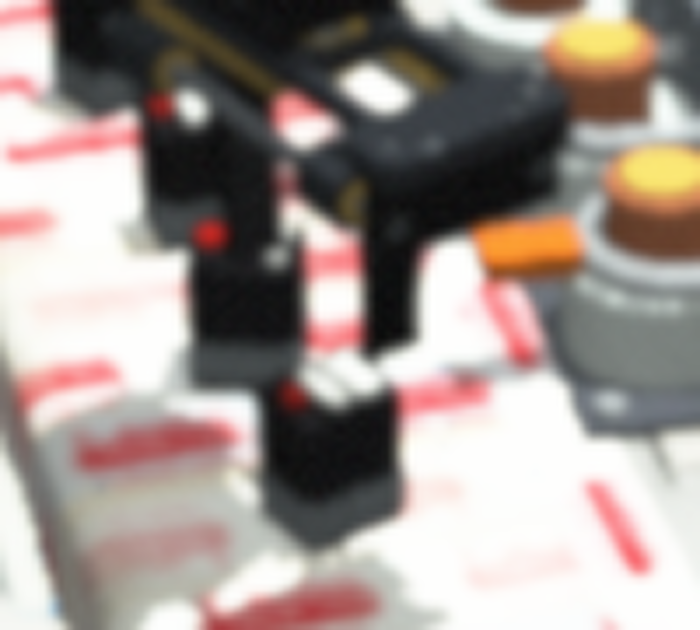

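```bash
python3 -m jog '-0.001 0.001 0.03 0 0 0 0.8; -0.001 0.001 0.063 0 0 0 0.8; -0.001 0.001 0.063 0 0 0 0.8; -0.001 0.001 0.063 0 0 0 0.8'
python3 - <<'E'
from h import *
capture("side");capture("side")
p,d=capture("side");crop(p,250,220,350,310,7,"pics/x2.png")
go(.4547,-.1382,.047,-69.5);print(read_state()['force'])
E
```

```text
time_s: 45.32
position: [0.4542, -0.1386, 0.0474]
tcp_rot: [[0.351, -0.937, 0.002], [-0.937, -0.351, -0.001], [0.002, -0.001, -1.0]]
force: [0.2, -0.3, 0.2]
opening: 0.802
d [ 0.0001 -0.0004  0.0007] rv [-0.1  -0.13  0.06] rows 0.0
[ 0.34820009  0.01279756 -0.58856503]
```

View pics/x2.png

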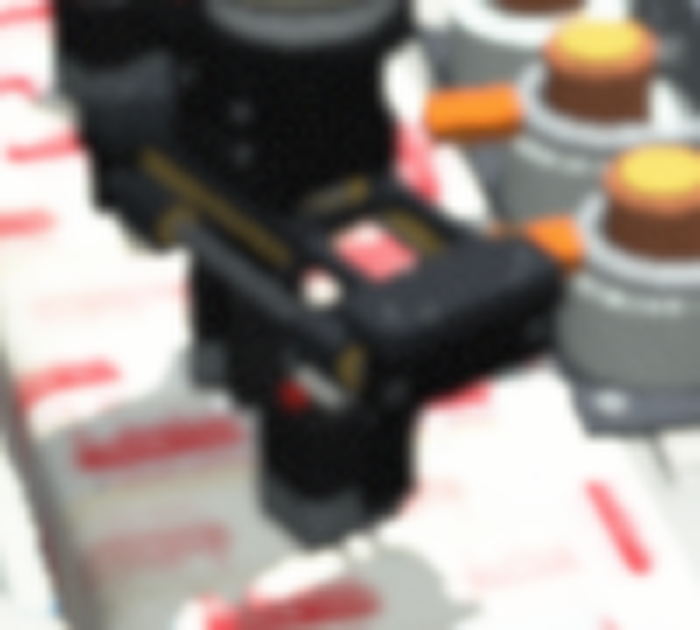

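```bash
python3 -m jog '0 0 0 0 0 0 0.2; 0 0 0 0 0 0 0.2; 0 0 0 0 0 0 0.2; 0 0 0 0 0 0 0.2; 0 0 0 0 0 0 0.2; 0 0 0 0 0 0 0.2'
python3 -m jog '0 0 -0.05 0 0 0 0.2; 0 0 -0.1 0 0 0 0.2; 0 0 -0.15 0 0 0 0.2; 0 0 -0.15 0 0 0 0.2'
python3 - <<'E'
from h import *
go(.48,.1,.2,-90);go(.5935,.2964,.2,-100.8)
E
```

```text
time_s: 46.22
position: [0.4537, -0.1378, 0.0465]
tcp_rot: [[0.351, -0.936, 0.001], [-0.936, -0.351, -0.0], [0.001, -0.0, -1.0]]
force: [0.5, -0.9, 1.9]
opening: 0.413
time_s: 46.72
position: [0.4553, -0.1384, 0.1996]
tcp_rot: [[0.352, -0.936, 0.007], [-0.936, -0.352, -0.004], [0.006, -0.005, -1.0]]
force: [-0.2, -0.2, -1.7]
opening: 0.411
d [-0.2145 -0.107  -0.0011] rv [-0.35 -0.29 20.58] rows 3.8
d [-0.3585 -0.2823 -0.0011] rv [-0.38 -0.26 31.38] rows 7.3
```

```bash
python3 - <<'E'
from h import *
z=np.load("t5.npz");w=cloud("top",z['d'])
m=(w[:,:,2]>.1)&(w[:,:,0]>.45)&(w[:,:,0]<.95)&(w[:,:,1]>.0)&(w[:,:,1]<.6)
q=w[m];i=np.argsort(q[:,0])[:1];print(q[i],len(q),np.percentile(q[:,0],[0,1,5]),q[:,2].max())
E
python3 -m jog '-0.045 -0.035 0 0 0 5 0.2; -0.09 -0.07 0 0 0 10 0.2; -0.135 -0.105 0 0 0 15 0.2; -0.18 -0.14 0 0 0 20 0.2; -0.225 -0.175 0 0 0 25 0.2; -0.27 -0.21 0 0 0 30 0.2; -0.315 -0.25 0 0 0 31.4 0.2; -0.355 -0.28 0 0 0 31.4 0.2'
python3 - <<'E'
from h import *
go(.5935,.2964,.13,-100.8)
E
```

```text
[[0.66874093 0.55845999 0.12278235]] 23673 [0.66874093 0.68115722 0.71974329] 0.4433255749957872
time_s: 47.72
position: [0.59, 0.295, 0.1937]
tcp_rot: [[-0.187, -0.982, -0.004], [-0.982, 0.187, -0.001], [0.002, 0.004, -1.0]]
force: [0.9, -0.5, -0.8]
opening: 0.411
d [-0.0021 -0.0034  0.0637] rv [ 0.2  -0.11  0.01] rows 1.0
```

Run:
```python
from h import *
p=np.load("t5.npz")['p'];ims=[]
for yaw in(-10.8,-10.4):
    o=orth2("top",p,.508,.3127,yaw,.28,.12,.032,2100)
    def rect(a,L,W,c):
        cv2.rectangle(o,(int(126-W*1050),int(294-a*2100-L*1050)),(int(126+W*1050),int(294-a*2100+L*1050)),c,1)
    rect(0,.25,.08,(255,0,0))
    for a in(-.087,-.029,.029,.087): rect(a,.054,.048,(0,0,255))
    ims.append(o)
cv2.imwrite("pics/mm2.png",np.hstack(ims)[:,:,::-1])
```

```text
(no output)
```

View pics/mm2.png

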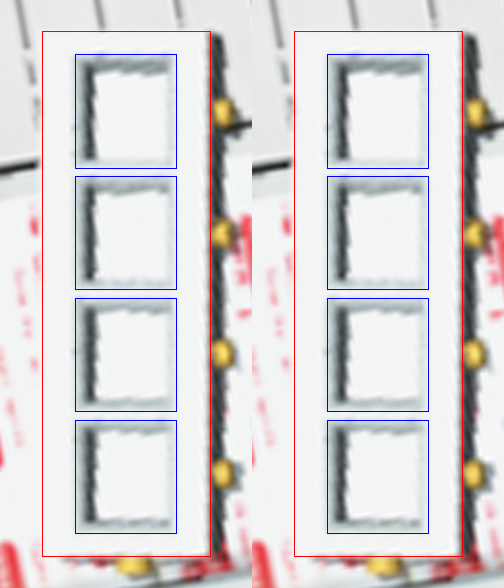

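```bash
python3 -m jog '-0.002 -0.003 0.02 0.2 -0.1 0 0.2; -0.002 -0.003 0.06 0.2 -0.1 0 0.2; -0.002 -0.003 0.09 0.2 -0.1 0 0.2; -0.002 -0.003 0.1 0.2 -0.1 0 0.2; -0.002 -0.003 0.1 0.2 -0.1 0 0.2'
python3 - <<'E'
from h import *
capture("side");capture("side")
p,d=capture("side");crop(p,220,170,340,230,6.6,"pics/y1.png")
go(.5935,.2965,.0565,-100.7)
E
```

```text
time_s: 48.35
position: [0.5932, 0.2942, 0.0949]
tcp_rot: [[-0.188, -0.982, 0.001], [-0.982, 0.188, 0.0], [-0.0, -0.001, -1.0]]
force: [-0.2, 0.3, -0.6]
opening: 0.412
d [-0.0013  0.0021  0.0412] rv [-0.33  0.17 -0.13] rows 0.7
```

View pics/y1.png

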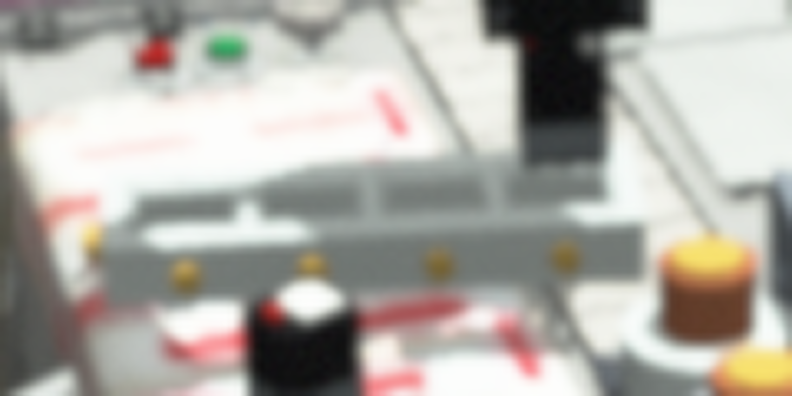

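Run:
```python
from h import *
s=read_state();T=s['tcp_rot'];o=s['position'];print(o)
exm=-T[:,1];eym=-T[:,0]
zz=o[2]-.0465
for sx in(-1,1):
    X=o+exm*.021*sx-eym*.018;X[2]=zz;print("model px",(proj("side",X)[0]-[220,170]+.5)*6.6-.5)
    a=np.radians(-10.7);m=np.array([.0+.5935,.2965-.0042,.032])+np.array([np.cos(a),np.sin(a),0])*.027*sx-np.array([-np.sin(a),np.cos(a),0])*.024
    print("pocket bevel px",(proj("side",m)[0]-[220,170]+.5)*6.6-.5)
```

```text
[0.59507359 0.29480251 0.09769936]
model px [513.3523347  166.07564489]
pocket bevel px [500.62374235 212.7417911 ]
model px [604.12505711 161.35500521]
pocket bevel px [617.14296441 206.44420853]
```

Run:
```python
from h import *
p,d=capture("side");crop(p,280,165,325,205,16,"pics/y2.png")
```

```text
(no output)
```

View pics/y2.png

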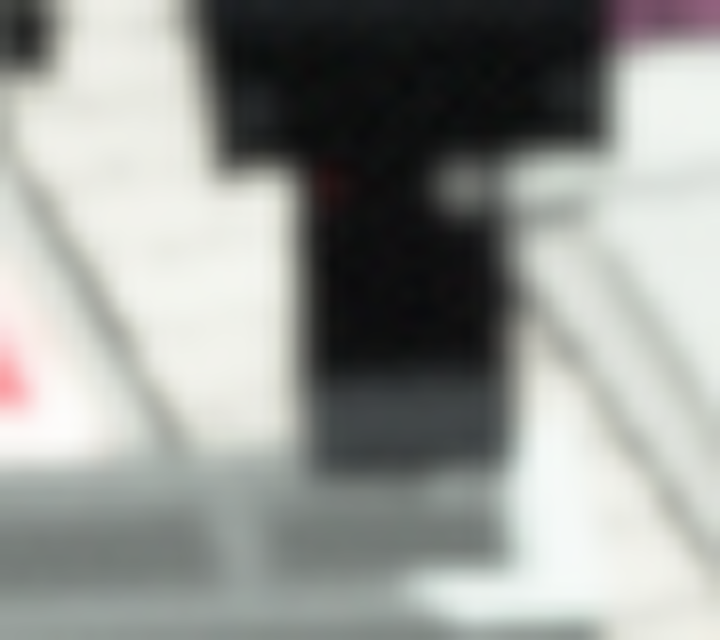

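Run:
```python
from h import *
go(.5922,.2967,.084,-100.7)
```

```text
d [-0.0012  0.0033  0.0139] rv [-0.34  0.18 -0.13] rows 0.2
```

```bash
python3 -m jog '-0.001 0.003 0.005 0 0 0 0.2; -0.001 0.003 0.013 0 0 0 0.2; -0.001 0.003 0.013 0 0 0 0.2'
python3 -m jog '0 0 0.004 0 0 0 0.2; 0 0 0.008 0 0 0 0.2; 0 0 0.008 0 0 0 0.2'
```

```text
time_s: 48.92
position: [0.5906, 0.2959, 0.0826]
tcp_rot: [[-0.188, -0.982, 0.002], [-0.982, 0.188, 0.0], [-0.001, -0.002, -1.0]]
force: [0.3, 0.6, -1.1]
opening: 0.408
time_s: 49.3
position: [0.5918, 0.2965, 0.0751]
tcp_rot: [[-0.188, -0.982, 0.004], [-0.982, 0.188, 0.002], [-0.003, -0.004, -1.0]]
force: [0.9, 1.3, -1.9]
opening: 0.411
```

```bash
python3 -m jog '0 0 0.004 0 0 0 0.2; 0 0 0.006 0 0 0 0.2; 0 0 0.006 0 0 0 0.2'
```

```text
time_s: 49.68
position: [0.5916, 0.2966, 0.0692]
tcp_rot: [[-0.188, -0.982, 0.004], [-0.982, 0.188, 0.002], [-0.002, -0.004, -1.0]]
force: [1.5, 2.9, -1.9]
opening: 0.41
```

```bash
python3 -m jog '-0.0006 0 0.005 0 0 0 0.2; -0.0006 0 0.01 0 0 0 0.2; -0.0006 0 0.013 0 0 0 0.2;-0.0006 0 0.014 0 0 0 0.2;-0.0006 0 0.014 0 0 0 0.2'
```

```text
time_s: 50.3
position: [0.5915, 0.2967, 0.0565]
tcp_rot: [[-0.188, -0.982, 0.003], [-0.982, 0.188, 0.001], [-0.001, -0.003, -1.0]]
force: [-0.7, 1.0, 4.6]
opening: 0.408
```

```bash
python3 -m jog '0 0 -0.001 0 0 0 0.65; 0 0 -0.001 0 0 0 0.65; 0 0 -0.001 0 0 0 0.65; 0 0 -0.04 0 0 0 0.65; 0 0 -0.1 0 0 0 0.8; 0 0 -0.14 0 0 0 0.8; 0 0 -0.14 0 0 0 0.8'
python3 - <<'E'
from h import *
p,d=capture("top");np.savez("t6.npz",p=p,d=d);crop(p,130,180,380,310,3.2,"pics/z1.png")
q,d=capture("side");np.savez("s6.npz",p=q,d=d);crop(q,220,170,360,310,5,"pics/z2.png")
go(.4498,-.0406,.2,-113.3)
E
```

```text
time_s: 51.18
position: [0.5936, 0.2973, 0.1998]
tcp_rot: [[-0.188, -0.982, 0.012], [-0.982, 0.188, 0.004], [-0.006, -0.011, -1.0]]
force: [-0.2, -0.7, -0.3]
opening: 0.788
d [ 0.3574  0.075  -0.0055] rv [-0.17  0.1  12.47] rows 5.8
```

View pics/z1.png

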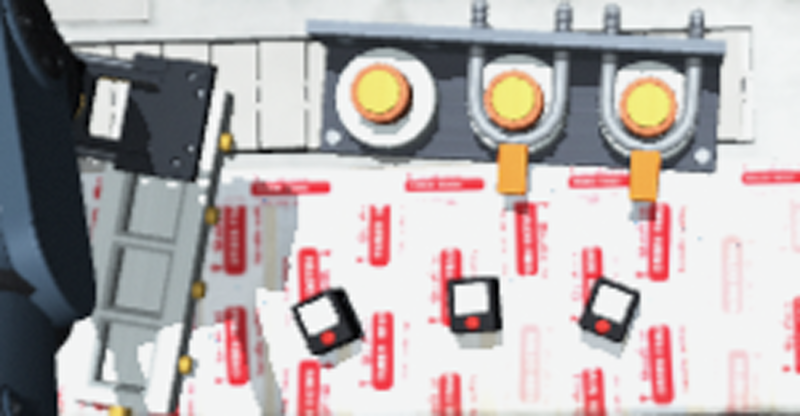

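View pics/z2.png

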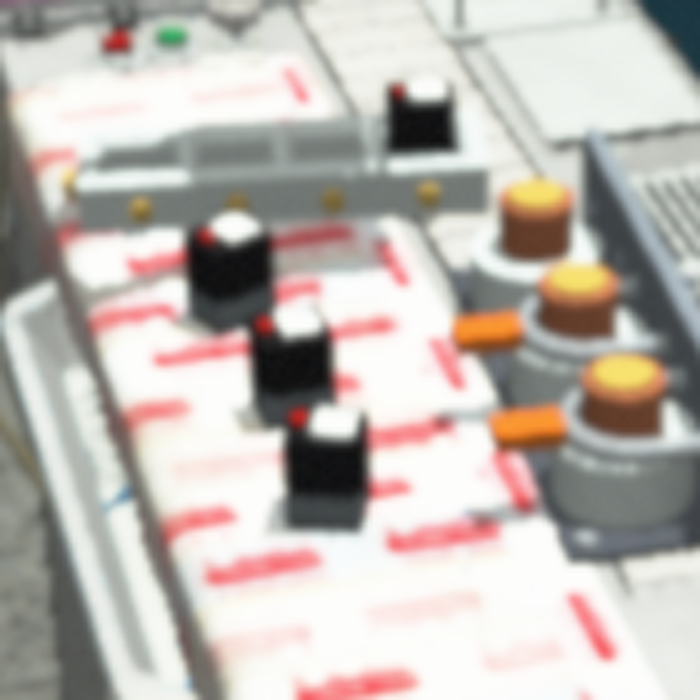

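```bash
python3 - <<'E'
from h import *
z=np.load("t6.npz");fitvalve(z['p'],z['d'],[(.4455,.1736),(.4554,.0621),(.4498,-.0406)])
E
python3 -m jog '0.06 0.012 0 0 0 3 0.8; 0.12 0.025 0 0 0 6 0.8; 0.18 0.037 0 0 0 9 0.8; 0.24 0.05 0 0 0 12.4 0.8; 0.3 0.063 0 0 0 12.4 0.8; 0.357 0.075 0.02 0 0 12.4 0.8; 0.357 0.075 0.06 0 0 12.4 0.8;  0.357 0.075 0.09 0 0 12.4 0.8'
python3 - <<'E'
from h import *
capture("side");capture("side")
go(.4498,-.0406,.047,-113.3)
E
```

```text
valve [0.4453 0.1737] yaw 22.8 err 868.0 of 19981
valve [0.4554 0.0618] yaw 2.5 err 1041.0 of 17619
valve [ 0.4493 -0.0403] yaw 158.1 err 785.0 of 16418
time_s: 52.28
position: [0.4486, -0.0405, 0.1021]
tcp_rot: [[-0.397, -0.918, -0.001], [-0.918, 0.397, 0.003], [-0.002, 0.002, -1.0]]
force: [-0.1, 0.5, -0.4]
opening: 0.801
d [ 0.0003 -0.0033  0.054 ] rv [0.43 0.09 0.01] rows 0.9
```

```bash
python3 -m jog '0 -0.0025 0.03 0 0 -0.5 0.8; 0 -0.0025 0.054 0 0 -0.5 0.8; 0 -0.0025 0.054 0 0 -0.5 0.8; 0 -0.0025 0.054 0 0 -0.5 0.8'
python3 - <<'E'
from h import *
capture("side");capture("side")
go(.4498,-.0406,.047,-113)
E
```

```text
time_s: 52.88
position: [0.4534, -0.0406, 0.0512]
tcp_rot: [[-0.386, -0.923, 0.004], [-0.923, 0.386, 0.001], [-0.002, -0.003, -1.0]]
force: [-0.7, -0.2, 0.4]
opening: 0.807
d [0.0013 0.0038 0.0046] rv [-0.28  0.15  0.3 ] rows 0.1
```

```bash
python3 -m jog '0.001 0.0035 0.0035 0 0 0 0.8; 0.001 0.0035 0.0035 0 0 0 0.8; 0.001 0.0035 0.0035 0 0 0 0.8; 0.001 0.0035 0.0035 0 0 0 0.8'
python3 - <<'E'
from h import *
capture("side");capture("side")
go(.4496,-.0405,.047,-113)
E
```

```text
time_s: 53.48
position: [0.4498, -0.0404, 0.0471]
tcp_rot: [[-0.386, -0.922, 0.004], [-0.922, 0.386, 0.001], [-0.002, -0.003, -1.0]]
force: [0.5, 1.4, -0.2]
opening: 0.8
d [0.0001 0.0001 0.0001] rv [-0.18  0.14  0.28] rows 0.0
```

```bash
python3 -m jog '0 0 0 0 0 0 0.2; 0 0 0 0 0 0 0.2; 0 0 0 0 0 0 0.2; 0 0 0 0 0 0 0.2; 0 0 0 0 0 0 0.2; 0 0 0 0 0 0 0.2'
python3 -m jog '0 0 -0.05 0 0 0 0.2; 0 0 -0.1 0 0 0 0.2; 0 0 -0.15 0 0 0 0.2; 0 0 -0.15 0 0 0 0.2'
python3 - <<'E'
from h import *
go(.5355,.3073,.2,-100.7)
E
```

```text
time_s: 54.32
position: [0.4497, -0.0403, 0.0471]
tcp_rot: [[-0.386, -0.922, 0.004], [-0.922, 0.386, 0.001], [-0.002, -0.003, -1.0]]
force: [0.9, 1.0, 1.1]
opening: 0.411
time_s: 54.82
position: [0.4512, -0.0412, 0.2002]
tcp_rot: [[-0.386, -0.922, 0.012], [-0.922, 0.386, -0.002], [-0.003, -0.012, -1.0]]
force: [-0.2, 0.6, -2.5]
opening: 0.409
d [-0.354   0.0568  0.0005] rv [ -0.69   0.09 -12.01] rows 5.7
```

```bash
python3 -m jog '-0.06 0.01 0 0 0 -2 0.2; -0.12 0.02 0 0 0 -4 0.2; -0.18 0.03 0 0 0 -6 0.2; -0.24 0.04 0 -0.3 0 -8 0.2; -0.3 0.05 0 -0.6 0 -10 0.2; -0.354 0.057 0 -0.6 0 -12 0.2; -0.354 0.057 0.06 -0.6 0 -12 0.2; -0.354 0.057 0.1 -0.6 0 -12 0.2'
python3 - <<'E'
from h import *
capture("side");capture("side")
p,d=capture("side");crop(p,260,165,325,215,12,"pics/y3.png")
go(.5355,.3075,.084,-100.7)
E
```

```text
time_s: 55.82
position: [0.5308, 0.3082, 0.0932]
tcp_rot: [[-0.184, -0.983, -0.012], [-0.983, 0.184, 0.002], [0.001, 0.012, -1.0]]
force: [-0.7, -0.6, -2.2]
opening: 0.406
d [-0.0014 -0.0051  0.0095] rv [ 0.88 -0.12 -0.02] rows 0.2
```

View pics/y3.png

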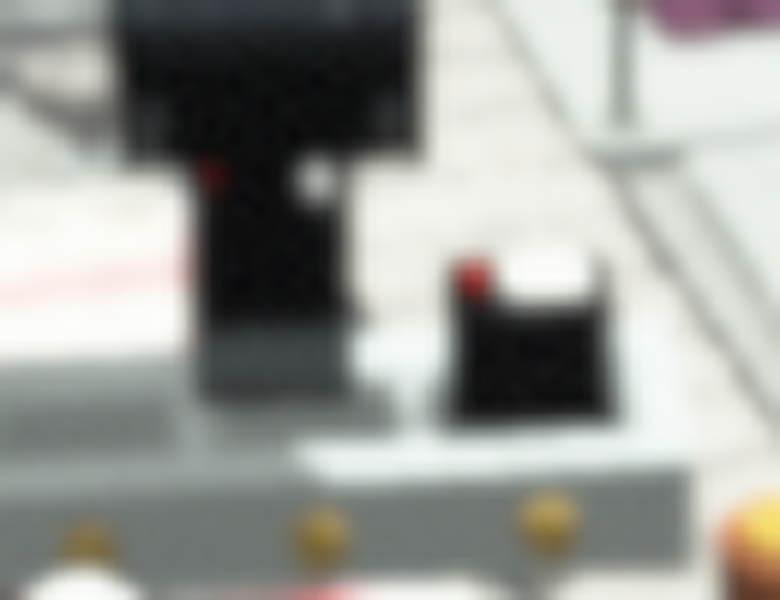

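Run:
```python
from h import *
capture("side");p,d=capture("side")
s=read_state();T=s['tcp_rot'];o=s['position'];print(o)
K=16;u0,v0=265,180
im=cv2.resize(p[v0:v0+35,u0:u0+48,::-1],None,fx=K,fy=K,interpolation=cv2.INTER_CUBIC)
exm=-T[:,1];eym=-T[:,0]
def dot(X,c):
    q=(proj("side",X)[0]-[u0,v0]+.5)*K-.5;cv2.circle(im,tuple(int(a) for a in q),3,c,-1)
for sx in(-1,1):
  for dz in(-.0465,-.032):
    X=o+exm*.021*sx-eym*.018;X[2]=o[2]+dz;dot(X,(0,0,255))
a=np.radians(-10.7);ex=np.array([np.cos(a),np.sin(a),0]);ey=np.array([-ex[1],ex[0],0])
for c in(-.029,.029,.087):
  for sx in(-1,1):
    for sy in(-1,1):
      dot(np.array([.508,.3127-.003,.032])+ex*(c+.027*sx)+ey*.024*sy,(0,255,0))
# seated valve top
for sx in(-1,1): dot(np.array([.508,.3127-.003,.066])+ex*(.087+.021*sx)-ey*.018,(255,0,0))
cv2.imwrite("pics/y4.png",im)
```

```text
[0.53396541 0.3080519  0.09773846]
```

View pics/y4.png

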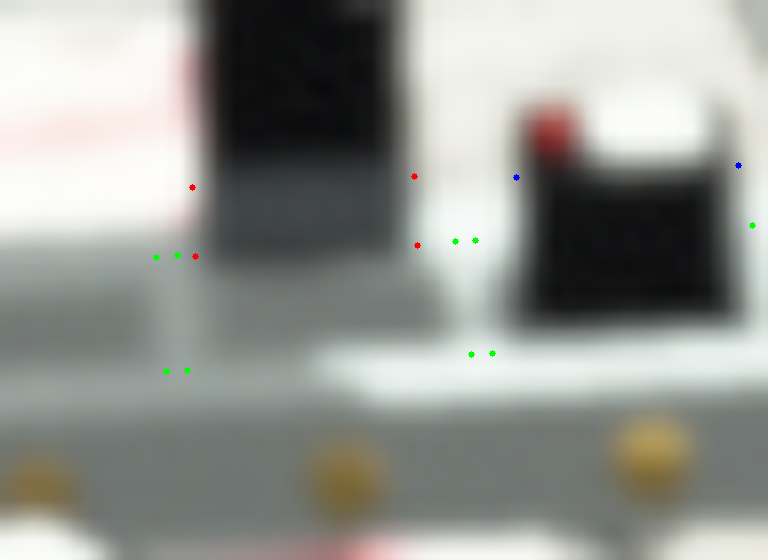

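Run:
```python
from h import *
go(.537,.3072,.084,-100.7)
```

```text
d [ 0.0003 -0.0032  0.0137] rv [ 0.39  0.17 -0.04] rows 0.2
```

```bash
python3 -m jog '0.0003 -0.0032 0.005 0.3 0 0 0.2; 0.0003 -0.0032 0.013 0.3 0 0 0.2; 0.0003 -0.0032 0.013 0.3 0 0 0.2'
python3 -m jog '0 0 0.004 0 0 0 0.2; 0 0 0.008 0 0 0 0.2; 0 0 0.008 0 0 0 0.2'
python3 -m jog '0 0 0.004 0 0 0 0.2; 0 0 0.006 0 0 0 0.2; 0 0 0.006 0 0 0 0.2'
```

```text
time_s: 56.45
position: [0.5363, 0.307, 0.0847]
tcp_rot: [[-0.186, -0.982, -0.002], [-0.982, 0.186, 0.003], [-0.003, 0.002, -1.0]]
force: [-0.3, 1.7, -2.2]
opening: 0.41
time_s: 56.82
position: [0.5363, 0.3072, 0.0763]
tcp_rot: [[-0.186, -0.983, -0.002], [-0.983, 0.186, 0.003], [-0.002, 0.003, -1.0]]
force: [-1.0, 0.5, -1.4]
opening: 0.408
time_s: 57.2
position: [0.5364, 0.3073, 0.0705]
tcp_rot: [[-0.186, -0.983, -0.002], [-0.983, 0.186, 0.003], [-0.003, 0.002, -1.0]]
force: [-0.3, 0.8, -1.7]
opening: 0.414
```

Sliding in cleanly.

```bash
python3 -m jog '0 0 0.005 0 0 0 0.2; 0 0 0.01 0 0 0 0.2; 0 0 0.014 0 0 0 0.2;0 0 0.015 0 0 0 0.2;0 0 0.015 0 0 0 0.2'
```

```text
time_s: 57.82
position: [0.5363, 0.3074, 0.0571]
tcp_rot: [[-0.186, -0.983, -0.001], [-0.983, 0.186, 0.003], [-0.003, 0.002, -1.0]]
force: [-3.0, -0.8, 8.0]
opening: 0.41
```

```bash
python3 -m jog '0 0 -0.001 0 0 0 0.65; 0 0 -0.001 0 0 0 0.65; 0 0 -0.001 0 0 0 0.65; 0 0 -0.04 0 0 0 0.65; 0 0 -0.1 0 0 0 0.8; 0 0 -0.14 0 0 0 0.8; 0 0 -0.14 0 0 0 0.8'
python3 - <<'E'
from h import *
p,d=capture("top");np.savez("t7.npz",p=p,d=d)
fitvalve(p,d,[(.4554,.0621)])
go(.4554,.062,.11,-88)
E
```

```text
time_s: 58.7
position: [0.5392, 0.3079, 0.1997]
tcp_rot: [[-0.186, -0.983, 0.007], [-0.983, 0.186, 0.006], [-0.007, -0.006, -1.0]]
force: [0.4, 0.4, -0.4]
opening: 0.789
valve [0.4554 0.0618] yaw 2.5 err 1038.0 of 17622
d [0.2566 0.0352 0.086 ] rv [ -0.11   0.25 -12.72] rows 4.4
```

```bash
python3 -m jog '0.06 0.01 0 0 0 -4 0.8; 0.12 0.02 0 0 0 -8 0.8; 0.18 0.03 0.02 0 0 -12.7 0.8; 0.24 0.035 0.05 0 0 -12.7 0.8; 0.257 0.035 0.086 0 0 -12.7 0.8; 0.257 0.035 0.086 0 0 -12.7 0.8; 0.257 0.035 0.086 0 0 -12.7 0.8'
python3 - <<'E'
from h import *
capture("side");capture("side");go(.4554,.062,.047,-88)
E
```

```text
time_s: 59.62
position: [0.4544, 0.0616, 0.1087]
tcp_rot: [[0.034, -0.999, -0.002], [-0.999, -0.034, 0.003], [-0.004, 0.002, -1.0]]
force: [0.3, 0.5, -0.3]
opening: 0.8
d [ 0.0002 -0.0001  0.0627] rv [-0.04  0.17  0.06] rows 1.0
```

```bash
python3 -m jog '0 0 0.03 0 0 0 0.8; 0 0 0.062 0 0 0 0.8; 0 0 0.062 0 0 0 0.8; 0 0 0.062 0 0 0 0.8'
python3 - <<'E'
from h import *
capture("side");capture("side");go(.4554,.062,.047,-88);print(read_state()['force'])
E
```

```text
time_s: 60.22
position: [0.4552, 0.0619, 0.0481]
tcp_rot: [[0.036, -0.999, 0.001], [-0.999, -0.036, 0.003], [-0.003, -0.001, -1.0]]
force: [-0.4, 0.5, -0.1]
opening: 0.8
d [-0.0003 -0.      0.0014] rv [-0.11  0.15  0.02] rows 0.0
[ 0.09424631 -0.20409693 -0.25008869]
```

```bash
python3 -m jog '0 0 0.001 0 0 0 0.2; 0 0 0.001 0 0 0 0.2; 0 0 0.001 0 0 0 0.2; 0 0 0.001 0 0 0 0.2; 0 0 0.001 0 0 0 0.2; 0 0 0.001 0 0 0 0.2'
python3 -m jog '0 0 -0.05 0 0 0 0.2; 0 0 -0.1 0 0 0 0.2; 0 0 -0.15 0 0 0 0.2; 0 0 -0.15 0 0 0 0.2'
python3 - <<'E'
from h import *
go(.480,.318,.2,-100.7)
E
```

```text
time_s: 61.08
position: [0.4544, 0.0614, 0.0461]
tcp_rot: [[0.034, -0.999, -0.001], [-0.999, -0.034, 0.003], [-0.003, 0.001, -1.0]]
force: [-0.7, 0.2, 1.9]
opening: 0.408
time_s: 61.58
position: [0.4568, 0.0607, 0.1992]
tcp_rot: [[0.035, -0.999, 0.007], [-0.999, -0.035, 0.002], [-0.002, -0.008, -1.0]]
force: [0.0, -0.1, -0.7]
opening: 0.409
d [-2.563e-01 -3.210e-02 -1.000e-04] rv [-0.42  0.15 12.69] rows 4.1
```

```bash
python3 -m jog '-0.06 -0.008 0 0 0 3 0.2; -0.12 -0.016 0 0 0 6 0.2; -0.18 -0.024 0 0 0 9 0.2; -0.24 -0.03 0 -0.3 0 12.6 0.2; -0.256 -0.032 0 -0.3 0 12.6 0.2; -0.256 -0.032 0.05 -0.3 0 12.6 0.2; -0.256 -0.032 0.1 -0.3 0 12.6 0.2; -0.256 -0.032 0.1 -0.3 0 12.6 0.2'
python3 - <<'E'
from h import *
capture("side");capture("side");p,d=capture("side");crop(p,250,165,325,215,10.6,"pics/y5.png")
s=read_state();T=s['tcp_rot'];o=s['position'];print(o)
K=16;u0,v0=255,180
im=cv2.resize(p[v0:v0+35,u0:u0+48,::-1],None,fx=K,fy=K,interpolation=cv2.INTER_CUBIC)
exm=-T[:,1];eym=-T[:,0]
for sx in(-1,1):
  for dz in(-.0465,-.032):
    X=o+exm*.021*sx-eym*.018;X[2]=o[2]+dz;q=(proj("side",X)[0]-[u0,v0]+.5)*K-.5;cv2.circle(im,tuple(int(a) for a in q),3,(0,0,255),-1)
cv2.imwrite("pics/y5.png",im)
go(.479,.318,.084,-100.7)
E
```

```text
time_s: 62.58
position: [0.4733, 0.3156, 0.092]
tcp_rot: [[-0.185, -0.983, -0.019], [-0.983, 0.185, -0.002], [0.005, 0.018, -1.0]]
force: [-0.3, -0.2, -1.7]
opening: 0.413
[0.4785706  0.31802875 0.09788321]
d [-0.     -0.0005  0.0139] rv [0.3  0.18 0.05] rows 0.2
```

View pics/y5.png

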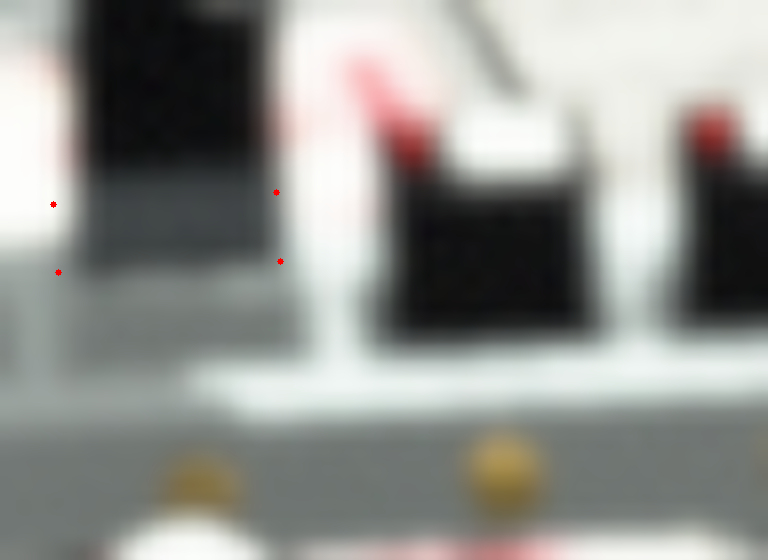

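```bash
python3 -m jog '0 -0.0005 0.005 0.3 0 0 0.2; 0 -0.0005 0.013 0.3 0 0 0.2; 0 -0.0005 0.017 0.3 0 0 0.2;0 -0.0005 0.017 0.3 0 0 0.2'
python3 -m jog '0 0 0.004 0 0 0 0.2; 0 0 0.008 0 0 0 0.2; 0 0 0.008 0 0 0 0.2'
```

```text
time_s: 63.22
position: [0.4777, 0.3181, 0.0795]
tcp_rot: [[-0.184, -0.983, -0.002], [-0.983, 0.184, 0.002], [-0.002, 0.002, -1.0]]
force: [0.6, 1.0, -1.1]
opening: 0.412
time_s: 63.6
position: [0.4778, 0.3182, 0.0714]
tcp_rot: [[-0.184, -0.983, -0.002], [-0.983, 0.184, 0.002], [-0.002, 0.002, -1.0]]
force: [-0.4, -0.3, -2.0]
opening: 0.41
```

```bash
python3 -m jog '0 0 0.005 0 0 0 0.2; 0 0 0.01 0 0 0 0.2; 0 0 0.015 0 0 0 0.2;0 0 0.0165 0 0 0 0.2;0 0 0.0165 0 0 0 0.2'
```

```text
time_s: 64.22
position: [0.4779, 0.3183, 0.056]
tcp_rot: [[-0.184, -0.983, -0.001], [-0.983, 0.184, 0.003], [-0.002, 0.001, -1.0]]
force: [-0.5, -0.7, 3.9]
opening: 0.412
```

Bottomed at the expected height. Release and go for the last valve.

```bash
python3 -m jog '0 0 -0.001 0 0 0 0.65; 0 0 -0.001 0 0 0 0.65; 0 0 -0.001 0 0 0 0.65; 0 0 -0.04 0 0 0 0.65; 0 0 -0.1 0 0 0 0.8; 0 0 -0.14 0 0 0 0.8; 0 0 -0.14 0 0 0 0.8'
python3 - <<'E'
from h import *
p,d=capture("top");np.savez("t7.npz",p=p,d=d);crop(p,150,220,280,310,6,"pics/z3.png")
fitvalve(p,d,[(.4454,.1736)])
go(.4454,.1736,.2,-67.3)
E
```

```text
time_s: 65.1
position: [0.4803, 0.3189, 0.199]
tcp_rot: [[-0.184, -0.983, 0.007], [-0.983, 0.184, 0.006], [-0.007, -0.005, -1.0]]
force: [-0.1, 0.1, 0.4]
opening: 0.79
valve [0.4454 0.1736] yaw 23.5 err 874.0 of 19981
d [ 0.1483  0.0062 -0.0038] rv [ -0.14   0.21 -33.32] rows 3.1
```

View pics/z3.png

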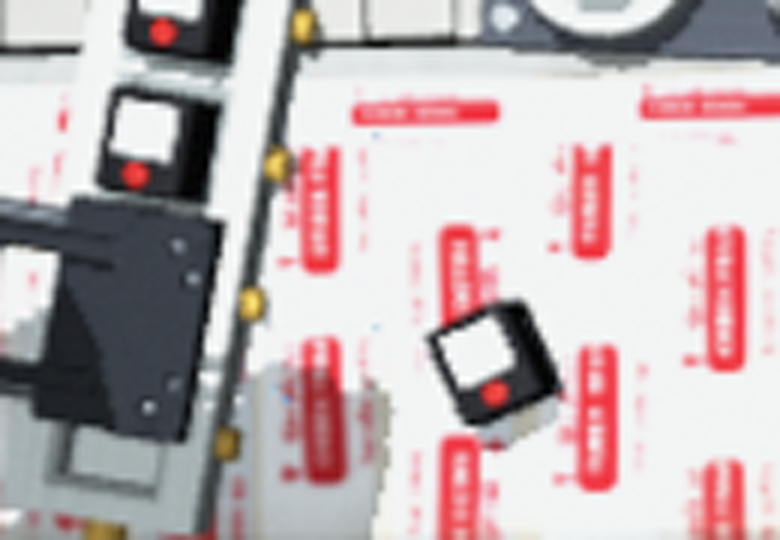

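```bash
python3 -m jog '0.05 0.002 0 0 0 -10 0.8; 0.1 0.004 0 0 0 -20 0.8; 0.148 0.006 0.03 0 0 -30 0.8; 0.148 0.006 0.06 0 0 -33.5 0.8; 0.148 0.006 0.09 0 0 -33.5 0.8; 0.148 0.006 0.09 0 0 -33.5 0.8'
python3 - <<'E'
from h import *
print(atz("top",[(480+.5)/6-.5+150,(360+.5)/6-.5+220],.056))
capture("side");capture("side");p,d=capture("side");crop(p,230,180,310,250,9,"pics/y6.png");go(.4454,.1736,.047,-66.8)
E
```

```text
time_s: 65.9
position: [0.442, 0.1731, 0.1022]
tcp_rot: [[0.388, -0.922, -0.01], [-0.922, -0.388, 0.001], [-0.005, 0.008, -1.0]]
force: [0.7, -0.1, 0.4]
opening: 0.8
[[0.44713473 0.17600521 0.056     ]]
d [ 0.0006 -0.0004  0.0581] rv [ 0.02  0.16 -0.31] rows 0.9
```

View pics/y6.png

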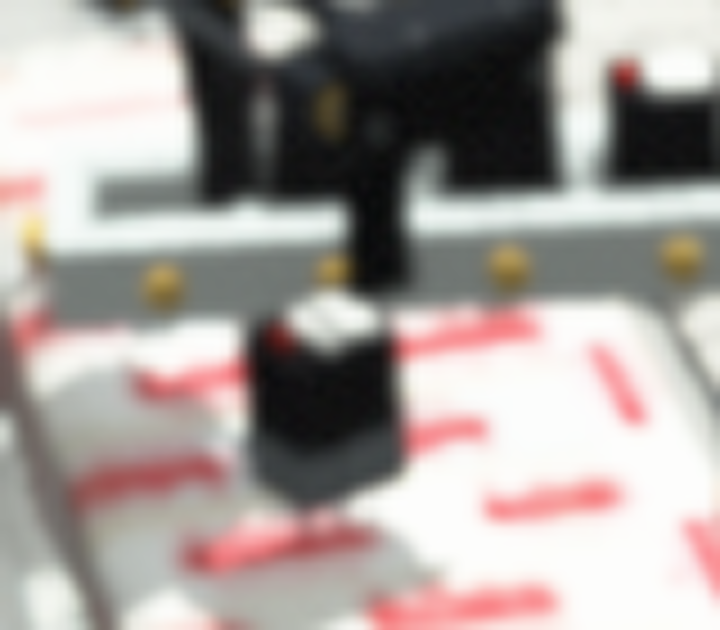

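```bash
python3 -m jog '0.0006 -0.001 0.03 0 0 -0.3 0.8; 0.0006 -0.001 0.058 0 0 -0.3 0.8; 0.0006 -0.001 0.058 0 0 -0.3 0.8; 0.0006 -0.001 0.058 0 0 -0.3 0.8'
python3 - <<'E'
from h import *
capture("side");capture("side");go(.4462,.174,.047,-66.8);print(read_state()['position'],read_state()['force'])
E
```

```text
time_s: 66.55
position: [0.4466, 0.174, 0.0481]
tcp_rot: [[0.394, -0.919, 0.001], [-0.919, -0.394, 0.003], [-0.002, -0.002, -1.0]]
force: [0.2, -0.1, -0.8]
opening: 0.8
d [-0.0003  0.0006  0.0013] rv [-0.15  0.12 -0.01] rows 0.0
[0.44681834 0.17398664 0.04830003] [-0.51716613  0.70261895 -0.23679166]
```

```bash
python3 -m jog '0 0 0.001 0 0 0 0.2; 0 0 0.001 0 0 0 0.2; 0 0 0.001 0 0 0 0.2; 0 0 0.001 0 0 0 0.2; 0 0 0.001 0 0 0 0.2; 0 0 0.001 0 0 0 0.2'
python3 -m jog '0 0 -0.05 0 0 0 0.2; 0 0 -0.1 0 0 0 0.2; 0 0 -0.15 0 0 0 0.2; 0 0 -0.15 0 0 0 0.2'
python3 - <<'E'
from h import *
go(.422,.329,.2,-100.7)
E
```

```text
time_s: 67.4
position: [0.4458, 0.1737, 0.046]
tcp_rot: [[0.394, -0.919, -0.001], [-0.919, -0.394, 0.003], [-0.003, 0.0, -1.0]]
force: [0.4, -0.4, 0.8]
opening: 0.41
time_s: 67.9
position: [0.4485, 0.1738, 0.1993]
tcp_rot: [[0.394, -0.919, 0.008], [-0.919, -0.394, 0.004], [-0.0, -0.008, -1.0]]
force: [-0.0, -0.1, -2.4]
opening: 0.409
d [-0.1531 -0.0368 -0.0003] rv [-0.47  0.16 33.89] rows 3.2
```

```bash
python3 -m jog '-0.05 -0.012 0 0 0 10 0.2; -0.1 -0.024 0 0 0 20 0.2; -0.153 -0.037 0 -0.3 0 30 0.2; -0.153 -0.037 0.02 -0.3 0 33.8 0.2; -0.153 -0.037 0.06 -0.3 0 33.8 0.2; -0.153 -0.037 0.1 -0.3 0 33.8 0.2; -0.153 -0.037 0.1 -0.3 0 33.8 0.2'
python3 - <<'E'
from h import *
capture("side");capture("side");p,d=capture("side")
s=read_state();T=s['tcp_rot'];o=s['position'];print(o)
K=16;u0,v0=235,180
im=cv2.resize(p[v0:v0+35,u0:u0+48,::-1],None,fx=K,fy=K,interpolation=cv2.INTER_CUBIC)
exm=-T[:,1];eym=-T[:,0]
for sx in(-1,1):
  for dz in(-.0465,-.032):
    X=o+exm*.021*sx-eym*.018;X[2]=o[2]+dz;q=(proj("side",X)[0]-[u0,v0]+.5)*K-.5;cv2.circle(im,tuple(int(a) for a in q),3,(0,0,255),-1)
cv2.imwrite("pics/y7.png",im)
go(.4225,.329,.084,-100.7)
E
```

```text
time_s: 68.78
position: [0.4162, 0.3271, 0.0924]
tcp_rot: [[-0.184, -0.983, -0.016], [-0.983, 0.184, -0.003], [0.006, 0.015, -1.0]]
force: [-0.1, 0.2, -1.1]
opening: 0.407
[0.42021068 0.32898303 0.09685848]
d [-0.0004 -0.0023  0.0128] rv [0.34 0.07 0.07] rows 0.2
```

View pics/y7.png

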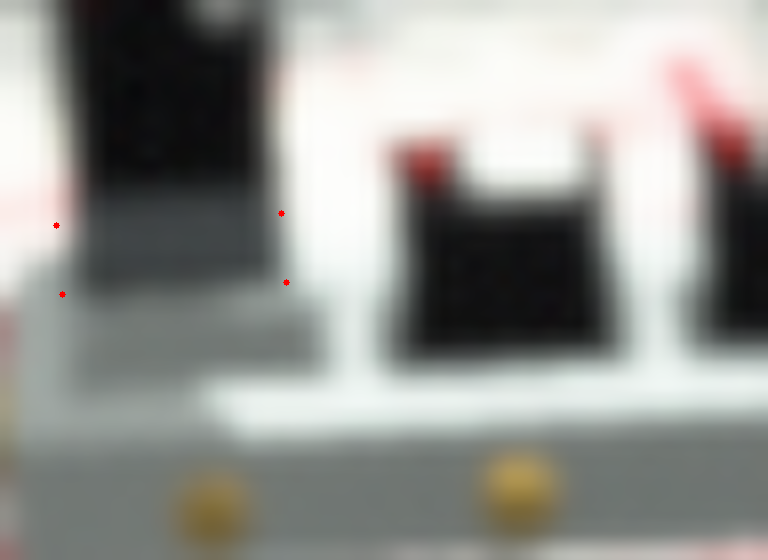

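```bash
python3 -m jog '-0.0003 -0.002 0.005 0.3 0 0 0.2; -0.0003 -0.002 0.011 0.3 0 0 0.2; -0.0003 -0.002 0.015 0.3 0 0 0.2;-0.0003 -0.002 0.015 0.3 0 0 0.2'
python3 -m jog '0 0 0.004 0 0 0 0.2; 0 0 0.008 0 0 0 0.2; 0 0 0.01 0 0 0 0.2; 0 0 0.01 0 0 0 0.2'
```

```text
time_s: 69.42
position: [0.4214, 0.3286, 0.0812]
tcp_rot: [[-0.184, -0.983, -0.002], [-0.983, 0.184, 0.001], [-0.0, 0.002, -1.0]]
force: [-0.6, 0.2, -1.4]
opening: 0.411
time_s: 69.92
position: [0.4216, 0.3287, 0.0711]
tcp_rot: [[-0.184, -0.983, -0.002], [-0.983, 0.184, 0.001], [-0.0, 0.002, -1.0]]
force: [0.1, 0.3, -1.5]
opening: 0.41
```

```bash
python3 -m jog '0 0 0.005 0 0 0 0.2; 0 0 0.01 0 0 0 0.2; 0 0 0.015 0 0 0 0.2;0 0 0.0165 0 0 0 0.2;0 0 0.0165 0 0 0 0.2'
python3 -m jog '0 0 -0.001 0 0 0 0.65; 0 0 -0.001 0 0 0 0.65; 0 0 -0.001 0 0 0 0.65; 0 0 -0.04 0 0 0 0.65; 0 0 -0.1 0 0 0 0.8; 0 0 -0.14 0 0 0 0.8; 0.06 0 -0.14 0 0 0 0.8; 0.12 0 -0.14 0 0 0 0.8'
python3 -m jog '0.06 0 0 0 0 0 0.8;0.12 0 0 0 0 0 0.8;0.18 0 0 0 0 0 0.8;0.18 0 0 0 0 0 0.8'
python3 - <<'E'
from h import *
p,d=capture("top");np.savez("t8.npz",p=p,d=d);crop(p,140,180,240,320,4,"pics/f1.png")
w=cloud("top",d)
q,d=capture("side");np.savez("s8.npz",p=q,d=d);crop(q,230,165,370,265,5.5,"pics/f2.png")
cv2.imwrite("pics/f3.png",p[:,:,::-1])
E
```

```text
time_s: 70.55
position: [0.4216, 0.3288, 0.0559]
tcp_rot: [[-0.184, -0.983, -0.001], [-0.983, 0.184, 0.001], [-0.001, 0.001, -1.0]]
force: [-1.9, 0.3, 8.3]
opening: 0.41
time_s: 71.55
position: [0.3998, 0.21, 0.1954]
tcp_rot: [[-0.182, -0.983, 0.001], [-0.983, 0.182, 0.001], [-0.001, -0.001, -1.0]]
force: [0.7, -0.3, 0.6]
opening: 0.8
time_s: 72.05
position: [0.3663, 0.0302, 0.1947]
tcp_rot: [[-0.193, -0.981, -0.001], [-0.981, 0.193, 0.001], [-0.0, 0.001, -1.0]]
force: [0.2, 1.0, 0.1]
opening: 0.801
```

View pics/f1.png

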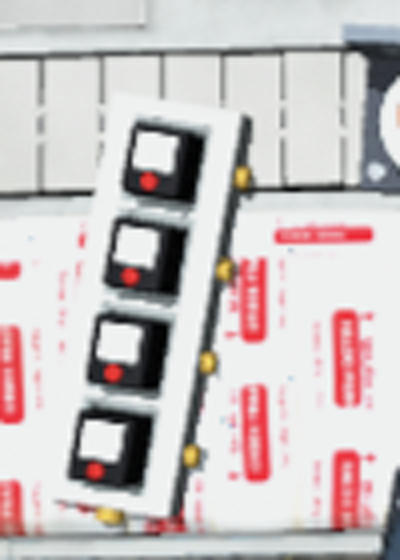

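View pics/f2.png

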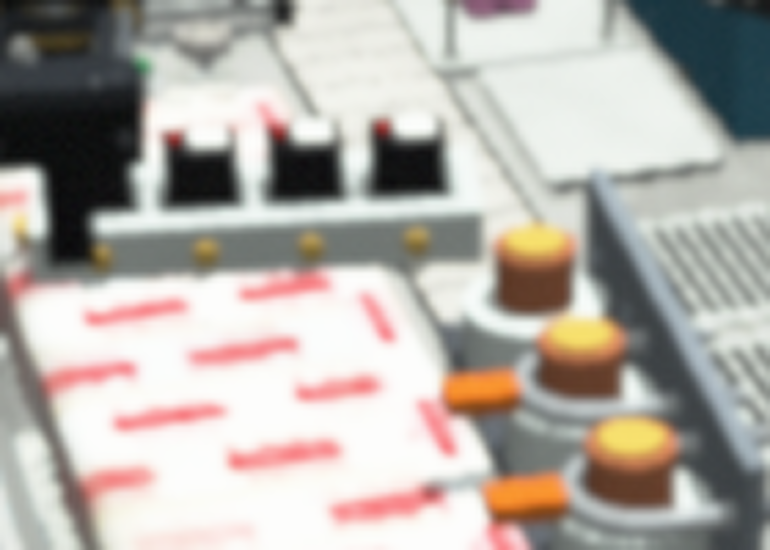

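View pics/f3.png

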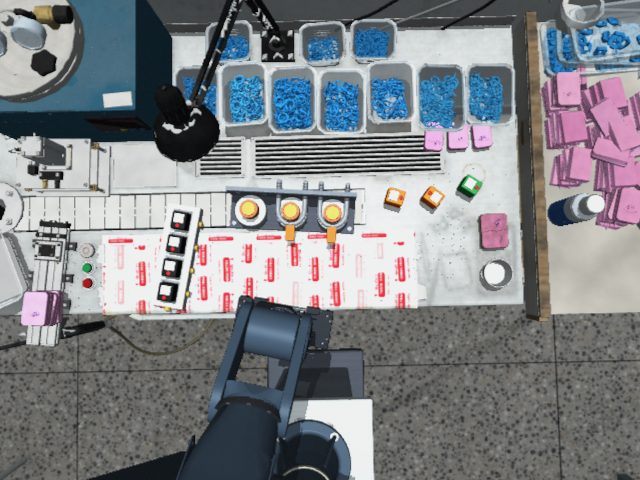

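```bash
python3 - <<'E'
from h import *
d=np.load("t8.npz")['d'];w=cloud("top",d);print(read_state()['position'])
a=np.radians(-10.7)
for c in(.087,.029,-.029,-.087):
    X=np.array([.508+c*np.cos(a),.3127+c*np.sin(a),.066]);u,v=np.round(proj("top",X)[0]).astype(int)
    print((u,v),np.nanmedian(w[v-4:v+4,u-4:u+4,2]).round(4))
m=w[:,:,2];print("manifold top",np.nanmedian([m[int(v),int(u)] for u,v in proj("top",[[.508+c*np.cos(a)+.033*np.sin(a)*-1*-1,.3127+c*np.sin(a)-.033*np.cos(a),.032] for c in np.linspace(-.1,.1,15)])]))
E
python3 -m jog '0 -0.03 -0.03 0 0 0 0.8; 0.06 -0.06 -0.06 0 0 0 0.8;0.12 -0.06 -0.06 0 0 0 0.8;0.12 -0.06 -0.06 0 0 0 0.8'
python3 - <<'E'
from h import *
q,d=capture("side");crop(q,220,165,370,265,5,"pics/f4.png")
E
```

```text
[0.36655263 0.03326256 0.19467378]
(np.int64(178), np.int64(219)) 0.0689
(np.int64(173), np.int64(243)) 0.0686
(np.int64(169), np.int64(267)) 0.0677
(np.int64(164), np.int64(291)) 0.0684
manifold top 0.03257177134168472
time_s: 72.65
position: [0.4048, -0.097, 0.2551]
tcp_rot: [[-0.186, -0.983, 0.001], [-0.983, 0.186, -0.001], [0.0, -0.001, -1.0]]
force: [0.1, 1.0, 0.0]
opening: 0.8
```

View pics/f4.png

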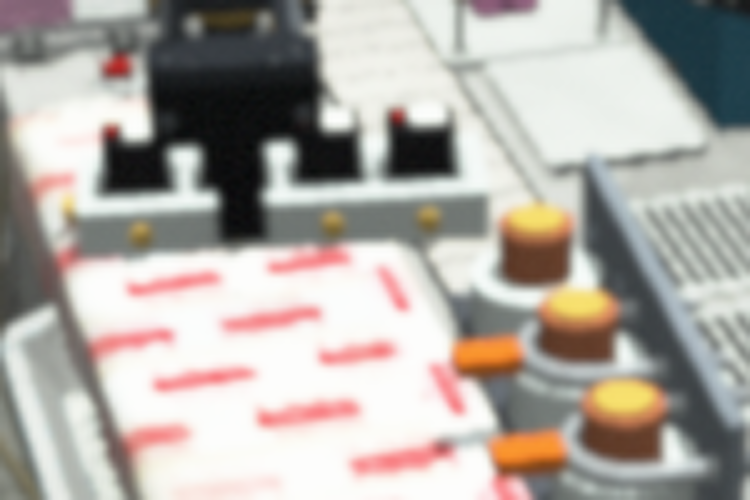

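```bash
python3 -c "
from rig import *
print(hand_in())"
```

```text
the job is handed in; nothing more can be done
None
```

The air station is back together and handed in at about 73 s. Both U-bolts that were there are fitted on pipes 2 and 3. After that, all four black valve modules went into the manifold's four pockets, and everything was released.

**What went wrong on the way:** the grip slackened while I was carrying the first U-bolt, and it fell against the black valve modules. I lifted it off by a leg, laid it flat on the bench and gripped it again by the tab.

**U-bolts:** the top camera shows the leg tips 78.7–79.5 mm beyond the pipe axes, where home is 79 mm. Pushing each tab from behind met a firm stop at 13–16 N.

**Valve modules:** each bottomed with the gripper at the expected height. The last depth check put all four tops at 68–69 mm. The expected height is 66 mm, and the 2–3 mm gap is within the depth noise.

**Camera disagreement:** the side and top cameras differed by about 4–5 mm in y. I used the top camera, which agreed with the robot at the pipes to about 1 mm.

In the last top picture the pot, the mould and the coloured look-alikes look to be where they were at the start; I did not measure them.

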